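# Unlock the flight case and pack the stompboxes into the corner of the pedalboard

## Task

Take the key from its wooden stand, push it fully into the lock in the flight-case lid and give it a quarter turn clockwise to draw the bolt, put the key back in the stand, then open the lid wide. Pack all the stompboxes from the case on the pedalboard as one tight row: the first square and flush in the corner of the raised rim, each next one snug against its neighbour, every back end flush against the far rim and every foot switch towards you. Finally shut the empty case, and leave everything else on the table where it is.

Things in the scene. Friction and masses are not known exactly. Their poses are not given: they have to be found in the camera images.
- key_bow (a point): centre of the key's black plastic bow, 30 wide (x) x 12 thick (y) x 28 mm tall, z up along the key. Below it a flat steel blade 10 wide (x) x 4 thick (y) x 26 mm long, its last 6 mm narrowed to 7 x 2.6 mm, alike either way round; 40 g. It starts upright in the stand, bow resting on the stand's top
- key_tip (a point): tip of the key's blade, 40 mm below key_bow along the key; axes as key_bow
- stand_slot (a point): mouth of the key's slot, on the top face of the key stand (a fixed wooden block 70 x 50 x 45 mm high), z up. The slot runs along this frame's x: 12 long (x) x 6 wide (y) x 32 mm deep, edges bevelled. A round pencil hole 33 mm along +x is not used
- keyway (a point): mouth of the keyway: centre of the top of the square brass lock plug (20 x 20 mm, 2 mm proud of the lid), turns with the plug, z out of the lid. The keyway runs along this frame's x: 11.5 long (x) x 5.5 mm wide (y), edges bevelled, open below. The key goes in 26 mm, until its bow sits on the plug
- lock (a joint): angle of the lock plug: 0 locked, 1.571 (a quarter turn clockwise seen from above) its stop. Starts between 0 and 0.15 and stays where it is left; a friction of 0.06 N m resists the turn; a key drawn out while still twisted against it binds, so ease off first. The hidden bolt, a cam under the lid, clears its keeper past about 0.95
- lid (a joint): angle of the case's lid: 0 shut, 1.9 fully open (stop). The front edge rises and swings away over the hinge on the case's far side; a friction hinge (0.75 N m) keeps the lid (0.6 kg) at any angle. It cannot be raised while the bolt is shut
- lid_hinge (a point): centre of the lid's hinge line, on the case's far top edge; turns with the lid. Lid shut: x from the case's front to its back, y along the hinge, z up. The hinge line is 85 mm above the table
- case: the black flight case with aluminium edges, fixed: 190 deep (x, front at -x) x 272 wide (y); origin at the centre of its underside. Walls 6 mm thick, 85 mm high; inner floor 8 mm and lid top 93 mm above the table. Inside the front wall a foam liner 11 mm thick and 66 mm high, and above it, along the wall's top, the lock's 8 mm keeper ledge
- lid_handle (a point): middle of the lid's steel bow handle: a round bar 10 mm across, 100 mm long, parallel to the hinge, its axis 38 mm above the lid's top (46 mm above the hinge line), 172 mm in front of the hinge line; turns with the lid
- corner (a point): inner corner of the pedalboard's rim, at deck level, 22 mm above the table. x to the far rim, z up: the far rim's face is at x = 0, that of the rim on the robot's right at y = 0, and the deck lies on -x and +y. A box in the corner has its centre at x = -56, y = 30 mm; the next at y = 90, the third at y = 150 mm
- pedalboard: the pedalboard, fixed: slatted metal deck 150 (x) x 260 mm (y), aluminium rims 6 mm thick that stand 16 mm above the deck along the far (+x) and right (-y) edges; the other two edges are open. Origin on the table under the deck's centre
- box1_c (a point): centre of the enclosure of a plain die-cast stompbox, 112 long (x) x 60 wide (y) x 31 mm high, 0.3 kg; all are alike, smooth-sided. On top a black round knob, 30 mm across, 24 mm tall (15.5 to 39.5 mm above this point), fixed fast and good to lift the box by; its axis is 6 mm towards +x from this point. Starts in the case, switch end to the front. None if absent
- box1_sw (a point): top of the steel foot switch (12 mm across, 7 mm tall) of the box of box1_c: 40 mm from its centre towards -x, 22.5 mm above it. None if absent
- box2_c (a point): centre of the enclosure of a plain die-cast stompbox, 112 long (x) x 60 wide (y) x 31 mm high, 0.3 kg; all are alike, smooth-sided. On top a black round knob, 30 mm across, 24 mm tall (15.5 to 39.5 mm above this point), fixed fast and good to lift the box by; its axis is 6 mm towards +x from this point. Starts in the case, switch end to the front. None if absent
- box2_sw (a point): top of the steel foot switch (12 mm across, 7 mm tall) of the box of box2_c: 40 mm from its centre towards -x, 22.5 mm above it. None if absent
- box3_c (a point): centre of the enclosure of a plain die-cast stompbox, 112 long (x) x 60 wide (y) x 31 mm high, 0.3 kg; all are alike, smooth-sided. On top a black round knob, 30 mm across, 24 mm tall (15.5 to 39.5 mm above this point), fixed fast and good to lift the box by; its axis is 6 mm towards +x from this point. Starts in the case, switch end to the front. None if absent
- box3_sw (a point): top of the steel foot switch (12 mm across, 7 mm tall) of the box of box3_c: 40 mm from its centre towards -x, 22.5 mm above it. None if absent
- tape: bystander: a roll of black tape lying flat, 96 mm across, 48 mm high; origin at its underside's centre
- can: bystander: a drinks can, 66 mm across, 115 mm high; origin at its underside's centre
- mug: bystander: a white mug, 80 mm across, 90 mm high, handle at +y; origin at its underside's centre
- driver: bystander: a screwdriver lying on the table, 180 mm long
- torch: bystander: a dark metal torch lying on the table, 150 mm long, 34 mm thick
- brick: bystander: a black power supply, 120 x 55 x 34 mm; origin at its underside's centre
Things that resemble listed ones, but are neither listed nor needed, are in the scene too. What is shaped like the part that bears key_bow but pink or yellow is not meant.

How it is judged:
By the outcome, as a careful person would: the job done as asked, in the order asked, and still so for the second after the job is handed in, with the robot touching nothing.
Of box1, box2, box3 only 2 to 3 are there at a start; the rules pass over those that are not, and their reading is None.
At some moment in a run one of box1, box2, box3 may be knocked a few centimetres aside while the robot is not near it.
It also fails if it takes over 208 s, if anything falls off the work surface, if the arm or the gripper's body presses on something with over 40 N, if the wrist force passes 120 N, or if a joint passes its speed limit or range.

## Robot

A 7-joint arm with a two-finger parallel gripper is mounted at the origin on the work surface. World frame = base frame: x ahead of the robot, y to its left, z up, the work surface at z = 0. Lengths are in m, angles in rad, forces in N, time in s.
With the tool pointing down it reaches from about 0.425 to 0.925 m from the base axis. Payload 6.8 kg.
Tool frame: the origin (TCP) lies midway between the tips of the shut fingers; the grasp point (between the pads) lies 19 mm behind it; z points along the fingers, y is the direction in which the jaws open and shut (so a half turn about z gives the same grasp; the last joint's range is limited). The gripper opens to 85 mm and grips with 20 to 120 N. Pads are 22 mm wide; open, the fingers measure 114 mm over their backs; the gripper's body (76 mm by 85 mm) begins 54 mm behind the grasp point. The pads swing forward as they close: fully open they stand 13 mm farther back than shut.
Start: joints at [1.017, 0.477, 0.022, 1.555, -0.011, 1.109, -0.083], TCP at [0.291, -0.609, 0.231] pointing down, gripper open.
Joint ranges: [-2.96, 2.96], [-0.34, 2.1], [-1.41, 1.46], [0.24, 2.44], [-1.37, 4.51], [0.17, 1.92], [-2.96, 2.96]. Speed limits (rad/s): [2.39, 2.39, 3.14, 3.14, 3.14, 3.14, 3.14].

## Interface

Orientations are given as a unit quaternion [x, y, z, w].
In Python, from workcell import * gives the robot as it stands. The module is installed in compiled form; this text tells all that it offers.
- The arm moves only by the shell command python3 -m jog 'ROWS' [FORCE]. ROWS is JSON, a list of rows, each an object of numbers: "tx", "ty", "tz": the shift along the world's x, y, z in cm; "ax", "ay", "az": the turn, a rotation vector about the world's x, y, z in rad; "fingers": the opening, from 0 (shut) to 1 (fully open). A call has 1 to 20 rows; each row shifts and turns the commanded pose from where the row before left it; what a row does not reach is not made up. A row lasts 1/10 s, in which the tool goes at most 50 mm and 8.59 degrees, less where a joint would pass 70% of its speed; a pose out of reach is approached as far as the arm can. A call with a gripper value outside its range is refused whole. The fingers move at their own pace and stop on an object; FORCE is the grip in N (left out, the last holds). Time passes only in rows, so rows that do not move let the fingers close. It gives the time, the measured TCP pose, the force and the opening at its end, in the units of the state.
- get_obs(): the state, without advancing time (a new reading comes with each control period).
- read_camera(name): name is "side" or "top" or "wrist"; returns (picture, depth): 480x640x3 uint8, red, green, blue; 480x640 float32, m along the optical axis (not along the pixel's ray), 0 where there is no reading.
- camera_params(name): a dict with "mtx" (3x3 intrinsics, pixels), "R" (3x3) and "t" (3): a world point X has camera coordinates R X + t. Camera axes: x right, y down, z forward; pixel columns grow to the right and rows downward; lengths in m; the calibration is good to about 2 mm. A picture is of the moment at which its call begins: read the wrist's pose just before it. camera_params takes no time and is no camera call; for the wrist camera it gives the pose at the moment of the call.
- close_job(): hands the job in, once; it reports no verdict.
The state is a dict: "time": time; "joint_positions": joint angles; "dq": joint speeds; "tau": joint torques, N m; "position": TCP position; "tcp_rot": TCP orientation; "contact_force": force on the tool from outside, world axes, zero at the start; "wrist_torque": the same for the moment, N m; "finger_gap": opening from 0.0 (shut) to 1.0 (fully open).
Only numpy, scipy, OpenCV 4.12 (cv2) and the standard library are available. Lean on these libraries where they do the work, as an engineer would, in place of code of your own. Each camera call takes 0.05 s, during which the arm holds its last target.

## Working session

There is one attempt and no reset: what is moved stays moved. The work goes in short steps, Python scripts to look and compute and a shell command to move; the robot and the scene stay as the last step left them, time stands still between calls to the robot, and variables do not carry over. Pictures are saved under pics/ and viewed, and the job is handed in when it is done.

```bash
mkdir -p pics; cat > h.py <<'E'
from workcell import *
import numpy as np, cv2
def snap(n,f):
    p,d=read_camera(n); c=camera_params(n)
    cv2.imwrite(f'pics/{f}.png',p[:,:,::-1]); np.savez(f'pics/{f}.npz',p=p,d=d,**{k:np.array(v) for k,v in c.items()})
def load(f): return np.load(f'pics/{f}.npz')
def px(f,u,v,r=1,z=None):
    o=load(f); K,R,t=o['mtx'],o['R'],o['t']
    ray=np.linalg.inv(K)@np.array([u,v,1.])
    if z is None:
        w=o['d'][int(v)-r:int(v)+r+1,int(u)-r:int(u)+r+1]; dd=np.median(w[w>0]); return R.T@(ray*dd-t)
    a=R.T@ray; C=-R.T@t; return C+a*(z-C[2])/a[2]
def crop(f,u0,v0,u1,v1,s,out):
    p=cv2.imread(f'pics/{f}.png')[v0:v1,u0:u1]; cv2.imwrite(f'pics/{out}.png',cv2.resize(p,None,fx=s,fy=s,interpolation=cv2.INTER_CUBIC))
E
python3 - <<'E'
from h import *
np.set_printoptions(precision=4,suppress=True)
for n in ['side','top','wrist']:
    snap(n,n+'0'); c=camera_params(n); print(n,np.array(c['mtx']).tolist(),-np.array(c['R']).T@c['t'],np.array(c['R']).tolist())
print(get_obs())
E
```

```text
side [[472.341122744888, 0.0, 319.41250080330343], [0.0, 472.341122744888, 235.58854389454893], [0.0, 0.0, 1.0]] [0.0997 0.5008 0.6984] [[-0.8114082800235503, -0.584346364735765, -0.012487158576731801], [-0.3691937969822961, 0.5289817279226371, -0.7641166611151576], [0.45311427187743614, -0.6154004042443242, -0.6449572071671915]]
top [[461.3059327609214, 0.0, 323.2297847600452], [0.0, 461.3059327609214, 234.56238947215246], [0.0, 0.0, 1.0]] [ 0.4405 -0.0679  1.0166] [[-0.011777001326302524, -0.999917995500264, 0.005030359280860792], [-0.9926469909370128, 0.011084971482364881, -0.12053661182781414], [0.12047096589408694, -0.006412930840842713, -0.9926961371409563]]
wrist [[400.7811409701038, 0.0, 314.7833656553498], [0.0, 400.7811409701038, 243.7969254036806], [0.0, 0.0, 1.0]] [ 0.3507 -0.5794  0.3721] [[0.4307320494372354, -0.9024794655796348, -0.0008460465109089477], [-0.8698421357854328, -0.41540449433978077, 0.266108558476706], [-0.24050896116327633, -0.11388555786143698, -0.9639426950346964]]
{'time': 0.15, 'joint_positions': array([ 1.0169,  0.4776,  0.0223,  1.5562, -0.0115,  1.1093, -0.0831]), 'dq': array([-0.0011, -0.0005, -0.0007, -0.0031, -0.0013, -0.    , -0.0015]), 'tau': array([  0.003 , -59.6922,   1.6103, -28.149 ,   0.0126,   0.0065,
         0.    ]), 'position': array([ 0.2909, -0.6086,  0.2305]), 'tcp_rot': array([ 0.9753,  0.2211, -0.0002, -0.0007]), 'contact_force': array([-0.5268, -0.1985,  0.9752]), 'wrist_torque': array([ 0.0123, -0.0044,  0.0014]), 'finger_gap': 1.003574427539993}
```

View pics/top0.png

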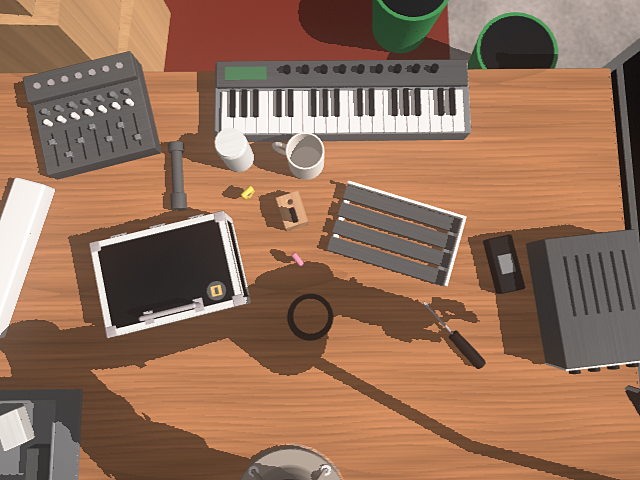

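View pics/side0.png

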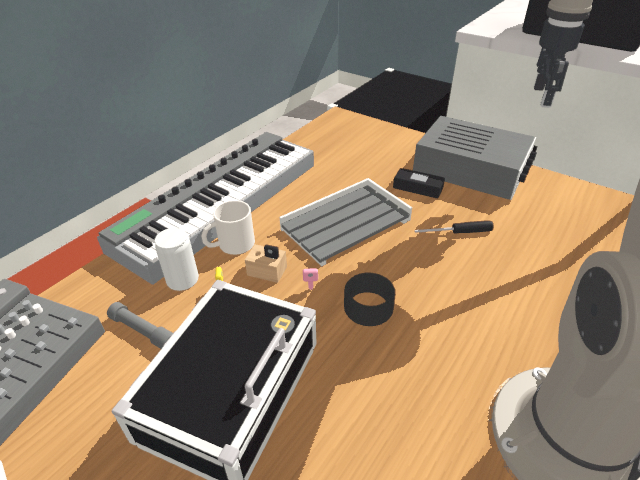

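View pics/wrist0.png

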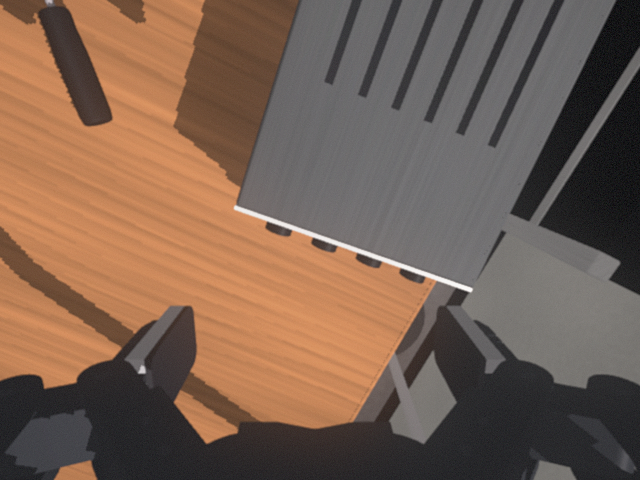

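```bash
python3 - <<'E'
from h import *
crop('top0',260,160,360,240,8,'c1'); crop('top0',85,205,255,345,4.5,'c2'); crop('top0',320,170,480,295,5,'c3')
crop('side0',230,230,340,310,7,'c4')
E
```

```text
(no output)
```

View pics/c1.png

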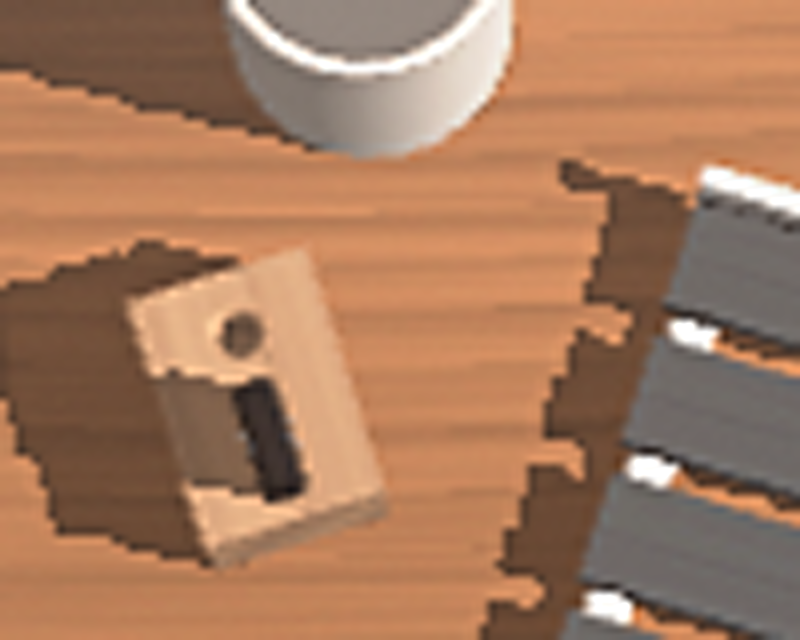

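View pics/c2.png

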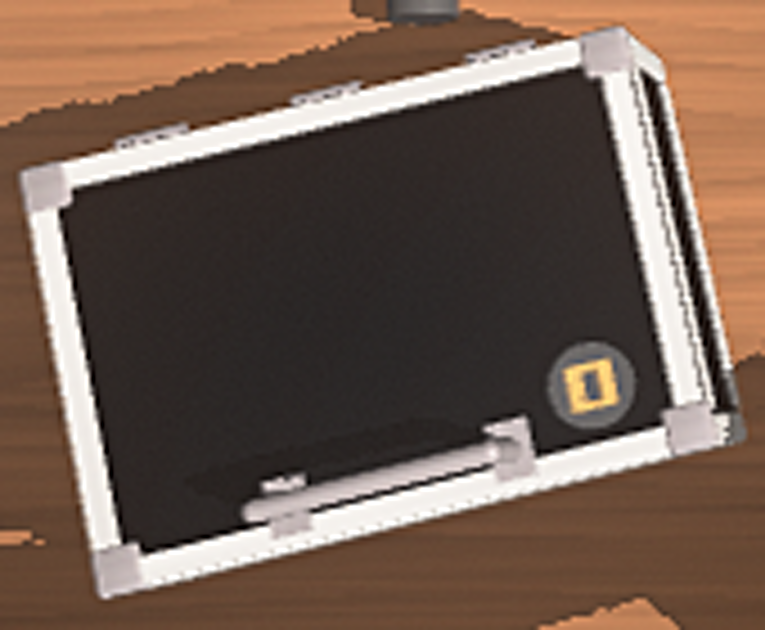

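View pics/c3.png

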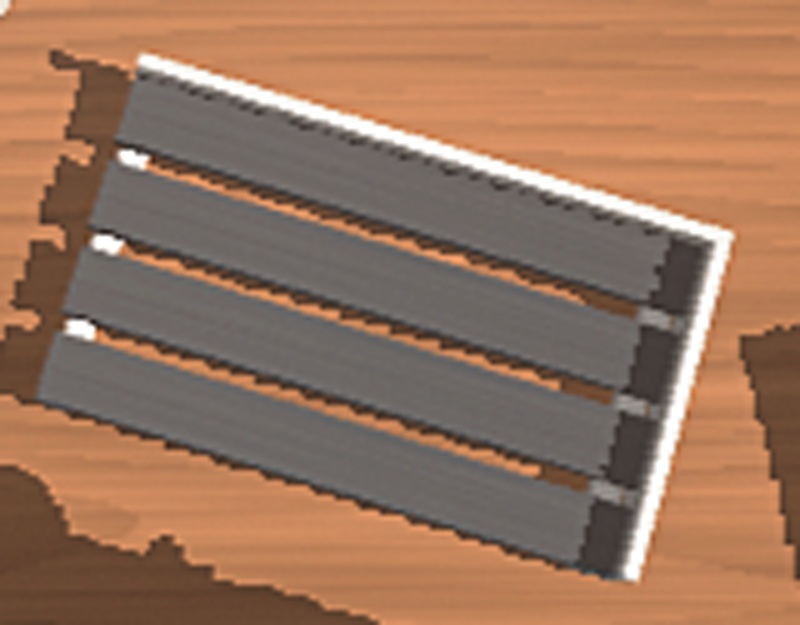

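View pics/c4.png

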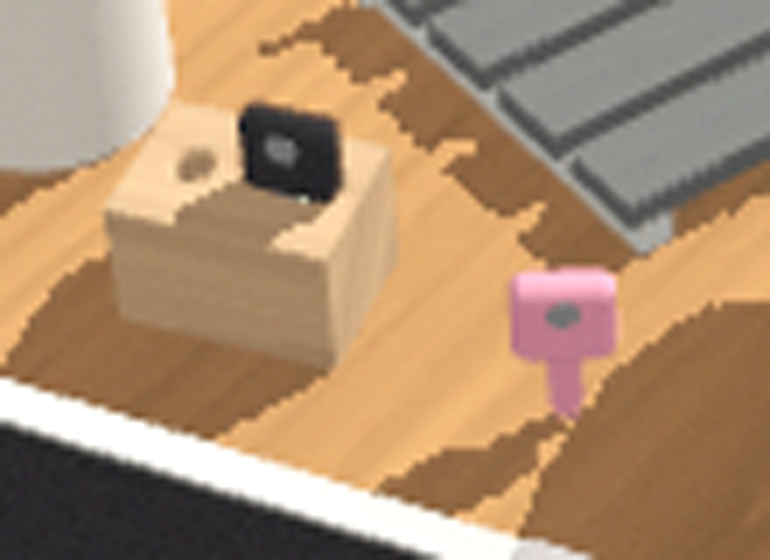

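```bash
python3 - <<'E'
from h import *
np.set_printoptions(precision=4,suppress=True)
def q(s,u0,v0,pts,z):
    r=[px('top0',u0+(u+.5)/s-.5,v0+(v+.5)/s-.5,z=z)[:2] for u,v in pts]; 
    for a in r: print(a)
    return np.array(r)
print('stand');a=q(8,260,160,[(128,302),(307,250),(385,490),(212,548)],.045)
print(np.linalg.norm(np.diff(a,axis=0),axis=1),a.mean(0))
q(8,260,160,[(240,333)],.045)
print('bow');q(8,260,160,[(252,384),(287,492),(268,438)],.073)
print('case');a=q(4.5,85,205,[(22,172),(622,30),(710,440),(103,598)],.093);print(np.linalg.norm(np.diff(a,axis=0),axis=1),a.mean(0))
print('plug');a=q(4.5,85,205,[(592,387),(596,387),(607,359),(619,406),(578,414),(567,366)],.095)
print('rim');a=q(5,320,170,[(140,54),(735,233),(637,580)],.038);print(np.linalg.norm(np.diff(a,axis=0),axis=1))
print('handle');a=q(4.5,85,205,[(250,511),(520,445)],.136)
for n,u,v in [('lid',170,270),('standtop',287,205),('bow',293,214),('deck',390,218)]: print(n,px('top0',u,v))
E
```

```text
stand
[0.6399 0.0269]
[ 0.6536 -0.021 ]
[ 0.5883 -0.0415]
[0.5732 0.0046]
[0.0499 0.0684 0.0485] [ 0.6138 -0.0077]
[ 0.6312 -0.003 ]
bow
[ 0.6122 -0.008 ]
[ 0.5838 -0.0169]
[ 0.598 -0.012]
case
[0.5411 0.3955]
[0.6024 0.129 ]
[0.4192 0.0877]
[0.3542 0.3511]
[0.2734 0.1879 0.2713] [0.4792 0.2408]
plug
[0.4429 0.1395]
[0.4429 0.1378]
[0.4551 0.1331]
[0.4345 0.1275]
[0.4312 0.1455]
[0.4522 0.1507]
rim
[ 0.677  -0.1285]
[ 0.5956 -0.383 ]
[ 0.4478 -0.3343]
[0.2673 0.1556]
handle
[0.3931 0.272 ]
[0.419 0.16 ]
lid [0.4848 0.2325 0.0934]
standtop [0.6228 0.0024 0.0459]
bow [ 0.5986 -0.0119  0.0733]
deck [ 0.5961 -0.2206  0.0216]
```

```bash
python3 -m jog '[{"tx":1.0,"ty":2.0,"az":0.149,"fingers":0.5},{"tx":1.53,"ty":3.0,"az":0.149},{"tx":1.53,"ty":3.0,"az":0.149},{"tx":1.53,"ty":3.0,"az":0.149},{"tx":1.53,"ty":3.0,"az":0.149},{"tx":1.53,"ty":3.0,"az":0.149},{"tx":1.53,"ty":3.0,"az":0.149},{"tx":1.53,"ty":3.0,"az":0.149},{"tx":1.53,"ty":3.0,"az":0.149},{"tx":1.53,"ty":3.0,"az":0.149},{"tx":1.53,"ty":3.0,"az":0.149},{"tx":1.53,"ty":3.0,"az":0.149},{"tx":1.53,"ty":3.0,"az":0.149},{"tx":1.53,"ty":3.0,"az":0.149},{"tx":1.53,"ty":3.0,"az":0.149},{"tx":1.53,"ty":3.0,"az":0.149},{"tx":1.53,"ty":3.0,"az":0.149},{"tx":1.53,"ty":3.0,"az":0.149},{"tx":1.53,"ty":3.0,"az":0.149},{"tx":1.5,"ty":3.0,"az":0.149}]'
python3 - <<'E'
from h import *
from scipy.spatial.transform import Rotation as Ro
o=get_obs(); print(o['position'],o['joint_positions'],Ro.from_quat(o['tcp_rot']).as_matrix(),o['finger_gap'])
E
```

```text
[ 0.29085908 -0.6086171   0.23053441] [ 1.01687032  0.47764843  0.02234562  1.55619832 -0.01148743  1.10931402
 -0.08307474] [[ 9.02233261e-01  4.31247753e-01 -7.20628323e-04]
 [ 4.31248340e-01 -9.02232406e-01  1.24658135e-03]
 [-1.12588819e-04 -1.43547693e-03 -9.99998963e-01]] 1.003574427539993$[0]: bad value
```

```bash
python3 -m jog '[{"tx":1.0,"ty":2.0,"tz":0,"ax":0,"ay":0,"az":0.149,"fingers":0.5}]'; python3 -m jog '[{"tx":1.53,"ty":3.0,"az":0.149}]'
```

```text
time: 0.25
position: [0.2984, -0.591, 0.2306]
tcp_rot: [0.956, 0.292, -0.001, 0.0]
contact_force: [-0.0, 0.8, 0.2]
finger_gap: 0.858$[0]: bad value
```

```bash
python3 -m jog '[{"tx":1.55,"ty":3.02,"tz":0,"ax":0,"ay":0,"az":0.149,"fingers":0.5},{"tx":1.55,"ty":3.02,"tz":0,"ax":0,"ay":0,"az":0.149,"fingers":0.5},{"tx":1.55,"ty":3.02,"tz":0,"ax":0,"ay":0,"az":0.149,"fingers":0.5},{"tx":1.55,"ty":3.02,"tz":0,"ax":0,"ay":0,"az":0.149,"fingers":0.5},{"tx":1.55,"ty":3.02,"tz":0,"ax":0,"ay":0,"az":0.149,"fingers":0.5},{"tx":1.55,"ty":3.02,"tz":0,"ax":0,"ay":0,"az":0.149,"fingers":0.5},{"tx":1.55,"ty":3.02,"tz":0,"ax":0,"ay":0,"az":0.149,"fingers":0.5},{"tx":1.55,"ty":3.02,"tz":0,"ax":0,"ay":0,"az":0.149,"fingers":0.5},{"tx":1.55,"ty":3.02,"tz":0,"ax":0,"ay":0,"az":0.149,"fingers":0.5},{"tx":1.55,"ty":3.02,"tz":0,"ax":0,"ay":0,"az":0.149,"fingers":0.5},{"tx":1.55,"ty":3.02,"tz":0,"ax":0,"ay":0,"az":0.149,"fingers":0.5},{"tx":1.55,"ty":3.02,"tz":0,"ax":0,"ay":0,"az":0.149,"fingers":0.5},{"tx":1.55,"ty":3.02,"tz":0,"ax":0,"ay":0,"az":0.149,"fingers":0.5},{"tx":1.55,"ty":3.02,"tz":0,"ax":0,"ay":0,"az":0.149,"fingers":0.5},{"tx":1.55,"ty":3.02,"tz":0,"ax":0,"ay":0,"az":0.149,"fingers":0.5},{"tx":1.55,"ty":3.02,"tz":0,"ax":0,"ay":0,"az":0.149,"fingers":0.5},{"tx":1.55,"ty":3.02,"tz":0,"ax":0,"ay":0,"az":0.149,"fingers":0.5},{"tx":1.55,"ty":3.02,"tz":0,"ax":0,"ay":0,"az":0.149,"fingers":0.5},{"tx":1.55,"ty":3.02,"tz":0,"ax":0,"ay":0,"az":0.149,"fingers":0.5},{"tx":0,"ty":0,"tz":0,"ax":0,"ay":0,"az":0,"fingers":0.5}]'
cat >> h.py <<'E'
from scipy.spatial.transform import Rotation as Ro
def st():
    o=get_obs(); R=Ro.from_quat(o['tcp_rot']).as_matrix()
    print('t',round(o['time'],2),'pos',o['position'].round(4),'xyaw',np.degrees(np.arctan2(R[1,0],R[0,0])).round(2),'zax',R[:,2].round(4),'F',o['contact_force'].round(1),'M',o['wrist_torque'].round(2),'gap',round(o['finger_gap'],3),'q',o['joint_positions'].round(2)); return o
np.set_printoptions(precision=4,suppress=True)
E
python3 -c "
from h import *
st(); snap('wrist','w1')"
```

```text
time: 2.25
position: [0.5966, -0.0094, 0.2314]
tcp_rot: [-0.147, 0.989, 0.002, 0.001]
contact_force: [0.5, 0.2, 0.3]
finger_gap: 0.501
t 2.25 pos [ 0.5966 -0.0094  0.2314] xyaw -163.12 zax [ 0.0009  0.004  -1.    ] F [0.5 0.2 0.3] M [0.02 0.05 0.03] gap 0.501 q [ 0.5   0.45 -0.78  1.71  0.35  1.12  1.48]
```

View pics/w1.png

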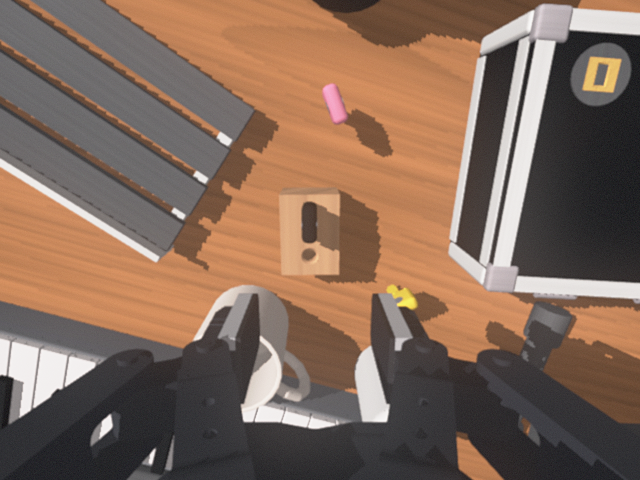

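```bash
python3 - <<'E'
from h import *
crop('w1',260,170,360,290,6,'c5'); crop('w1',560,30,640,115,7,'c6')
E
```

```text
(no output)
```

View pics/c5.png

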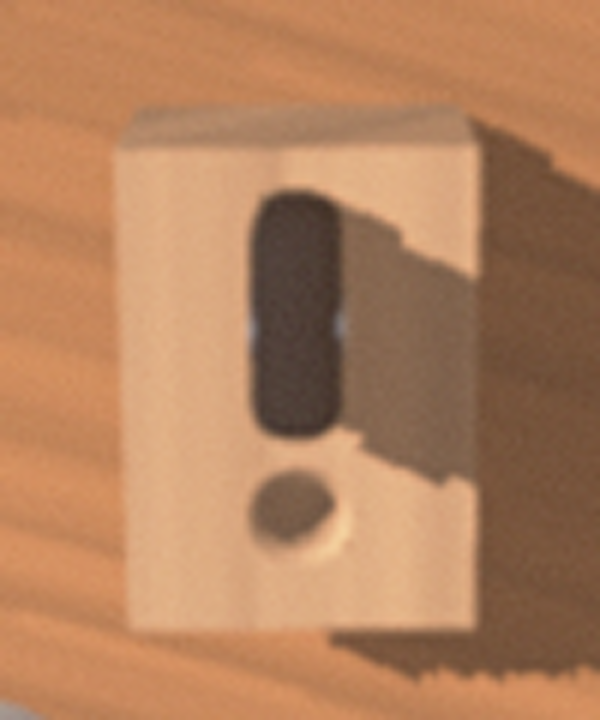

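View pics/c6.png

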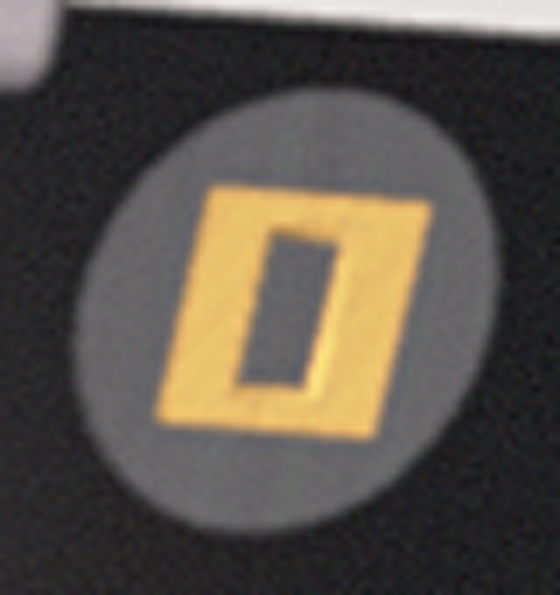

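```bash
python3 - <<'E'
from h import *
def q(s,u0,v0,pts,z):
    r=[px('w1',u0+(u+.5)/s-.5,v0+(v+.5)/s-.5,z=z)[:2] for u,v in pts]
    for a in r: print(a)
    return np.array(r)
o=load('w1'); print('cam',-o['R'].T@o['t'])
print('stand');a=q(6,260,170,[(130,630),(478,630),(480,147),(115,147)],.045)
d=np.diff(a,axis=0);print(np.linalg.norm(d,axis=1),a.mean(0)); print(np.degrees(np.arctan2(d[:,1],d[:,0])))
print('hole'); q(6,260,170,[(298,514)],.045)
print('bow ends top'); b=q(6,260,170,[(297,437),(296,190),(252,330),(342,330)],.073)
print('bow ends bot');q(6,260,170,[(296,190)],.045)
print('plug');a=q(7,560,30,[(212,186),(433,204),(376,438),(155,420)],.095)
d=np.diff(a,axis=0);print(np.linalg.norm(d,axis=1),a.mean(0)); print(np.degrees(np.arctan2(d[:,1],d[:,0])))
print('way');a=q(7,560,30,[(270,228),(343,240),(303,392),(235,385)],.094)
d=np.diff(a,axis=0);print(np.linalg.norm(d,axis=1),a.mean(0)); print(np.degrees(np.arctan2(d[:,1],d[:,0])))
E
```

```text
cam [ 0.5304 -0.0314  0.3726]
stand
[ 0.6518 -0.0253]
[0.6375 0.0228]
[0.5707 0.0022]
[ 0.5848 -0.0457]
[0.0502 0.07   0.0499] [ 0.6112 -0.0115]
[ 106.4589 -162.8066  -73.5251]
hole
[ 0.6281 -0.007 ]
bow ends top
[ 0.6098 -0.0121]
[ 0.579  -0.0212]
[ 0.5978 -0.0216]
[ 0.5946 -0.0106]
bow ends bot
[ 0.5835 -0.0203]
plug
[0.4353 0.1235]
[0.4309 0.1435]
[0.4505 0.148 ]
[0.4549 0.1276]
[0.0205 0.0201 0.0209] [0.4429 0.1356]
[102.2807  12.9895 -77.8127]
way
[0.4366 0.1308]
[0.4356 0.1377]
[0.4485 0.1402]
[0.4497 0.1339]
[0.007  0.0131 0.0065] [0.4426 0.1356]
[ 98.1219  11.3413 -78.9027]
```

```bash
python3 -m jog '[{"tx":0,"ty":-0.27,"tz":-2.5,"ax":-0.002,"ay":0,"az":0,"fingers":0.4},{"tx":0,"ty":-0.27,"tz":-4,"ax":-0.002,"ay":0,"az":0,"fingers":0.4},{"tx":0,"ty":0,"tz":-4,"ax":0,"ay":0,"az":0,"fingers":0.4},{"tx":0,"ty":0,"tz":-1.2,"ax":0,"ay":0,"az":0,"fingers":0.4},{"tx":0,"ty":0,"tz":0,"ax":0,"ay":0,"az":0,"fingers":0.4}]'
python3 -c "
from h import *
st(); snap('wrist','w2')"
```

```text
time: 2.8
position: [0.594, -0.0218, 0.1127]
tcp_rot: [-0.141, 0.99, -0.002, -0.002]
contact_force: [0.6, 1.0, 1.0]
finger_gap: 0.402
t 2.8 pos [ 0.594  -0.0218  0.1127] xyaw -163.82 zax [-0.004  -0.0044 -1.    ] F [0.6 1.  1. ] M [-0.02  0.01 -0.04] gap 0.402 q [ 0.45  0.58 -0.7   1.82  0.47  0.92  1.39]
```

View pics/w2.png

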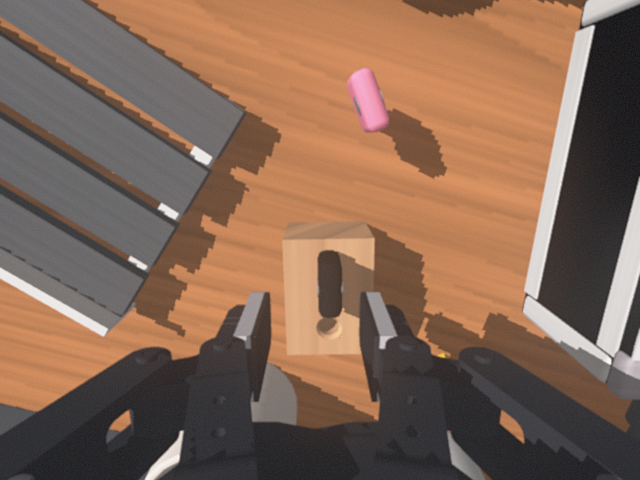

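```bash
python3 -m jog '[{"tx":0.3,"ty":0.7,"tz":-0.2,"ax":0,"ay":0,"az":0,"fingers":0.4},{"tx":0,"ty":0,"tz":0,"ax":0,"ay":0,"az":0,"fingers":0.4},{"tx":0,"ty":0,"tz":0,"ax":0,"ay":0,"az":0,"fingers":0.4},{"tx":0,"ty":0,"tz":0,"ax":0,"ay":0,"az":0,"fingers":0.4}]'
python3 -c "
from h import *
st(); snap('wrist','w3'); st(); crop('w3',220,210,440,400,3.6,'c7')"
```

```text
time: 3.25
position: [0.599, -0.0136, 0.1132]
tcp_rot: [-0.142, 0.99, -0.002, 0.0]
contact_force: [-0.2, -0.2, -0.2]
finger_gap: 0.396
t 3.25 pos [ 0.599  -0.0136  0.1132] xyaw -163.72 zax [ 0.0013 -0.0043 -1.    ] F [-0.2 -0.2 -0.2] M [ 0.01 -0.02 -0.06] gap 0.396 q [ 0.43  0.59 -0.7   1.81  0.47  0.92  1.38]
t 3.3 pos [ 0.5988 -0.0137  0.1129] xyaw -163.72 zax [ 0.0008 -0.0043 -1.    ] F [-0.2  0.2 -0.2] M [-0.05 -0.02 -0.04] gap 0.401 q [ 0.43  0.59 -0.7   1.81  0.47  0.92  1.38]
```

View pics/c7.png

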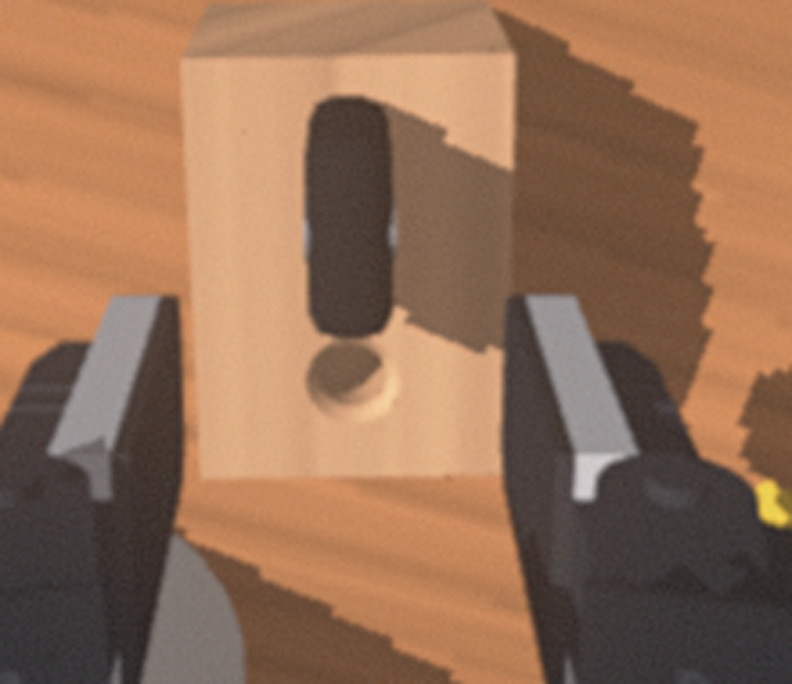

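```bash
python3 -m jog '[{"tx":-0.15,"ty":0,"tz":-2,"ax":0.004,"ay":0.001,"az":0.012,"fingers":0.4},{"tx":0,"ty":0,"tz":-2,"ax":0,"ay":0,"az":0,"fingers":0.4},{"tx":0,"ty":0,"tz":-1.5,"ax":0,"ay":0,"az":0,"fingers":0.4},{"tx":0,"ty":0,"tz":-0.5,"ax":0,"ay":0,"az":0,"fingers":0.4},{"tx":0,"ty":0,"tz":0,"ax":0,"ay":0,"az":0,"fingers":0.4},{"tx":0,"ty":0,"tz":0,"ax":0,"ay":0,"az":0,"fingers":0.4},{"tx":0,"ty":0,"tz":0,"ax":0,"ay":0,"az":0,"fingers":0.4}]'
python3 -c "
from h import *
st(); snap('wrist','w4'); snap('side','s4'); crop('w4',220,210,440,400,3.6,'c8'); crop('s4',200,180,360,300,5,'c9')"
```

```text
time: 4.0
position: [0.5978, -0.0135, 0.0532]
tcp_rot: [-0.148, 0.989, -0.0, 0.0]
contact_force: [0.2, -0.1, 1.2]
finger_gap: 0.4
t 4.0 pos [ 0.5978 -0.0135  0.0532] xyaw -163.03 zax [ 0.0005  0.     -1.    ] F [ 0.2 -0.1  1.2] M [-0.02 -0.06  0.02] gap 0.4 q [ 0.4   0.66 -0.65  1.84  0.54  0.82  1.34]
```

View pics/c8.png

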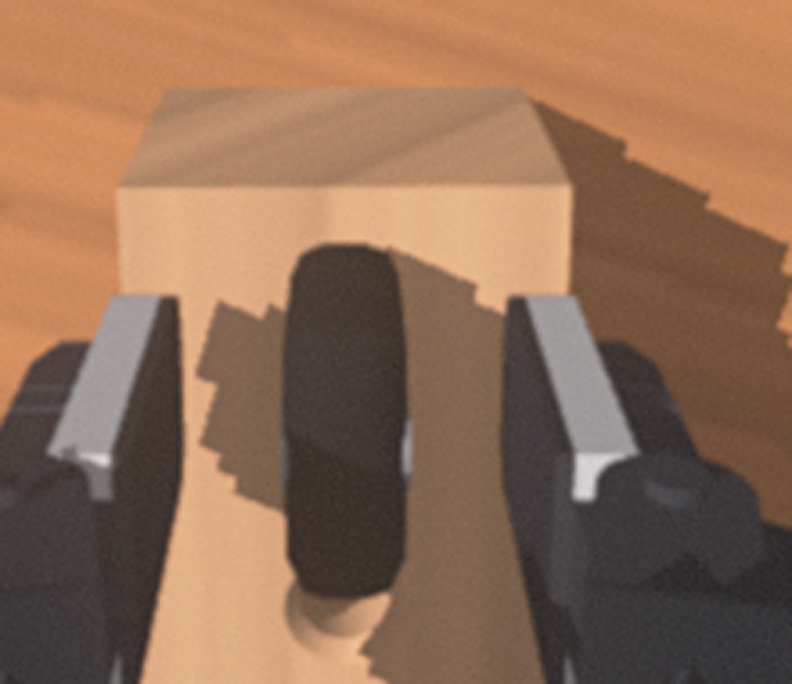

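View pics/c9.png

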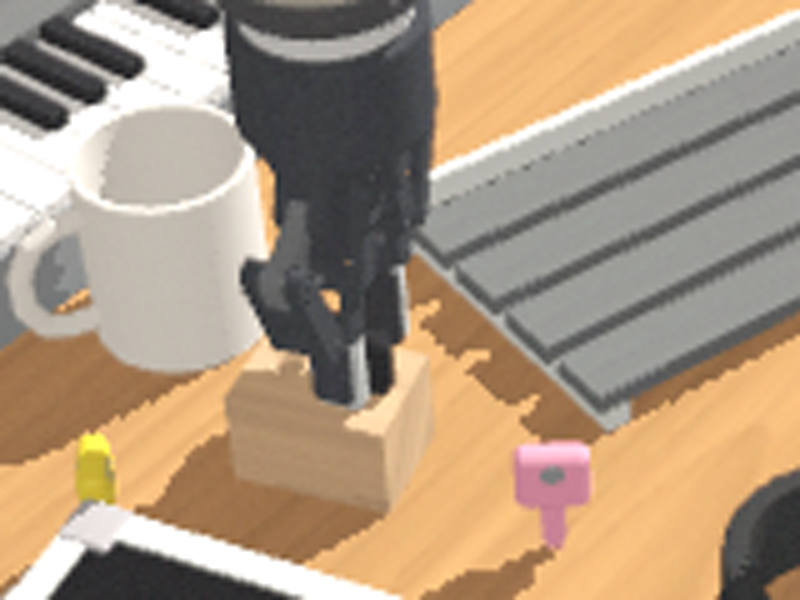

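```bash
python3 -m jog '[{"tx":-0.03,"ty":0.02,"tz":-0.5,"ax":0,"ay":0,"az":0,"fingers":0.3},{"tx":0,"ty":0,"tz":0,"ax":0,"ay":0,"az":0,"fingers":0.2},{"tx":0,"ty":0,"tz":0,"ax":0,"ay":0,"az":0,"fingers":0.0},{"tx":0,"ty":0,"tz":0,"ax":0,"ay":0,"az":0,"fingers":0.0},{"tx":0,"ty":0,"tz":0,"ax":0,"ay":0,"az":0,"fingers":0.0},{"tx":0,"ty":0,"tz":0,"ax":0,"ay":0,"az":0,"fingers":0.0}]' 40
python3 -c "
from h import *
st();snap('wrist','w5'); crop('w5',220,210,440,400,3.6,'c10')"
```

```text
time: 4.7
position: [0.5967, -0.0135, 0.0473]
tcp_rot: [-0.148, 0.989, 0.0, -0.001]
contact_force: [0.2, 0.4, 0.1]
finger_gap: 0.128
t 4.7 pos [ 0.5967 -0.0135  0.0473] xyaw -163.03 zax [-0.0011 -0.     -1.    ] F [0.2 0.4 0.1] M [ 0.02  0.05 -0.  ] gap 0.128 q [ 0.4   0.67 -0.65  1.85  0.54  0.81  1.33]
```

View pics/c10.png

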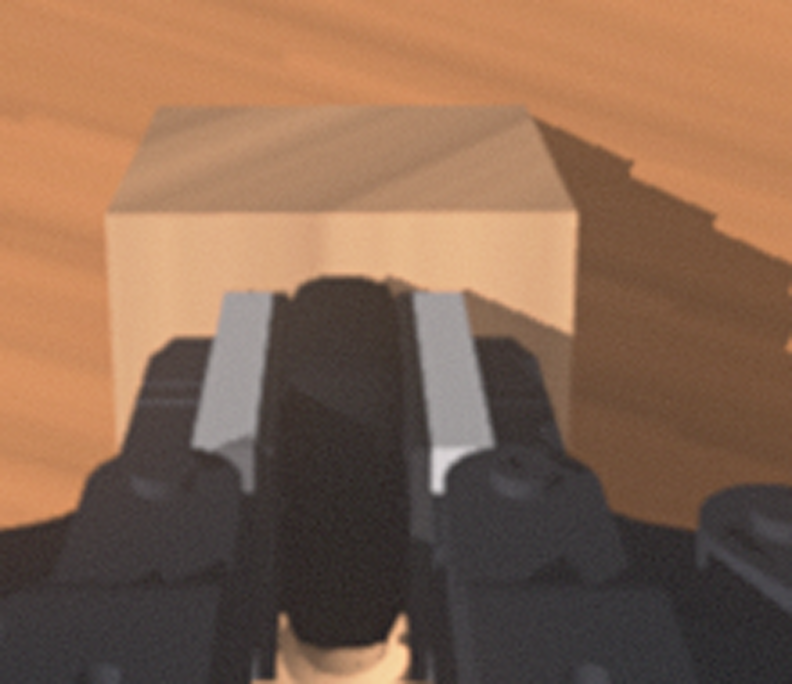

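```bash
python3 -m jog '[{"tx":0,"ty":0,"tz":1,"ax":0,"ay":0,"az":0,"fingers":0},{"tx":0,"ty":0,"tz":2.5,"ax":0,"ay":0,"az":0,"fingers":0},{"tx":0,"ty":0,"tz":3,"ax":0,"ay":0,"az":0,"fingers":0},{"tx":0,"ty":0,"tz":3,"ax":0,"ay":0,"az":0,"fingers":0},{"tx":-1.2,"ty":1.2,"tz":2.0,"ax":0,"ay":0,"az":-0.01,"fingers":0},{"tx":-2,"ty":2.1,"tz":0.0,"ax":0,"ay":0,"az":-0.01,"fingers":0},{"tx":-2,"ty":2.1,"tz":0.0,"ax":0,"ay":0,"az":-0.01,"fingers":0},{"tx":-2,"ty":2.1,"tz":0.0,"ax":0,"ay":0,"az":-0.01,"fingers":0},{"tx":-2,"ty":2.1,"tz":0.0,"ax":0,"ay":0,"az":-0.01,"fingers":0},{"tx":-2,"ty":2.1,"tz":0.0,"ax":0,"ay":0,"az":-0.01,"fingers":0},{"tx":-2,"ty":2.1,"tz":0.0,"ax":0,"ay":0,"az":-0.01,"fingers":0},{"tx":-0.8,"ty":1.2,"tz":0.0,"ax":0,"ay":0,"az":-0.01,"fingers":0},{"tx":0,"ty":0,"tz":0,"ax":0,"ay":0,"az":0,"fingers":0},{"tx":0,"ty":0,"tz":0,"ax":0,"ay":0,"az":0,"fingers":0},{"tx":0,"ty":0,"tz":0,"ax":0,"ay":0,"az":0,"fingers":0}]'
python3 -c "
from h import *
st();snap('wrist','w6');st(); crop('w6',220,160,420,360,4,'c11')"
```

```text
time: 6.25
position: [0.4576, 0.1356, 0.1625]
tcp_rot: [-0.107, 0.994, -0.0, -0.0]
contact_force: [-0.8, 0.2, -0.1]
finger_gap: 0.132
t 6.25 pos [0.4576 0.1356 0.1625] xyaw -167.7 zax [-0.0005 -0.0002 -1.    ] F [-0.8  0.2 -0.1] M [-0.04 -0.04 -0.01] gap 0.132 q [ 0.28  0.35 -0.83  2.04  0.33  0.89  1.06]
t 6.3 pos [0.4575 0.1355 0.1624] xyaw -167.72 zax [-0.0008 -0.0001 -1.    ] F [-0.3 -1.3 -0.4] M [-0. -0. -0.] gap 0.13 q [ 0.28  0.35 -0.83  2.04  0.33  0.89  1.06]
```

View pics/w6.png

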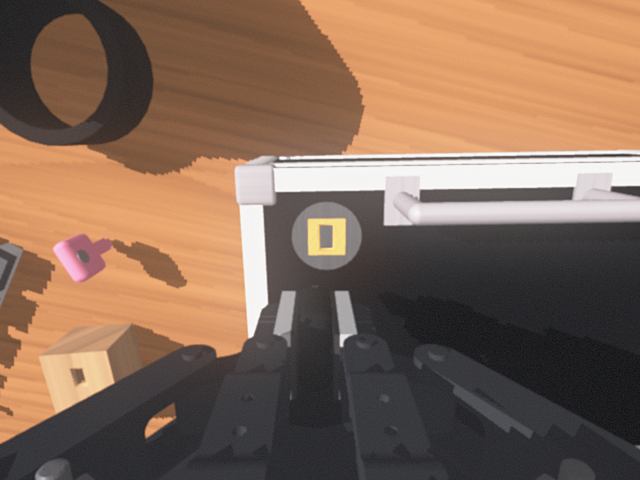

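View pics/c11.png

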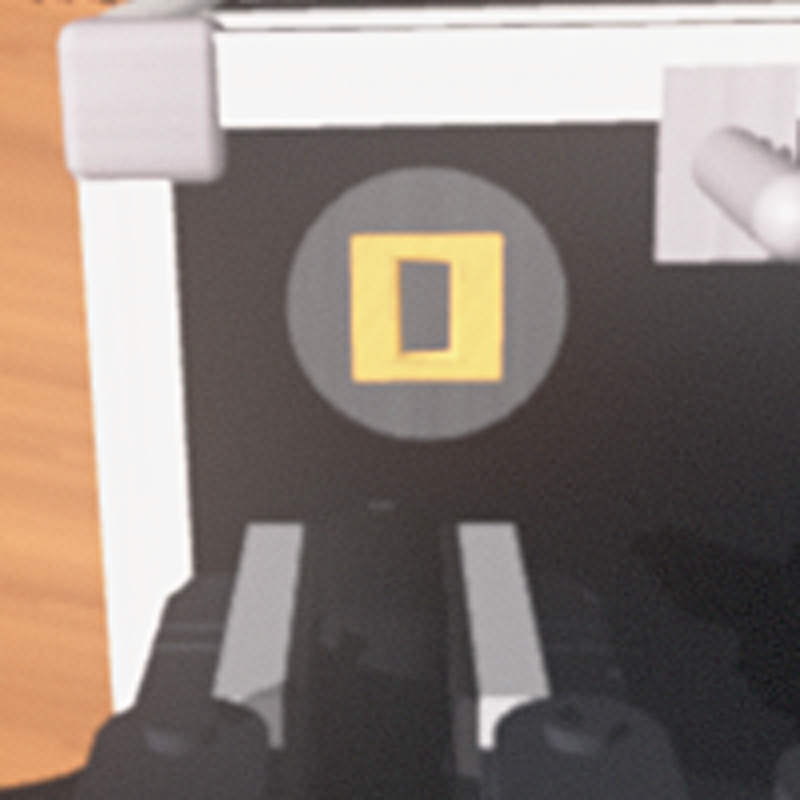

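```bash
python3 - <<'E'
from h import *
def q(f,s,u0,v0,pts,z):
    return np.array([px(f,u0+(u+.5)/s-.5,v0+(v+.5)/s-.5,z=z)[:2] for u,v in pts])
def ang(a): d=np.diff(a,axis=0);print(np.linalg.norm(d,axis=1),np.degrees(np.arctan2(d[:,1],d[:,0])),a.mean(0))
for f,c,stand,hole,bow in [('w3',(3.6,220,210),[(182,57),(516,55),(500,475),(201,478)],[(350,378)],[(350,337),(349,96)]),('w1',(6,260,170),[(115,147),(480,147),(478,630),(130,630)],[(298,514)],[(297,437),(296,190)])]:
    a=q(f,*c,stand,.045); ang(a); h=q(f,*c,hole,.045)[0]; u=np.array([np.cos(np.radians(17)),np.sin(np.radians(17))]); print('slot from hole',h-.033*u,'bow ends',q(f,*c,bow,.073), 'standc',a.mean(0)-.0165*u)
a=q('w6',4,220,160,[(350,234),(502,233),(503,381),(352,382)],.095); ang(a)
a=q('w6',4,220,160,[(400,259),(448,263),(449,352),(398,354)],.094); ang(a)
for f in 'w1','w3','w6':
    o=load(f); print(-o['R'].T@o['t'])
E
```

```text
[0.0497 0.0694 0.0483] [106.6612  15.9447 -72.958 ] [ 0.612  -0.0085]
slot from hole [ 0.5971 -0.0132] bow ends [[ 0.6101 -0.009 ]
 [ 0.5777 -0.0187]] standc [ 0.5962 -0.0134]
[0.0499 0.07   0.0502] [106.4749  17.1934 -73.5411] [ 0.6112 -0.0115]
slot from hole [ 0.5965 -0.0166] bow ends [[ 0.6098 -0.0121]
 [ 0.579  -0.0212]] standc [ 0.5954 -0.0163]
[0.0202 0.0205 0.0206] [102.645   13.7855 -77.34  ] [0.4419 0.139 ]
[0.0065 0.0124 0.007 ] [ 97.3875  13.5224 -75.4008] [0.4421 0.1386]
[ 0.5304 -0.0314  0.3726]
[ 0.5331 -0.0316  0.2544]
[0.3909 0.1216 0.304 ]
```

```bash
python3 -m jog '[{"tx":-0.8,"ty":0.16,"tz":0,"ax":0,"ay":0,"az":0.012,"fingers":0},{"tx":-0.75,"ty":0.17,"tz":-1,"ax":0,"ay":0,"az":0,"fingers":0},{"tx":0,"ty":0,"tz":-1.8,"ax":0,"ay":0,"az":0,"fingers":0},{"tx":0,"ty":0,"tz":-0.4,"ax":0,"ay":0,"az":0,"fingers":0},{"tx":0,"ty":0,"tz":0,"ax":0,"ay":0,"az":0,"fingers":0},{"tx":0,"ty":0,"tz":0,"ax":0,"ay":0,"az":0,"fingers":0},{"tx":0,"ty":0,"tz":0,"ax":0,"ay":0,"az":0,"fingers":0}]'
python3 -c "
from h import *
st();snap('wrist','w7');snap('side','s7');st(); crop('w7',240,240,400,360,5,'c12'); crop('s7',220,270,350,370,6,'c13')"
```

```text
time: 7.0
position: [0.4417, 0.1401, 0.1308]
tcp_rot: [-0.114, 0.994, 0.0, -0.0]
contact_force: [0.4, -0.1, -0.2]
finger_gap: 0.133
t 7.0 pos [0.4417 0.1401 0.1308] xyaw -166.93 zax [-0.0001  0.0004 -1.    ] F [ 0.4 -0.1 -0.2] M [ 0.04  0.03 -0.01] gap 0.133 q [ 0.25  0.38 -0.81  2.1   0.38  0.81  1.01]
t 7.1 pos [0.4416 0.14   0.1308] xyaw -166.94 zax [-0.0001  0.0003 -1.    ] F [-0.  -0.3 -1.4] M [-0.01 -0.04 -0.12] gap 0.133 q [ 0.25  0.38 -0.81  2.1   0.38  0.81  1.01]
```

View pics/c12.png

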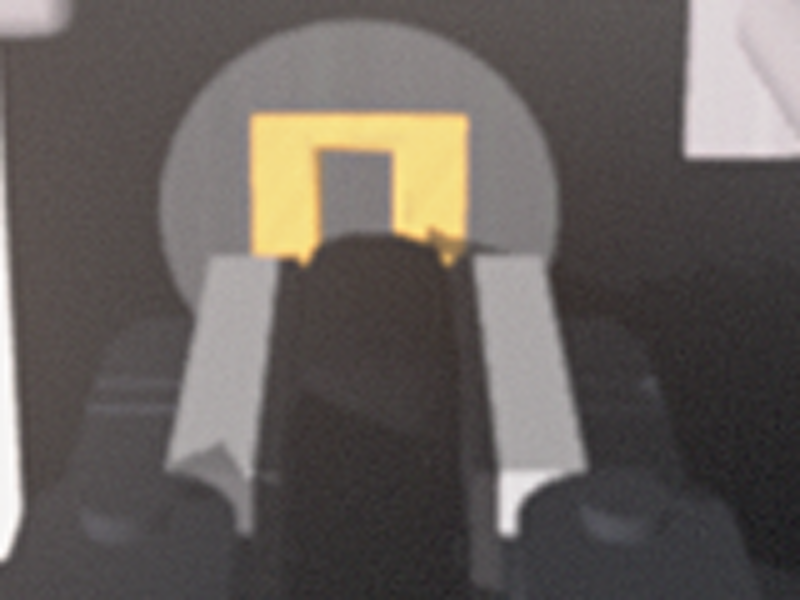

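View pics/c13.png

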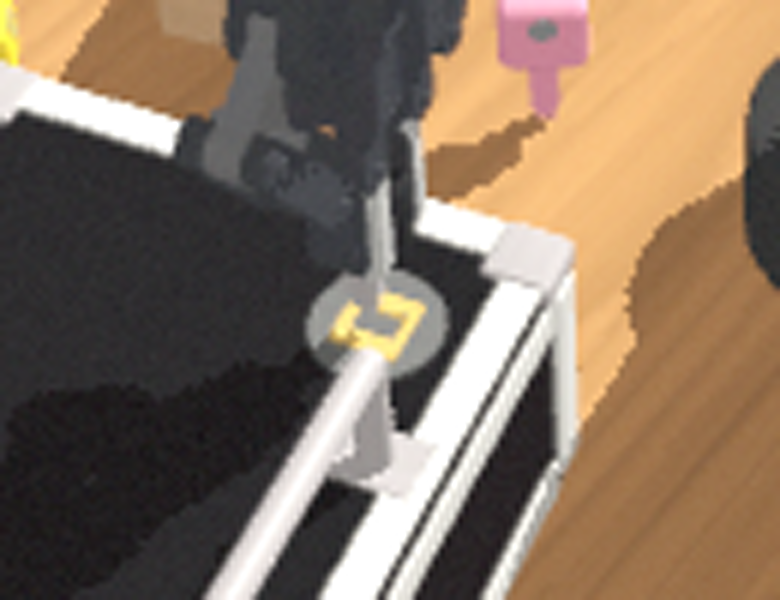

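```bash
python3 -m jog '[{"tx":0.03,"ty":-0.14,"tz":0,"ax":0,"ay":0,"az":0,"fingers":0},{"tx":0,"ty":0,"tz":-0.3,"ax":0,"ay":0,"az":0,"fingers":0},{"tx":0,"ty":0,"tz":-0.3,"ax":0,"ay":0,"az":0,"fingers":0},{"tx":0,"ty":0,"tz":-0.3,"ax":0,"ay":0,"az":0,"fingers":0},{"tx":0,"ty":0,"tz":-0.3,"ax":0,"ay":0,"az":0,"fingers":0},{"tx":0,"ty":0,"tz":0,"ax":0,"ay":0,"az":0,"fingers":0}]'
python3 -c "
from h import *
st();snap('wrist','w8');crop('w8',240,240,400,360,5,'c14')"
```

```text
time: 7.7
position: [0.4412, 0.1383, 0.1178]
tcp_rot: [-0.114, 0.993, 0.0, -0.001]
contact_force: [-0.1, 0.1, -0.6]
finger_gap: 0.128
t 7.7 pos [0.4412 0.1383 0.1178] xyaw -166.92 zax [-0.002  -0.0001 -1.    ] F [-0.1  0.1 -0.6] M [ 0.   -0.02 -0.01] gap 0.128 q [ 0.24  0.4  -0.8   2.11  0.4   0.79  0.99]
```

View pics/c14.png

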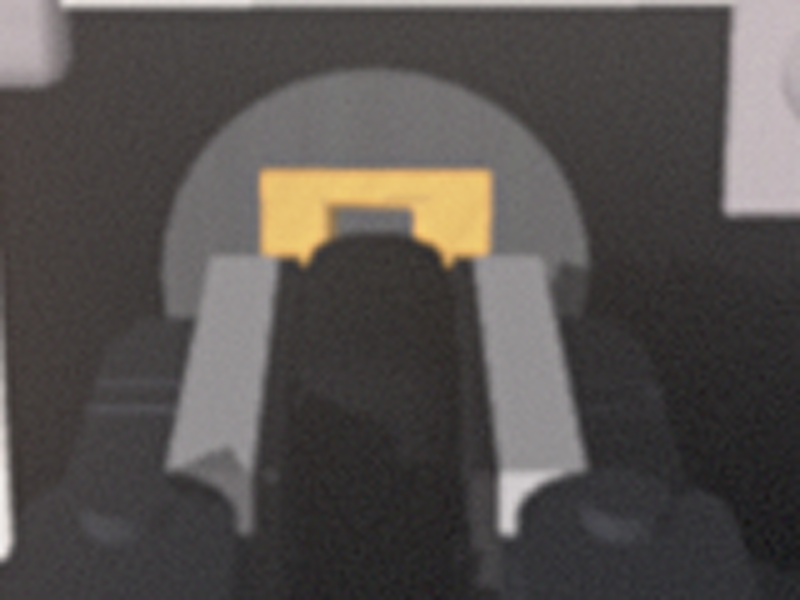

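```bash
python3 -m jog '[{"tx":0.03,"ty":0.02,"tz":-0.3,"ax":0,"ay":-0.001,"az":0,"fingers":0},{"tx":0,"ty":0,"tz":-0.3,"ax":0,"ay":0,"az":0,"fingers":0},{"tx":0,"ty":0,"tz":-0.3,"ax":0,"ay":0,"az":0,"fingers":0},{"tx":0,"ty":0,"tz":-0.3,"ax":0,"ay":0,"az":0,"fingers":0},{"tx":0,"ty":0,"tz":0,"ax":0,"ay":0,"az":0,"fingers":0}]'
python3 -c "
from h import *
st()"
```

```text
time: 8.25
position: [0.4412, 0.1383, 0.1056]
tcp_rot: [-0.114, 0.993, -0.0, -0.001]
contact_force: [-1.8, -0.3, -1.2]
finger_gap: 0.131
t 8.25 pos [0.4412 0.1383 0.1056] xyaw -166.92 zax [-0.0015 -0.0004 -1.    ] F [-1.8 -0.3 -1.2] M [-0.16  0.67  0.01] gap 0.131 q [ 0.22  0.42 -0.78  2.12  0.42  0.77  0.97]
```

```bash
python3 -m jog '[{"tx":-0.05,"ty":0,"tz":-0.2,"ax":0,"ay":0,"az":0,"fingers":0},{"tx":0,"ty":0,"tz":-0.2,"ax":0,"ay":0,"az":0,"fingers":0},{"tx":0,"ty":0,"tz":-0.2,"ax":0,"ay":0,"az":0,"fingers":0},{"tx":0,"ty":0,"tz":-0.2,"ax":0,"ay":0,"az":0,"fingers":0},{"tx":0,"ty":0,"tz":0,"ax":0,"ay":0,"az":0,"fingers":0}]'
python3 -c "
from h import *
st();snap('side','s9');crop('s9',220,270,350,370,6,'c15')"
```

```text
time: 8.75
position: [0.441, 0.1385, 0.0979]
tcp_rot: [-0.114, 0.993, -0.0, -0.0]
contact_force: [-2.6, -0.1, -1.1]
finger_gap: 0.132
t 8.75 pos [0.441  0.1385 0.0979] xyaw -166.92 zax [-0.0007 -0.0001 -1.    ] F [-2.6 -0.1 -1.1] M [-0.16  0.73  0.02] gap 0.132 q [ 0.21  0.43 -0.77  2.13  0.44  0.75  0.95]
```

View pics/c15.png

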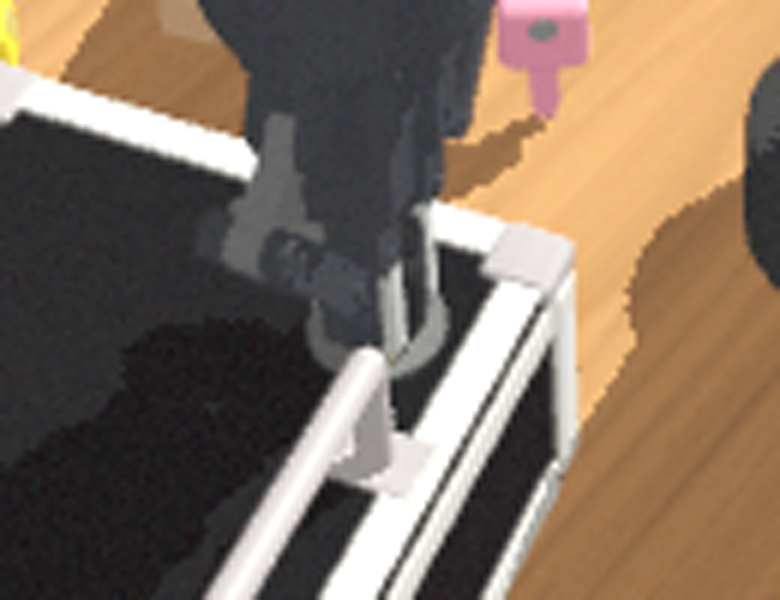

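```bash
python3 -m jog '[{"tx":-0.06,"ty":0,"tz":-0.1,"ax":0,"ay":0,"az":0,"fingers":0},{"tx":0,"ty":0,"tz":-0.1,"ax":0,"ay":0,"az":0,"fingers":0},{"tx":0,"ty":0,"tz":0,"ax":0,"ay":0,"az":0,"fingers":0},{"tx":0,"ty":0,"tz":0,"ax":0,"ay":0,"az":0,"fingers":0}]'
python3 -c "
from h import *
st()"
```

```text
time: 9.2
position: [0.441, 0.1388, 0.0969]
tcp_rot: [-0.114, 0.993, -0.0, 0.0]
contact_force: [-5.1, -0.7, 7.0]
finger_gap: 0.133
t 9.2 pos [0.441  0.1388 0.0969] xyaw -166.93 zax [ 0.0007 -0.0002 -1.    ] F [-5.1 -0.7  7. ] M [-0.34  1.04  0.03] gap 0.133 q [ 0.21  0.43 -0.77  2.13  0.44  0.75  0.95]
```

```bash
python3 -m jog '[{"tx":0.06,"ty":0,"tz":0,"ax":0,"ay":0,"az":0,"fingers":0},{"tx":0,"ty":0,"tz":0,"ax":0,"ay":0,"az":0,"fingers":0},{"tx":0,"ty":0,"tz":0,"ax":0,"ay":0,"az":0,"fingers":0}]'
python3 -c "
from h import *
st()"
```

```text
time: 9.5
position: [0.4411, 0.1388, 0.0969]
tcp_rot: [-0.114, 0.993, -0.0, -0.0]
contact_force: [-6.2, -2.2, 9.6]
finger_gap: 0.13
t 9.5 pos [0.4411 0.1388 0.0969] xyaw -166.92 zax [-0.0001 -0.0005 -1.    ] F [-6.2 -2.2  9.6] M [-0.3   1.46 -0.01] gap 0.13 q [ 0.21  0.43 -0.77  2.13  0.44  0.75  0.95]
```

```bash
python3 -m jog '[{"tx":-0.12,"ty":0,"tz":0.03,"ax":0,"ay":0,"az":0,"fingers":0},{"tx":0,"ty":0,"tz":0,"ax":0,"ay":0,"az":-0.05,"fingers":0},{"tx":0,"ty":0,"tz":0,"ax":0,"ay":0,"az":-0.08,"fingers":0},{"tx":0,"ty":0,"tz":0,"ax":0,"ay":0,"az":-0.08,"fingers":0},{"tx":0,"ty":0,"tz":0,"ax":0,"ay":0,"az":-0.08,"fingers":0},{"tx":0,"ty":0,"tz":0,"ax":0,"ay":0,"az":-0.08,"fingers":0},{"tx":0,"ty":0,"tz":0,"ax":0,"ay":0,"az":-0.08,"fingers":0}]'
python3 -c "
from h import *
st()"
```

```text
time: 10.2
position: [0.4409, 0.1394, 0.097]
tcp_rot: [0.112, 0.994, 0.001, 0.001]
contact_force: [-1.9, 1.3, 0.3]
finger_gap: 0.131
t 10.2 pos [0.4409 0.1394 0.097 ] xyaw 167.13 zax [ 0.0018  0.0014 -1.    ] F [-1.9  1.3  0.3] M [0.24 0.41 0.02] gap 0.131 q [ 0.12  0.4  -0.67  2.13  0.37  0.72  0.55]
```

```bash
python3 -m jog '[{"tx":0,"ty":0,"tz":0,"ax":0,"ay":0,"az":-0.08,"fingers":0},{"tx":0,"ty":0,"tz":0,"ax":0,"ay":0,"az":-0.08,"fingers":0},{"tx":0,"ty":0,"tz":0,"ax":0,"ay":0,"az":-0.08,"fingers":0},{"tx":0,"ty":0,"tz":0,"ax":0,"ay":0,"az":-0.08,"fingers":0},{"tx":0,"ty":0,"tz":0,"ax":0,"ay":0,"az":-0.08,"fingers":0},{"tx":0,"ty":0,"tz":0,"ax":0,"ay":0,"az":-0.08,"fingers":0},{"tx":0,"ty":0,"tz":0,"ax":0,"ay":0,"az":-0.08,"fingers":0},{"tx":0,"ty":0,"tz":0,"ax":0,"ay":0,"az":-0.08,"fingers":0},{"tx":0,"ty":0,"tz":0,"ax":0,"ay":0,"az":-0.08,"fingers":0},{"tx":0,"ty":0,"tz":0,"ax":0,"ay":0,"az":-0.08,"fingers":0},{"tx":0,"ty":0,"tz":0,"ax":0,"ay":0,"az":-0.08,"fingers":0},{"tx":0,"ty":0,"tz":0,"ax":0,"ay":0,"az":-0.08,"fingers":0},{"tx":0,"ty":0,"tz":0,"ax":0,"ay":0,"az":-0.08,"fingers":0},{"tx":0,"ty":0,"tz":0,"ax":0,"ay":0,"az":0,"fingers":0}]'
python3 -c "
from h import *
st()"
```

```text
time: 11.6
position: [0.4425, 0.141, 0.0973]
tcp_rot: [0.59, 0.808, 0.003, 0.001]
contact_force: [2.0, 5.2, -4.0]
finger_gap: 0.135
t 11.6 pos [0.4425 0.141  0.0973] xyaw 107.73 zax [ 0.0051  0.0037 -1.    ] F [ 2.   5.2 -4. ] M [ 1.16 -0.6   0.07] gap 0.135 q [-0.07  0.36 -0.43  2.14  0.23  0.68 -0.35]
```

```bash
python3 -m jog '[{"tx":0.05,"ty":0.12,"tz":-0.02,"ax":-0.003,"ay":0.004,"az":-0.04,"fingers":0},{"tx":0,"ty":0,"tz":0,"ax":0,"ay":0,"az":-0.06,"fingers":0},{"tx":0,"ty":0,"tz":0,"ax":0,"ay":0,"az":-0.03,"fingers":0},{"tx":0,"ty":0,"tz":0,"ax":0,"ay":0,"az":0,"fingers":0},{"tx":0,"ty":0,"tz":0,"ax":0,"ay":0,"az":0,"fingers":0}]'
python3 -c "
from h import *
st()"
```

```text
time: 12.1
position: [0.4428, 0.1412, 0.0972]
tcp_rot: [0.64, 0.768, -0.0, 0.0]
contact_force: [5.5, 3.1, -0.0]
finger_gap: 0.131
t 12.1 pos [0.4428 0.1412 0.0972] xyaw 100.39 zax [ 0.0001 -0.0001 -1.    ] F [ 5.5  3.1 -0. ] M [ 0.86 -1.12  0.07] gap 0.131 q [-0.1   0.36 -0.4   2.14  0.22  0.68 -0.47]
```

```bash
python3 -m jog '[{"tx":0.06,"ty":0.03,"tz":0,"ax":0,"ay":0,"az":-0.04,"fingers":0},{"tx":0,"ty":0,"tz":0,"ax":0,"ay":0,"az":-0.04,"fingers":0},{"tx":0,"ty":0,"tz":0,"ax":0,"ay":0,"az":-0.04,"fingers":0},{"tx":0,"ty":0,"tz":0,"ax":0,"ay":0,"az":-0.03,"fingers":0},{"tx":0,"ty":0,"tz":0,"ax":0,"ay":0,"az":0,"fingers":0},{"tx":0,"ty":0,"tz":0,"ax":0,"ay":0,"az":0,"fingers":0}]'
python3 -c "
from h import *
st()"
```

```text
time: 12.7
position: [0.4431, 0.1412, 0.0972]
tcp_rot: [0.696, 0.718, -0.0, -0.0]
contact_force: [3.8, 3.6, 1.2]
finger_gap: 0.132
t 12.7 pos [0.4431 0.1412 0.0972] xyaw 91.76 zax [-0.0007  0.0001 -1.    ] F [3.8 3.6 1.2] M [ 0.76 -0.94  0.08] gap 0.132 q [-0.13  0.35 -0.37  2.14  0.2   0.68 -0.6 ]
```

```bash
python3 -m jog '[{"tx":0.03,"ty":0.03,"tz":0,"ax":0,"ay":0,"az":-0.04,"fingers":0},{"tx":0,"ty":0,"tz":0,"ax":0,"ay":0,"az":-0.03,"fingers":0},{"tx":0,"ty":0,"tz":0,"ax":0,"ay":0,"az":0,"fingers":0},{"tx":0,"ty":0,"tz":0,"ax":0,"ay":0,"az":0,"fingers":0}]'
python3 -c "
from h import *
st()"
python3 -m jog '[{"tx":0,"ty":0,"tz":0,"ax":0,"ay":0,"az":-0.03,"fingers":0},{"tx":0,"ty":0,"tz":0,"ax":0,"ay":0,"az":-0.03,"fingers":0},{"tx":0,"ty":0,"tz":0,"ax":0,"ay":0,"az":0,"fingers":0},{"tx":0,"ty":0,"tz":0,"ax":0,"ay":0,"az":0,"fingers":0}]'
python3 -c "
from h import *
st(); snap('wrist','w10'); crop('w10',240,240,400,360,5,'c16')"
```

```text
time: 13.1
position: [0.4433, 0.1412, 0.0972]
tcp_rot: [0.721, 0.693, -0.0, -0.0]
contact_force: [4.3, 3.4, 2.1]
finger_gap: 0.132
t 13.1 pos [0.4433 0.1412 0.0972] xyaw 87.71 zax [-0.0011 -0.     -1.    ] F [4.3 3.4 2.1] M [ 0.62 -1.18  0.12] gap 0.132 q [-0.14  0.35 -0.35  2.14  0.19  0.68 -0.66]
time: 13.5
position: [0.4435, 0.1413, 0.0972]
tcp_rot: [0.741, 0.671, -0.0, -0.0]
contact_force: [5.5, 2.8, 0.4]
finger_gap: 0.131
t 13.5 pos [0.4435 0.1413 0.0972] xyaw 84.29 zax [-0.0009  0.0004 -1.    ] F [5.5 2.8 0.4] M [ 0.68 -1.3   0.17] gap 0.131 q [-0.15  0.35 -0.34  2.14  0.18  0.68 -0.72]
```

View pics/w10.png

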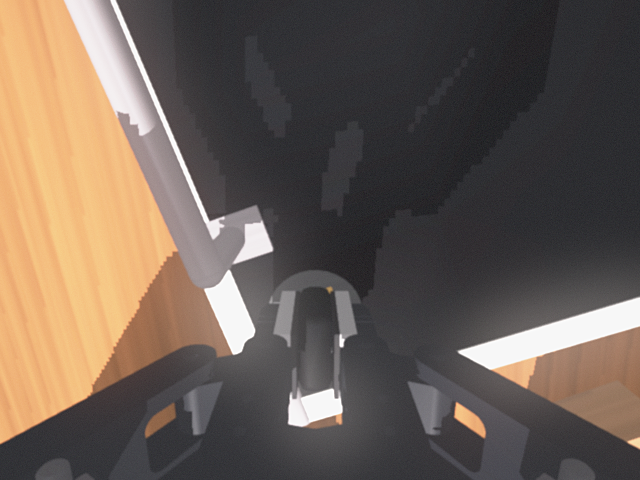

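```bash
python3 -m jog '[{"tx":0.05,"ty":0.03,"tz":0,"ax":0,"ay":0,"az":0.06,"fingers":0},{"tx":0,"ty":0,"tz":0,"ax":0,"ay":0,"az":0.06,"fingers":0},{"tx":0,"ty":0,"tz":0,"ax":0,"ay":0,"az":0.05,"fingers":0},{"tx":0,"ty":0,"tz":0,"ax":0,"ay":0,"az":0,"fingers":0},{"tx":0,"ty":0,"tz":0,"ax":0,"ay":0,"az":0,"fingers":0}]'
python3 -c "
from h import *
st();st()"
```

```text
time: 14.05
position: [0.4429, 0.1412, 0.0969]
tcp_rot: [0.683, 0.731, -0.001, -0.001]
contact_force: [3.2, 2.0, 4.2]
finger_gap: 0.131
t 14.05 pos [0.4429 0.1412 0.0969] xyaw 93.9 zax [-0.0027 -0.0012 -1.    ] F [3.2 2.  4.2] M [ 0.62 -0.85  0.03] gap 0.131 q [-0.12  0.35 -0.38  2.14  0.2   0.68 -0.57]
t 14.05 pos [0.4429 0.1412 0.0969] xyaw 93.9 zax [-0.0027 -0.0012 -1.    ] F [3.2 2.  4.2] M [ 0.62 -0.85  0.03] gap 0.131 q [-0.12  0.35 -0.38  2.14  0.2   0.68 -0.57]
```

```bash
python3 -m jog '[{"tx":0.04,"ty":0.03,"tz":0,"ax":0,"ay":0,"az":0.05,"fingers":0},{"tx":0,"ty":0,"tz":0.0,"ax":0,"ay":0,"az":0.04,"fingers":0},{"tx":0,"ty":0,"tz":0.1,"ax":0,"ay":0,"az":0,"fingers":0},{"tx":0,"ty":0,"tz":0.2,"ax":0,"ay":0,"az":0,"fingers":0},{"tx":0,"ty":0,"tz":0,"ax":0,"ay":0,"az":0,"fingers":0}]'
python3 -c "
from h import *
st()"
```

```text
time: 14.55
position: [0.4424, 0.141, 0.0994]
tcp_rot: [0.649, 0.761, -0.002, -0.001]
contact_force: [3.0, 2.3, 0.6]
finger_gap: 0.13
t 14.55 pos [0.4424 0.141  0.0994] xyaw 99.06 zax [-0.0044 -0.0025 -1.    ] F [3.  2.3 0.6] M [ 0.54 -0.74  0.03] gap 0.13 q [-0.1   0.35 -0.4   2.14  0.21  0.69 -0.49]
```

```bash
python3 -m jog '[{"tx":0.04,"ty":0.04,"tz":0.3,"ax":0.002,"ay":-0.004,"az":0,"fingers":0},{"tx":0,"ty":0,"tz":0.3,"ax":0,"ay":0,"az":0,"fingers":0},{"tx":0,"ty":0,"tz":0.3,"ax":0,"ay":0,"az":0,"fingers":0},{"tx":0,"ty":0,"tz":0,"ax":0,"ay":0,"az":0,"fingers":0}]'
python3 -c "
from h import *
st()"
```

```text
time: 14.95
position: [0.4424, 0.1411, 0.1086]
tcp_rot: [0.649, 0.761, -0.001, -0.0]
contact_force: [2.0, 2.0, -0.2]
finger_gap: 0.131
t 14.95 pos [0.4424 0.1411 0.1086] xyaw 99.09 zax [-0.001  -0.0011 -1.    ] F [ 2.   2.  -0.2] M [ 0.15 -0.26 -0.02] gap 0.131 q [-0.1   0.34 -0.41  2.13  0.2   0.71 -0.48]
```

```bash
python3 -m jog '[{"tx":0,"ty":0,"tz":0.3,"ax":0,"ay":0,"az":0,"fingers":0},{"tx":0,"ty":0,"tz":0.5,"ax":0,"ay":0,"az":0,"fingers":0},{"tx":0,"ty":0,"tz":0.5,"ax":0,"ay":0,"az":0,"fingers":0},{"tx":0,"ty":0,"tz":0.8,"ax":0,"ay":0,"az":0,"fingers":0},{"tx":0,"ty":0,"tz":1.5,"ax":0,"ay":0,"az":0,"fingers":0},{"tx":0.6,"ty":-0.5,"tz":2.0,"ax":0,"ay":0,"az":0.03,"fingers":0},{"tx":1,"ty":-1,"tz":2.0,"ax":0,"ay":0,"az":0.1,"fingers":0},{"tx":1,"ty":-1,"tz":0,"ax":0,"ay":0,"az":0.1,"fingers":0},{"tx":1,"ty":-1,"tz":0,"ax":0,"ay":0,"az":0.1,"fingers":0},{"tx":0,"ty":0,"tz":0,"ax":0,"ay":0,"az":0,"fingers":0},{"tx":0,"ty":0,"tz":0,"ax":0,"ay":0,"az":0,"fingers":0}]'
python3 -c "
from h import *
st(); snap('wrist','w11'); snap('side','s11'); snap('top','t11');crop('s11',200,200,360,340,5,'c17');crop('t11',195,270,245,310,14,'c18')"
```

```text
time: 16.05
position: [0.4783, 0.1065, 0.1845]
tcp_rot: [0.516, 0.856, -0.0, -0.0]
contact_force: [-0.2, 0.4, 0.8]
finger_gap: 0.131
t 16.05 pos [0.4783 0.1065 0.1845] xyaw 117.83 zax [-0.001  -0.0005 -1.    ] F [-0.2  0.4  0.8] M [ 0.01 -0.04 -0.04] gap 0.131 q [ 0.05  0.26 -0.46  2.01  0.15  0.9  -0.  ]
```

View pics/w11.png

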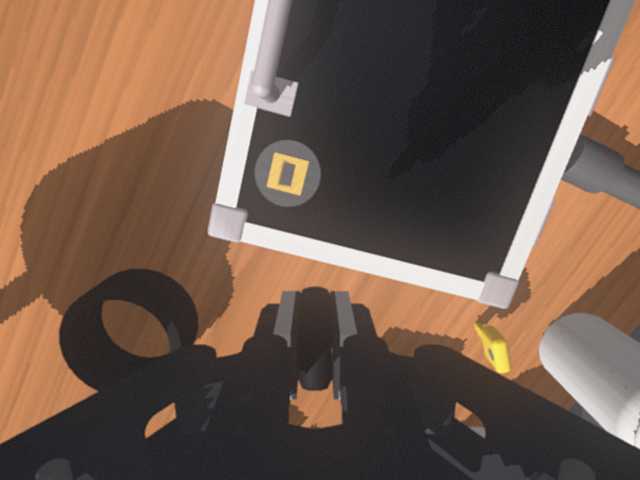

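View pics/c17.png

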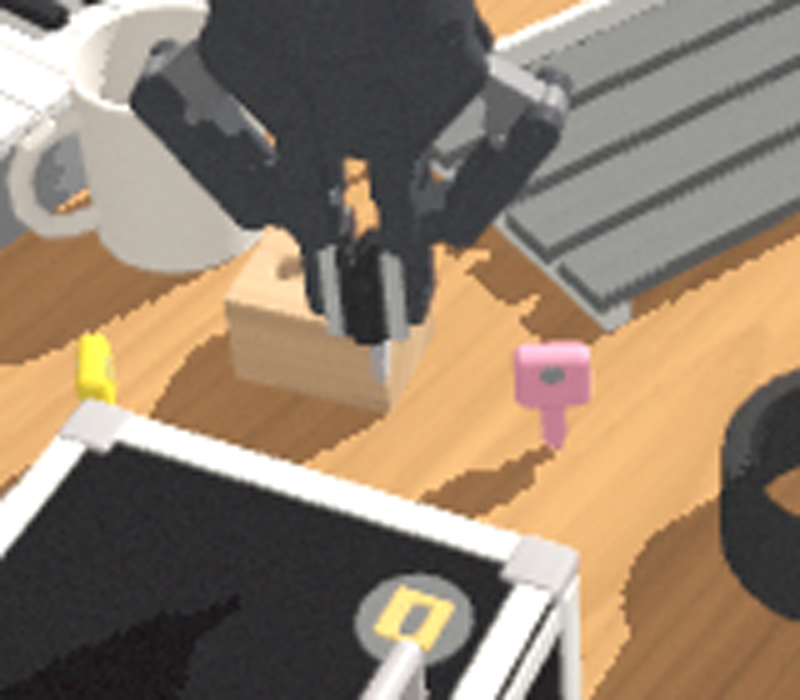

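View pics/c18.png

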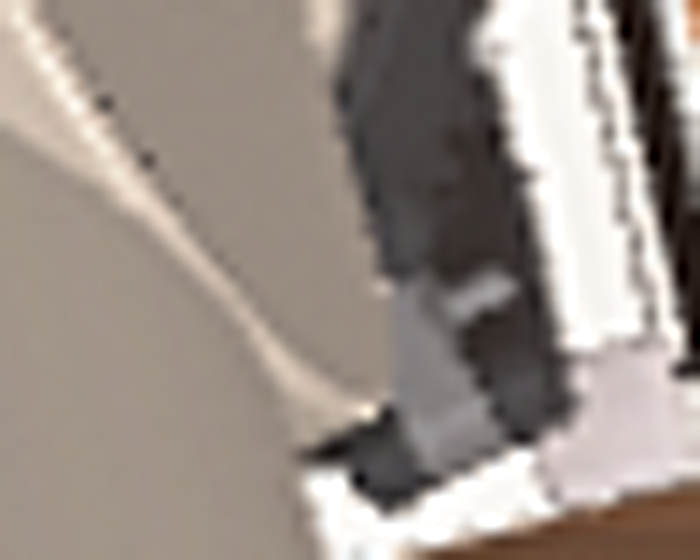

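```bash
python3 -c "
from h import *
crop('w11',255,140,325,210,9,'c19')"
```

```text
(no output)
```

View pics/c19.png

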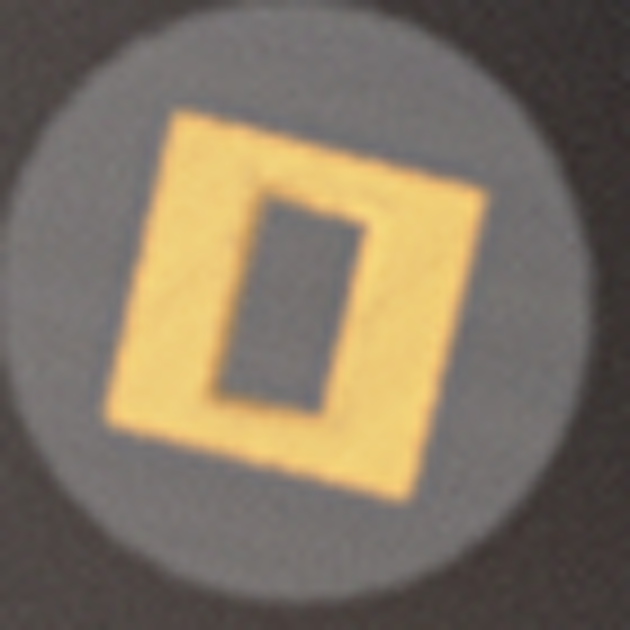

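```bash
python3 - <<'E'
from h import *
a=np.array([px('w11',255+(u+.5)/9-.5,140+(v+.5)/9-.5,z=.095)[:2] for u,v in [(178,108),(488,190),(409,502),(105,422),(178,108)]])
d=np.diff(a,axis=0);print(np.degrees(np.arctan2(d[:,1],d[:,0])),a[:4].mean(0))
E
```

```text
[  13.3154  -76.8079 -166.9501  103.0199] [0.4421 0.1396]
```

```bash
python3 -m jog '[{"tx":1.18,"ty":-1.2,"tz":0,"ax":0,"ay":-0.001,"az":0.138,"fingers":0},{"tx":1.18,"ty":-1.2,"tz":0,"ax":0,"ay":0,"az":0.138,"fingers":0},{"tx":1.18,"ty":-1.2,"tz":0,"ax":0,"ay":0,"az":0.138,"fingers":0},{"tx":1.18,"ty":-1.2,"tz":0,"ax":0,"ay":0,"az":0.138,"fingers":0},{"tx":1.18,"ty":-1.2,"tz":0,"ax":0,"ay":0,"az":0.138,"fingers":0},{"tx":1.18,"ty":-1.2,"tz":0,"ax":0,"ay":0,"az":0.138,"fingers":0},{"tx":1.18,"ty":-1.2,"tz":0,"ax":0,"ay":0,"az":0.138,"fingers":0},{"tx":1.18,"ty":-1.2,"tz":0,"ax":0,"ay":0,"az":0.138,"fingers":0},{"tx":1.18,"ty":-1.2,"tz":-1,"ax":0,"ay":0,"az":0.138,"fingers":0},{"tx":1.18,"ty":-1.2,"tz":-2.5,"ax":0,"ay":0,"az":0.138,"fingers":0},{"tx":0,"ty":0,"tz":-2.5,"ax":0,"ay":0,"az":0,"fingers":0},{"tx":0,"ty":0,"tz":-1.5,"ax":0,"ay":0,"az":0,"fingers":0},{"tx":0,"ty":0,"tz":0,"ax":0,"ay":0,"az":0,"fingers":0},{"tx":0,"ty":0,"tz":0,"ax":0,"ay":0,"az":0,"fingers":0},{"tx":0,"ty":0,"tz":0,"ax":0,"ay":0,"az":0,"fingers":0}]'
python3 -c "
from h import *
st(); snap('wrist','w12');snap('side','s12'); crop('w12',220,210,440,400,3.6,'c20');crop('s12',200,200,360,340,5,'c21')"
```

```text
time: 17.7
position: [0.5976, -0.0127, 0.1109]
tcp_rot: [-0.149, 0.989, 0.0, 0.001]
contact_force: [-0.2, 0.4, -0.2]
finger_gap: 0.137
t 17.7 pos [ 0.5976 -0.0127  0.1109] xyaw -162.88 zax [ 0.0029  0.0008 -1.    ] F [-0.2  0.4 -0.2] M [0.01 0.02 0.03] gap 0.137 q [ 0.37  0.56 -0.6   1.82  0.4   0.88  1.45]
```

View pics/c20.png

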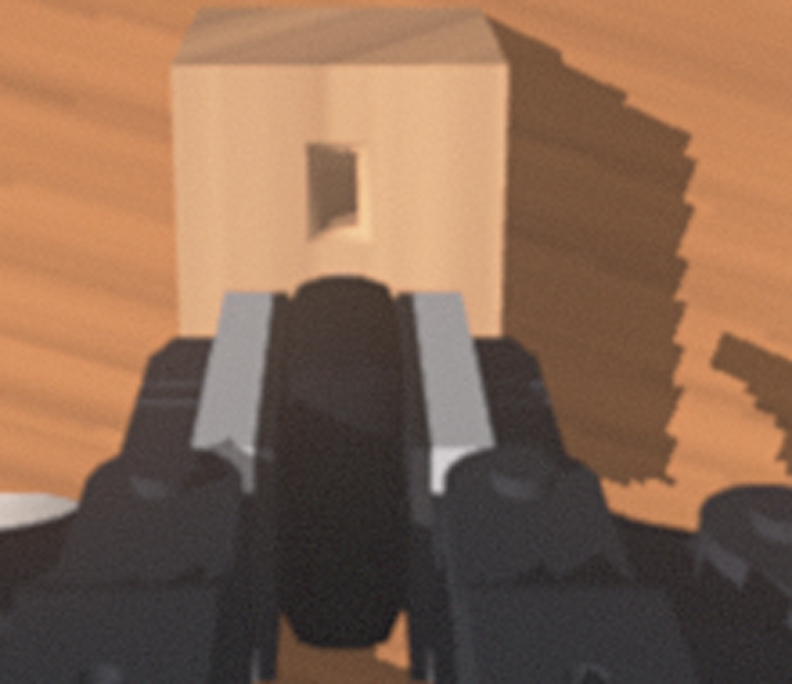

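View pics/c21.png

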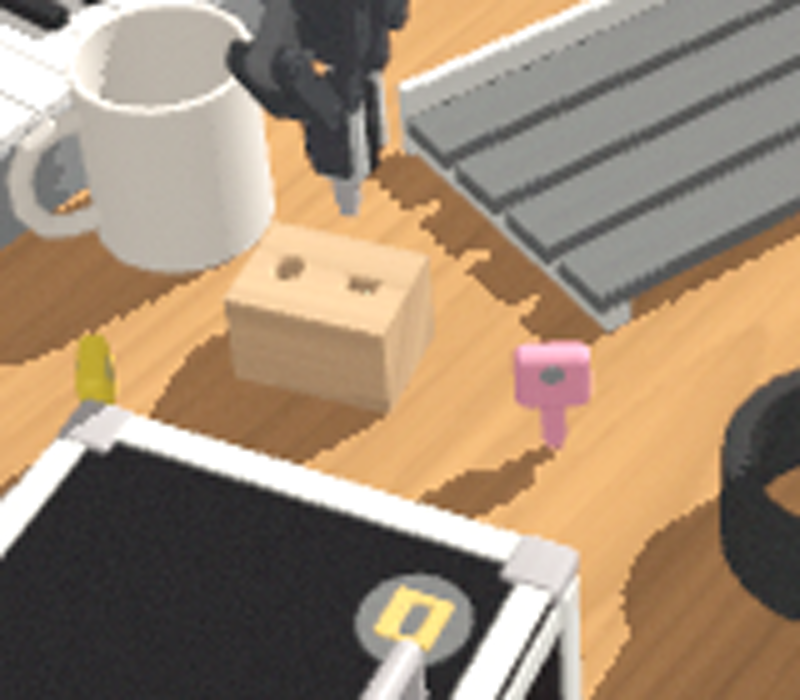

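```bash
python3 -m jog '[{"tx":-0.09,"ty":-0.08,"tz":-1,"ax":-0.001,"ay":0.003,"az":-0.001,"fingers":0},{"tx":0,"ty":0,"tz":-1.2,"ax":0,"ay":0,"az":0,"fingers":0},{"tx":0,"ty":0,"tz":-0.7,"ax":0,"ay":0,"az":0,"fingers":0},{"tx":0,"ty":0,"tz":0,"ax":0,"ay":0,"az":0,"fingers":0},{"tx":0,"ty":0,"tz":0,"ax":0,"ay":0,"az":0,"fingers":0}]'
python3 -c "
from h import *
st()"
```

```text
time: 18.3
position: [0.5958, -0.0142, 0.08]
tcp_rot: [-0.148, 0.989, 0.0, -0.002]
contact_force: [0.5, -0.2, -0.7]
finger_gap: 0.133
t 18.3 pos [ 0.5958 -0.0142  0.08  ] xyaw -162.97 zax [-0.003  -0.0001 -1.    ] F [ 0.5 -0.2 -0.7] M [-0.02 -0.03  0.05] gap 0.133 q [ 0.35  0.6  -0.58  1.84  0.43  0.84  1.43]
```

```bash
python3 -m jog '[{"tx":0.06,"ty":0.05,"tz":-0.2,"ax":0,"ay":-0.002,"az":0,"fingers":0},{"tx":0,"ty":0,"tz":-0.3,"ax":0,"ay":0,"az":0,"fingers":0},{"tx":0,"ty":0,"tz":-0.3,"ax":0,"ay":0,"az":0,"fingers":0},{"tx":0,"ty":0,"tz":-0.3,"ax":0,"ay":0,"az":0,"fingers":0},{"tx":0,"ty":0,"tz":0,"ax":0,"ay":0,"az":0,"fingers":0},{"tx":0,"ty":0,"tz":0,"ax":0,"ay":0,"az":0,"fingers":0}]'
python3 -c "
from h import *
st()"
```

```text
time: 18.9
position: [0.5965, -0.0139, 0.0693]
tcp_rot: [-0.148, 0.989, -0.0, -0.0]
contact_force: [0.0, -0.7, -0.9]
finger_gap: 0.134
t 18.9 pos [ 0.5965 -0.0139  0.0693] xyaw -162.97 zax [-0.0004 -0.0002 -1.    ] F [ 0.  -0.7 -0.9] M [ 0.01 -0.04  0.05] gap 0.134 q [ 0.34  0.61 -0.57  1.84  0.44  0.81  1.42]
```

In the slot (tip 4 mm below the mouth, no force). Continue down.

```bash
python3 -m jog '[{"tx":0,"ty":0.02,"tz":-0.4,"ax":0,"ay":0,"az":0,"fingers":0},{"tx":0,"ty":0,"tz":-0.4,"ax":0,"ay":0,"az":0,"fingers":0},{"tx":0,"ty":0,"tz":-0.4,"ax":0,"ay":0,"az":0,"fingers":0},{"tx":0,"ty":0,"tz":-0.4,"ax":0,"ay":0,"az":0,"fingers":0},{"tx":0,"ty":0,"tz":0,"ax":0,"ay":0,"az":0,"fingers":0}]'
python3 -c "
from h import *
st()"
python3 -m jog '[{"tx":0,"ty":0,"tz":-0.25,"ax":0,"ay":0,"az":0,"fingers":0},{"tx":0,"ty":0,"tz":-0.25,"ax":0,"ay":0,"az":0,"fingers":0},{"tx":0,"ty":0,"tz":0,"ax":0,"ay":0,"az":0,"fingers":0}]'
python3 -c "
from h import *
st()"
```

```text
time: 19.4
position: [0.596, -0.0137, 0.0526]
tcp_rot: [-0.148, 0.989, -0.0, -0.001]
contact_force: [-0.2, 0.3, -0.5]
finger_gap: 0.132
t 19.4 pos [ 0.596  -0.0137  0.0526] xyaw -162.97 zax [-0.0015 -0.0003 -1.    ] F [-0.2  0.3 -0.5] M [ 0.03  0.02 -0.05] gap 0.132 q [ 0.33  0.63 -0.55  1.85  0.46  0.79  1.4 ]
time: 19.7
position: [0.5963, -0.0137, 0.0481]
tcp_rot: [-0.148, 0.989, -0.0, -0.0]
contact_force: [0.1, -0.8, -0.9]
finger_gap: 0.132
t 19.7 pos [ 0.5963 -0.0137  0.0481] xyaw -162.97 zax [-0.0007 -0.0003 -1.    ] F [ 0.1 -0.8 -0.9] M [-0.05 -0.05 -0.02] gap 0.132 q [ 0.33  0.64 -0.55  1.85  0.46  0.78  1.4 ]
```

```bash
python3 -m jog '[{"tx":0,"ty":0,"tz":0,"ax":0,"ay":0,"az":0,"fingers":0.25},{"tx":0,"ty":0,"tz":0,"ax":0,"ay":0,"az":0,"fingers":0.4},{"tx":0,"ty":0,"tz":0.5,"ax":0,"ay":0,"az":0,"fingers":0.4},{"tx":0,"ty":0,"tz":2,"ax":0,"ay":0,"az":0,"fingers":0.4},{"tx":0,"ty":0,"tz":3,"ax":0,"ay":0,"az":0,"fingers":0.4},{"tx":0,"ty":0,"tz":4,"ax":0,"ay":0,"az":0,"fingers":0.4},{"tx":0,"ty":0,"tz":4,"ax":0,"ay":0,"az":0,"fingers":0.4},{"tx":-0.5,"ty":1,"tz":4,"ax":0,"ay":0,"az":-0.1,"fingers":0.4},{"tx":-1.5,"ty":2,"tz":0,"ax":0,"ay":0,"az":-0.14,"fingers":0.4},{"tx":-1.5,"ty":2,"tz":0,"ax":0,"ay":0,"az":-0.14,"fingers":0.4},{"tx":-1.5,"ty":2,"tz":0,"ax":0,"ay":0,"az":-0.14,"fingers":0.4},{"tx":-1.5,"ty":2,"tz":0,"ax":0,"ay":0,"az":-0.14,"fingers":0.4},{"tx":-1.5,"ty":2,"tz":0,"ax":0,"ay":0,"az":-0.14,"fingers":0.4},{"tx":-1.5,"ty":2,"tz":0,"ax":0,"ay":0,"az":-0.14,"fingers":0.4},{"tx":-1.5,"ty":2,"tz":0,"ax":0,"ay":0,"az":-0.14,"fingers":0.4},{"tx":-1.5,"ty":2,"tz":0,"ax":0,"ay":0,"az":-0.14,"fingers":0.4},{"tx":-1.5,"ty":1,"tz":0,"ax":0,"ay":0,"az":-0.14,"fingers":0.4},{"tx":-1.5,"ty":0.5,"tz":0,"ax":0,"ay":0,"az":-0.14,"fingers":0.4},{"tx":0,"ty":0,"tz":0,"ax":0,"ay":0,"az":-0.1,"fingers":0.4},{"tx":0,"ty":0,"tz":0,"ax":0,"ay":0,"az":0,"fingers":0.4}]'
python3 -m jog '[{"tx":0,"ty":0,"tz":0,"ax":0,"ay":0,"az":0,"fingers":0.4},{"tx":0,"ty":0,"tz":0,"ax":0,"ay":0,"az":0,"fingers":0.4}]'
python3 -c "
from h import *
st(); snap('wrist','w13');snap('side','s13')"
```

```text
time: 21.7
position: [0.4412, 0.1718, 0.224]
tcp_rot: [0.606, 0.795, 0.0, 0.0]
contact_force: [0.3, 0.1, -0.2]
finger_gap: 0.403
time: 21.9
position: [0.4418, 0.1712, 0.2236]
tcp_rot: [0.606, 0.796, 0.0, -0.0]
contact_force: [0.4, 1.0, -0.1]
finger_gap: 0.402
t 21.9 pos [0.4418 0.1712 0.2236] xyaw 105.44 zax [ 0.      0.0004 -1.    ] F [ 0.4  1.  -0.1] M [ 0.01 -0.05 -0.03] gap 0.402 q [-0.05  0.19 -0.51  2.    0.11  0.97 -0.34]
```

View pics/w13.png

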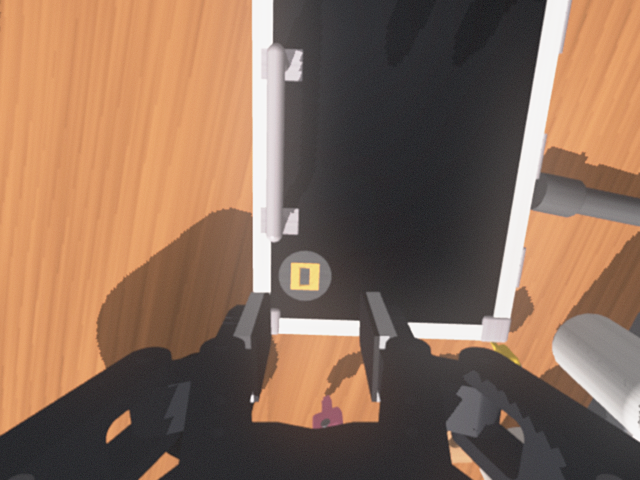

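View pics/s13.png

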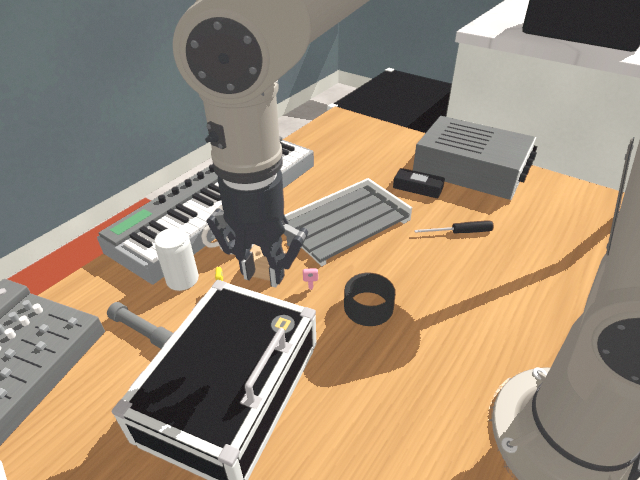

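```bash
python3 - <<'E'
from h import *
a=px('w13',276.5,48,z=.133)[:2];b=px('w13',274,238,z=.133)[:2]
print(a,b,(a+b)/2,np.linalg.norm(a-b),np.degrees(np.arctan2(*(a-b)[::-1])))
print('plug',px('w13',305,276.5,z=.095)[:2])
p=np.array([.4421,.1393])
for f in 'w13',: 
    print('front edge',px(f,253,100,z=.093),px(f,253,290,z=.093)); print('back edge',px(f,563,40,z=.093),px(f,505,325,z=.093)); print('right edge',px(f,300,335,z=.093),px(f,480,340,z=.093))
E
```

```text
[0.3919 0.2729] [0.4155 0.1716] [0.4037 0.2223] 0.10398620610429003 103.10205272648471
plug [0.4424 0.1393]
front edge [0.3794 0.2456 0.093 ] [0.4088 0.1184 0.093 ]
back edge [0.5561 0.3305 0.093 ] [0.5964 0.141  0.093 ]
right edge [0.4511 0.0925 0.093 ] [0.583  0.1245 0.093 ]
```

```bash
python3 -m jog '[{"tx":-0.9,"ty":1.3,"tz":0,"ax":0,"ay":0,"az":-0.02,"fingers":0.4},{"tx":-0.95,"ty":1.3,"tz":-0.5,"ax":0,"ay":0,"az":-0.02,"fingers":0.4},{"tx":-0.95,"ty":1.3,"tz":-0.5,"ax":0,"ay":0,"az":0,"fingers":0.4},{"tx":-0.98,"ty":1.2,"tz":-1,"ax":0,"ay":0,"az":0,"fingers":0.4},{"tx":0,"ty":0,"tz":-2,"ax":0,"ay":0,"az":0,"fingers":0.4},{"tx":0,"ty":0,"tz":-1,"ax":0,"ay":0,"az":0,"fingers":0.4},{"tx":0,"ty":0,"tz":0,"ax":0,"ay":0,"az":0,"fingers":0.4},{"tx":0,"ty":0,"tz":0,"ax":0,"ay":0,"az":0,"fingers":0.4}]'
python3 -c "
from h import *
st(); snap('wrist','w14')"
```

```text
time: 22.8
position: [0.4041, 0.2222, 0.1736]
tcp_rot: [0.622, 0.783, -0.0, -0.0]
contact_force: [0.0, -0.0, 0.4]
finger_gap: 0.398
t 22.8 pos [0.4041 0.2222 0.1736] xyaw 103.03 zax [-0.0005  0.0003 -1.    ] F [ 0.  -0.   0.4] M [-0.02 -0.05 -0.04] gap 0.398 q [-0.16  0.24 -0.54  2.08  0.16  0.86 -0.57]
```

View pics/w14.png

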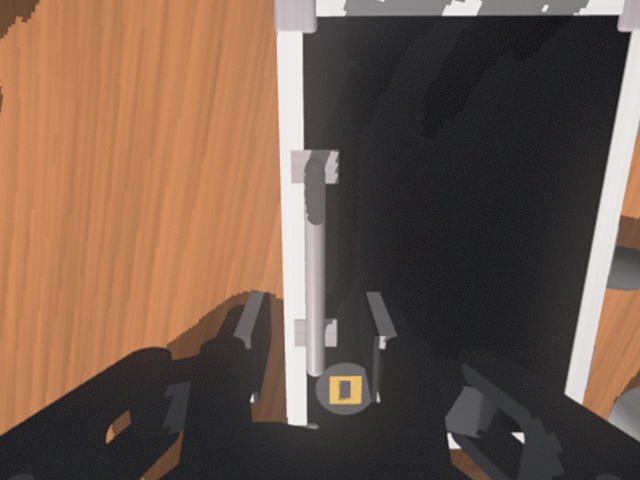

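```bash
python3 -m jog '[{"tx":0,"ty":0,"tz":-2,"ax":0,"ay":0,"az":0,"fingers":0.4},{"tx":0,"ty":0,"tz":-2.5,"ax":0,"ay":0,"az":0,"fingers":0.4},{"tx":0,"ty":0,"tz":-1.6,"ax":0,"ay":0,"az":0,"fingers":0.4},{"tx":0,"ty":0,"tz":0,"ax":0,"ay":0,"az":0,"fingers":0.3},{"tx":0,"ty":0,"tz":0,"ax":0,"ay":0,"az":0,"fingers":0},{"tx":0,"ty":0,"tz":0,"ax":0,"ay":0,"az":0,"fingers":0},{"tx":0,"ty":0,"tz":0,"ax":0,"ay":0,"az":0,"fingers":0},{"tx":0,"ty":0,"tz":0,"ax":0,"ay":0,"az":0,"fingers":0}]' 40
python3 -c "
from h import *
st()
# arc plan
u=np.array([.974,.2267]); R=np.hypot(.172,.046); a0=np.arctan2(.046,.172)
hz=.085; 
prev=None
for k in range(0,20):
    th=k*0.1; a=a0+th
    s=-R*np.cos(a)-(-R*np.cos(a0)); z=R*np.sin(a)-R*np.sin(a0)
    cur=np.array([s*u[0],s*u[1],z])*100
    if prev is not None: print(k,(cur-prev).round(2),cur.round(2))
    prev=cur
"
```

```text
time: 23.65
position: [0.404, 0.2226, 0.1133]
tcp_rot: [0.622, 0.783, 0.0, 0.0]
contact_force: [-3.8, -1.1, 7.4]
finger_gap: 0.096
t 23.65 pos [0.404  0.2226 0.1133] xyaw 103.06 zax [ 0.0008  0.0005 -1.    ] F [-3.8 -1.1  7.4] M [-0.25  0.69  0.03] gap 0.096 q [-0.2   0.34 -0.51  2.13  0.25  0.73 -0.65]
1 [0.53 0.12 1.69] [0.53 0.12 1.69]
2 [0.69 0.16 1.63] [1.22 0.28 3.33]
3 [0.85 0.2  1.55] [2.07 0.48 4.88]
4 [0.99 0.23 1.46] [3.07 0.71 6.33]
5 [1.13 0.26 1.35] [4.2  0.98 7.68]
6 [1.26 0.29 1.23] [5.46 1.27 8.91]
7 [1.37 0.32 1.09] [ 6.83  1.59 10.  ]
8 [1.47 0.34 0.94] [ 8.3   1.93 10.94]
9 [1.55 0.36 0.79] [ 9.85  2.29 11.73]
10 [1.62 0.38 0.63] [11.47  2.67 12.36]
11 [1.68 0.39 0.46] [13.15  3.06 12.82]
12 [1.71 0.4  0.28] [14.86  3.46 13.1 ]
13 [1.73 0.4  0.11] [16.59  3.86 13.2 ]
14 [ 1.73  0.4  -0.07] [18.32  4.26 13.13]
15 [ 1.72  0.4  -0.25] [20.04  4.66 12.88]
16 [ 1.68  0.39 -0.42] [21.72  5.06 12.46]
17 [ 1.63  0.38 -0.59] [23.35  5.44 11.86]
18 [ 1.57  0.36 -0.76] [24.92  5.8  11.11]
19 [ 1.49  0.35 -0.92] [26.41  6.15 10.19]
```

```bash
python3 -m jog '[{"tx":0.2,"ty":0.05,"tz":0.8,"ax":-0.004,"ay":0.017,"az":0,"fingers":0},{"tx":0.27,"ty":0.06,"tz":0.89,"ax":-0.004,"ay":0.017,"az":0,"fingers":0},{"tx":0.63,"ty":0.15,"tz":1.63,"ax":-0.008,"ay":0.034,"az":0,"fingers":0},{"tx":0.79,"ty":0.18,"tz":1.55,"ax":-0.008,"ay":0.034,"az":0,"fingers":0},{"tx":0.93,"ty":0.22,"tz":1.46,"ax":-0.008,"ay":0.034,"az":0,"fingers":0},{"tx":0,"ty":0,"tz":0,"ax":0,"ay":0,"az":0,"fingers":0}]' 40
python3 -c "
from h import *
st()"
```

```text
time: 24.25
position: [0.4315, 0.229, 0.1767]
tcp_rot: [0.621, 0.781, -0.056, -0.045]
contact_force: [-7.9, -1.3, 4.7]
finger_gap: 0.101
t 24.25 pos [0.4315 0.229  0.1767] xyaw 103.02 zax [-0.1396 -0.0324 -0.9897] F [-7.9 -1.3  4.7] M [-0.4   1.51  0.06] gap 0.101 q [-0.15  0.36 -0.53  1.92  0.14  1.04 -0.51]
```

```bash
python3 -m jog '[{"tx":1.07,"ty":0.25,"tz":1.36,"ax":-0.008,"ay":0.034,"az":0,"fingers":0},{"tx":1.2,"ty":0.28,"tz":1.24,"ax":-0.008,"ay":0.034,"az":0,"fingers":0},{"tx":1.31,"ty":0.3,"tz":1.1,"ax":-0.008,"ay":0.034,"az":0,"fingers":0},{"tx":1.41,"ty":0.33,"tz":0.96,"ax":-0.008,"ay":0.034,"az":0,"fingers":0},{"tx":1.5,"ty":0.35,"tz":0.81,"ax":-0.008,"ay":0.034,"az":0,"fingers":0},{"tx":1.57,"ty":0.37,"tz":0.65,"ax":-0.008,"ay":0.034,"az":0,"fingers":0},{"tx":0,"ty":0,"tz":0,"ax":0,"ay":0,"az":0,"fingers":0}]'
python3 -c "
from h import *
st(); snap('side','s15')"
```

```text
time: 24.95
position: [0.512, 0.2481, 0.2399]
tcp_rot: [0.612, 0.771, -0.138, -0.11]
contact_force: [-7.2, -4.2, 20.1]
finger_gap: 0.1
t 24.95 pos [0.512  0.2481 0.2399] xyaw 103.08 zax [-0.3382 -0.0789 -0.9378] F [-7.2 -4.2 20.1] M [-1.22  2.82  0.23] gap 0.1 q [-0.17  0.54 -0.49  1.53  0.11  1.46 -0.44]
```

View pics/s15.png

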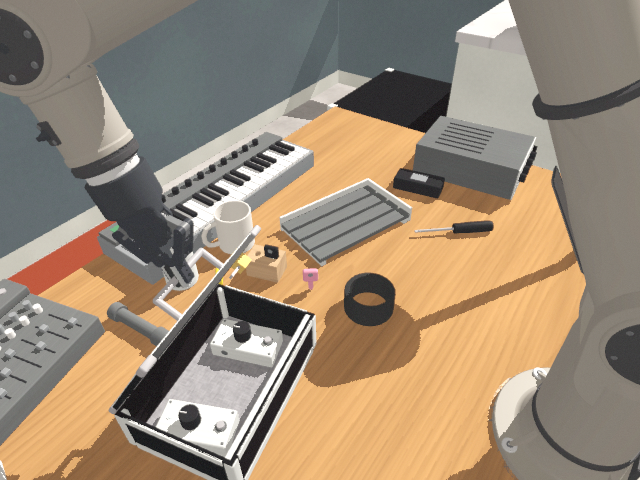

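```bash
python3 -m jog '[{"tx":1.68,"ty":0.39,"tz":0.7,"ax":0,"ay":0,"az":0,"fingers":0},{"tx":1.71,"ty":0.4,"tz":0.4,"ax":0,"ay":0,"az":0,"fingers":0},{"tx":1.73,"ty":0.4,"tz":0.1,"ax":0,"ay":0,"az":0,"fingers":0},{"tx":1.73,"ty":0.4,"tz":-0.07,"ax":0,"ay":0,"az":0,"fingers":0},{"tx":0,"ty":0,"tz":0,"ax":0,"ay":0,"az":0,"fingers":0}]'
python3 -c "
from h import *
st()"
```

```text
time: 25.5
position: [0.5829, 0.2648, 0.2497]
tcp_rot: [0.613, 0.771, -0.135, -0.108]
contact_force: [2.0, 0.5, 5.7]
finger_gap: 0.1
t 25.5 pos [0.5829 0.2648 0.2497] xyaw 103.02 zax [-0.331  -0.0755 -0.9406] F [2.  0.5 5.7] M [ 0.24 -0.33 -0.01] gap 0.1 q [-0.2   0.65 -0.47  1.32  0.14  1.55 -0.42]
```

```bash
python3 -m jog '[{"tx":1.72,"ty":0.4,"tz":-0.2,"ax":0,"ay":0,"az":0,"fingers":0},{"tx":1.68,"ty":0.39,"tz":-0.4,"ax":0,"ay":0,"az":0,"fingers":0},{"tx":1.63,"ty":0.38,"tz":-0.59,"ax":0,"ay":0,"az":0,"fingers":0},{"tx":0.8,"ty":0.18,"tz":-0.36,"ax":0,"ay":0,"az":0,"fingers":0},{"tx":0,"ty":0,"tz":0,"ax":0,"ay":0,"az":0,"fingers":0}]'
python3 -c "
from h import *
st();snap('side','s16')"
```

```text
time: 26.0
position: [0.6414, 0.2786, 0.2339]
tcp_rot: [0.613, 0.771, -0.134, -0.107]
contact_force: [3.2, 3.2, 3.3]
finger_gap: 0.098
t 26.0 pos [0.6414 0.2786 0.2339] xyaw 103.02 zax [-0.3294 -0.0745 -0.9413] F [3.2 3.2 3.3] M [ 0.56 -0.77 -0.11] gap 0.098 q [-0.23  0.76 -0.44  1.15  0.17  1.61 -0.4 ]
```

View pics/s16.png

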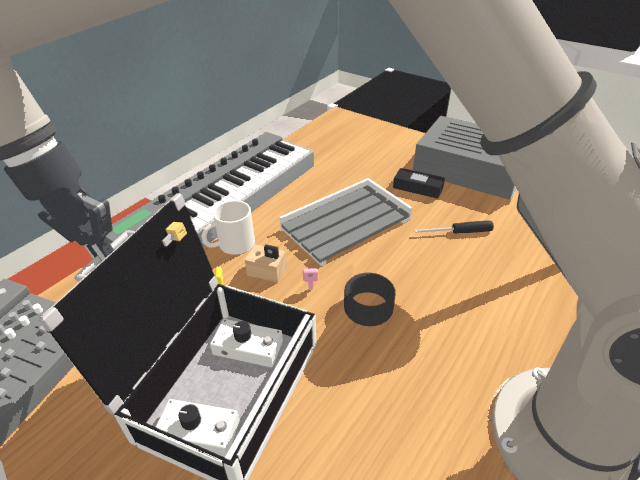

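```bash
python3 -m jog '[{"tx":0.8,"ty":0.18,"tz":-0.4,"ax":0,"ay":0,"az":0,"fingers":0},{"tx":0.5,"ty":0.12,"tz":-0.28,"ax":0,"ay":0,"az":0,"fingers":0},{"tx":0,"ty":0,"tz":0,"ax":0,"ay":0,"az":0,"fingers":0},{"tx":0,"ty":0,"tz":0,"ax":0,"ay":0,"az":0,"fingers":0.3},{"tx":0,"ty":0,"tz":0,"ax":0,"ay":0,"az":0,"fingers":0.4},{"tx":0,"ty":0,"tz":0,"ax":0,"ay":0,"az":0,"fingers":0.4}]'
python3 -c "
from h import *
st()"
```

```text
time: 26.65
position: [0.6524, 0.2796, 0.2254]
tcp_rot: [0.613, 0.771, -0.137, -0.108]
contact_force: [0.2, -0.4, -0.2]
finger_gap: 0.398
t 26.65 pos [0.6524 0.2796 0.2254] xyaw 103.05 zax [-0.3338 -0.0789 -0.9393] F [ 0.2 -0.4 -0.2] M [ 0.1  -0.32  0.  ] gap 0.398 q [-0.23  0.79 -0.43  1.12  0.18  1.62 -0.4 ]
```

```bash
python3 -m jog '[{"tx":0.35,"ty":0.08,"tz":1.0,"ax":0,"ay":0,"az":0,"fingers":0.4},{"tx":0.7,"ty":0.16,"tz":2.0,"ax":0,"ay":0,"az":0,"fingers":0.4},{"tx":1,"ty":0.2,"tz":3,"ax":0,"ay":0,"az":0,"fingers":0.4},{"tx":0,"ty":0,"tz":3,"ax":0,"ay":0,"az":0,"fingers":0.4},{"tx":0,"ty":0,"tz":3,"ax":0.01,"ay":-0.04,"az":0,"fingers":0.4},{"tx":-1.5,"ty":-0.5,"tz":1,"ax":0.01,"ay":-0.04,"az":0,"fingers":0.4},{"tx":-2,"ty":-0.8,"tz":0,"ax":0.01,"ay":-0.04,"az":0,"fingers":0.4},{"tx":-2.5,"ty":-1,"tz":0,"ax":0.01,"ay":-0.04,"az":0,"fingers":0.4},{"tx":-2.5,"ty":-1,"tz":0,"ax":0.01,"ay":-0.04,"az":0,"fingers":0.4},{"tx":-2.5,"ty":-1,"tz":0,"ax":0.01,"ay":-0.04,"az":0,"fingers":0.4},{"tx":-2.5,"ty":-1,"tz":0,"ax":0.01,"ay":-0.04,"az":0,"fingers":0.4},{"tx":-2.5,"ty":-0.5,"tz":0,"ax":0.01,"ay":-0.06,"az":0,"fingers":0.4},{"tx":-2.5,"ty":0,"tz":0,"ax":0,"ay":0,"az":0,"fingers":0.4},{"tx":0,"ty":0,"tz":0,"ax":0,"ay":0,"az":0,"fingers":0.4},{"tx":0,"ty":0,"tz":0,"ax":0,"ay":0,"az":0,"fingers":0.4}]'
python3 -c "
from h import *
st(); snap('wrist','w17');snap('side','s17')"
```

```text
time: 28.15
position: [0.4882, 0.2266, 0.3571]
tcp_rot: [0.622, 0.783, 0.001, 0.001]
contact_force: [0.7, -0.9, 0.4]
finger_gap: 0.399
t 28.15 pos [0.4882 0.2266 0.3571] xyaw 103.11 zax [ 0.0018  0.0002 -1.    ] F [ 0.7 -0.9  0.4] M [-0.   -0.04  0.02] gap 0.399 q [-0.1   0.19 -0.52  1.69  0.1   1.29 -0.41]
```

View pics/w17.png

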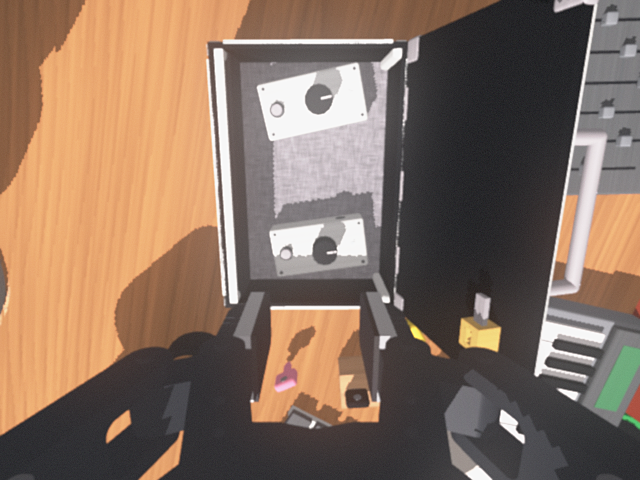

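View pics/s17.png

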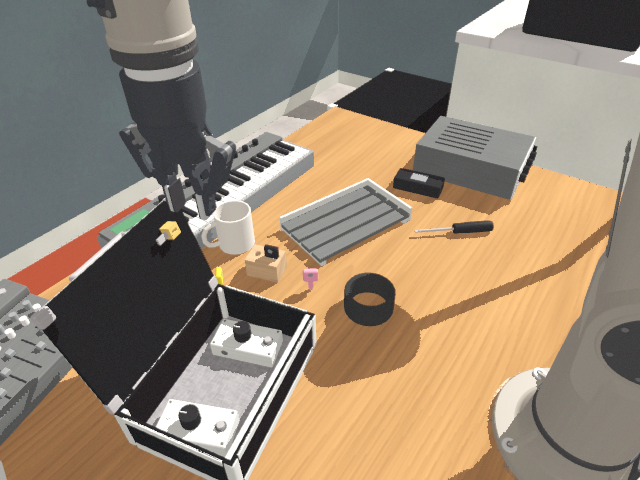

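```bash
python3 -c "
from h import *
crop('w17',235,40,395,150,5,'c22');crop('w17',235,190,395,300,5,'c23')"
```

```text
(no output)
```

View pics/c22.png

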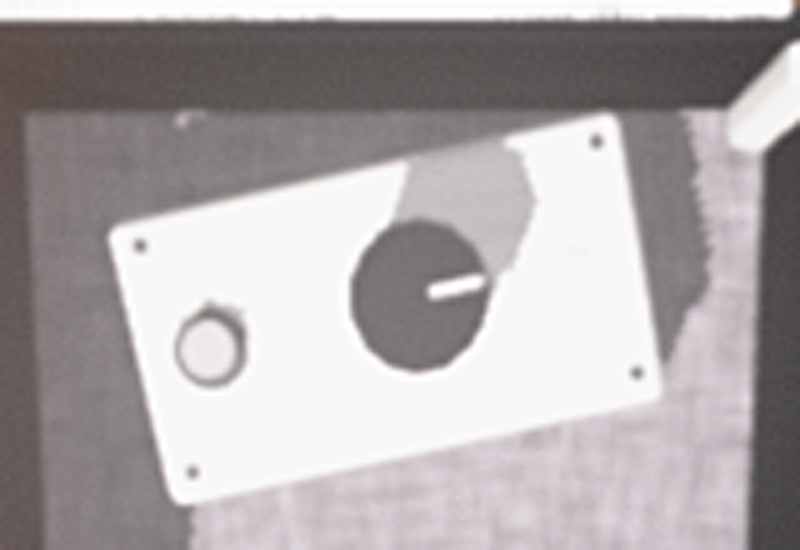

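View pics/c23.png

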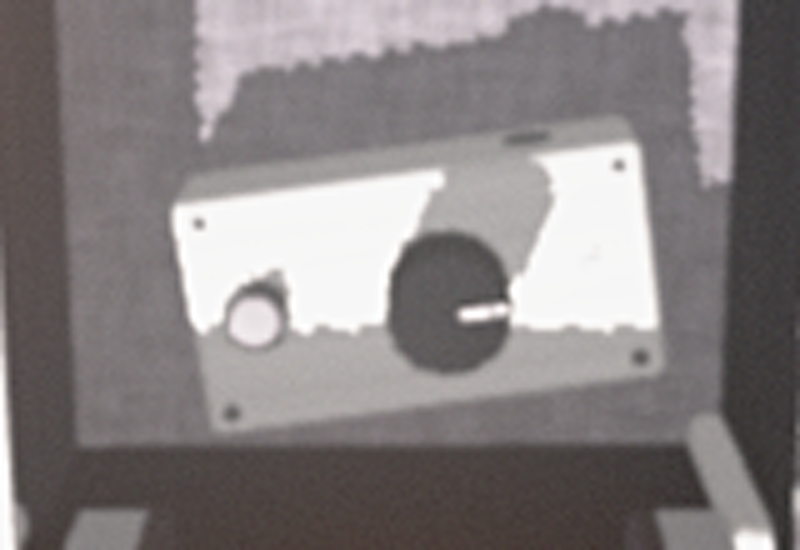

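```bash
cat >> h.py <<'E'
def boxpose(f,s,u0,v0,corn,knob=None,sw=None,zt=.039):
    """corn: front-left,back-left,back-right,front-right of top face in crop px"""
    P=lambda u,v,z: px(f,u0+(u+.5)/s-.5,v0+(v+.5)/s-.5,z=z)[:2]
    a=np.array([P(u,v,zt) for u,v in corn]); c=a.mean(0)
    d=(a[1]+a[2]-a[0]-a[3]); ang=np.degrees(np.arctan2(d[1],d[0]))
    print('centre',c,'ang',ang.round(2),'sides',np.linalg.norm(np.diff(np.vstack([a,a[:1]]),axis=0),axis=1))
    e=np.array([np.cos(np.radians(ang)),np.sin(np.radians(ang))])
    if knob: print('knob seen',P(*knob,zt+.024),'from corners',c+.006*e)
    if sw: print('sw seen',P(*sw,zt+.007),'from corners',c-.040*e)
    return c,ang
E
python3 - <<'E'
from h import *
boxpose('w17',5,235,40,[(112,228),(614,112),(662,400),(176,505)],(419,296),(208,348))
boxpose('w17',5,235,190,[(175,204),(640,142),(664,375),(214,432)],(448,303),(256,320))
E
```

```text
centre [0.4634 0.323 ] ang 24.97 sides [0.1094 0.0594 0.1094 0.0587]
knob seen [0.4689 0.3262] from corners [0.4688 0.3256]
sw seen [0.4271 0.3071] from corners [0.4271 0.3062]
centre [0.5077 0.1654] ang 20.73 sides [0.1101 0.0578 0.1099 0.0575]
knob seen [0.5121 0.1704] from corners [0.5133 0.1675]
sw seen [0.4705 0.1513] from corners [0.4703 0.1512]
```

```bash
python3 -m jog '[{"tx":0.5,"ty":-1.2,"tz":-2,"ax":0,"ay":0.002,"az":0.066,"fingers":0.6},{"tx":0.6,"ty":-1.5,"tz":-4,"ax":0,"ay":0,"az":0.067,"fingers":0.6},{"tx":0.6,"ty":-1.5,"tz":-4.5,"ax":0,"ay":0,"az":0,"fingers":0.6},{"tx":0.6,"ty":-1.5,"tz":-4.5,"ax":0,"ay":0,"az":0,"fingers":0.6},{"tx":0.13,"ty":-0.04,"tz":-4.5,"ax":0,"ay":0,"az":0,"fingers":0.6},{"tx":0,"ty":0,"tz":-3,"ax":0,"ay":0,"az":0,"fingers":0.6},{"tx":0,"ty":0,"tz":0,"ax":0,"ay":0,"az":0,"fingers":0.6},{"tx":0,"ty":0,"tz":0,"ax":0,"ay":0,"az":0,"fingers":0.6},{"tx":0,"ty":0,"tz":0,"ax":0,"ay":0,"az":0,"fingers":0.6}]'
python3 -c "
from h import *
st(); snap('wrist','w18')"
```

```text
time: 29.15
position: [0.5138, 0.1701, 0.1327]
tcp_rot: [0.568, 0.823, 0.001, -0.0]
contact_force: [-0.4, 0.4, 0.5]
finger_gap: 0.598
t 29.15 pos [0.5138 0.1701 0.1327] xyaw 110.72 zax [ 0.0007  0.0013 -1.    ] F [-0.4  0.4  0.5] M [ 0.01  0.01 -0.01] gap 0.598 q [-0.06  0.42 -0.47  1.94  0.25  0.83 -0.3 ]
```

View pics/w18.png

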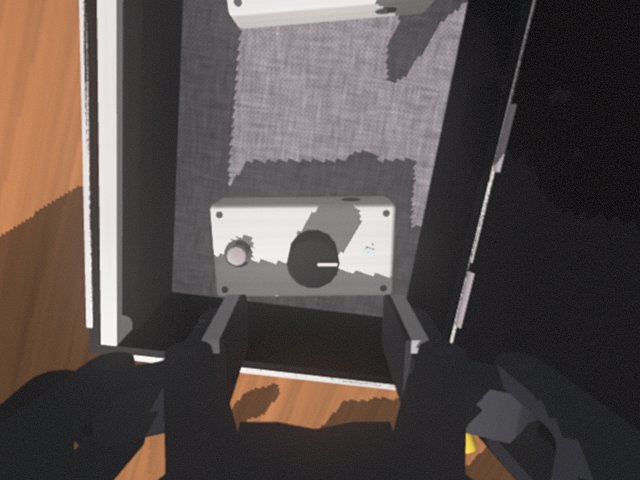

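```bash
python3 -c "
from h import *
print(px('w18',313,258,z=.063),px('w18',238,252.5,z=.046))
boxpose('w18',1,0,0,[(211,208),(394,204),(393,293),(217,297)])"
```

```text
[0.5117 0.1707 0.063 ] [0.4706 0.1532 0.046 ]
centre [0.5076 0.1653] ang 22.0 sides [0.1088 0.0568 0.1112 0.057 ]
```

```bash
python3 -m jog '[{"tx":-0.17,"ty":0.03,"tz":-2.5,"ax":-0.001,"ay":0.001,"az":0.02,"fingers":0.6},{"tx":0,"ty":0,"tz":-3,"ax":0,"ay":0,"az":0,"fingers":0.6},{"tx":0,"ty":0,"tz":-2.5,"ax":0,"ay":0,"az":0,"fingers":0.6},{"tx":0,"ty":0,"tz":-1.0,"ax":0,"ay":0,"az":0,"fingers":0.6},{"tx":0,"ty":0,"tz":0,"ax":0,"ay":0,"az":0,"fingers":0.6},{"tx":0,"ty":0,"tz":0,"ax":0,"ay":0,"az":0,"fingers":0.2},{"tx":0,"ty":0,"tz":0,"ax":0,"ay":0,"az":0,"fingers":0.2},{"tx":0,"ty":0,"tz":0,"ax":0,"ay":0,"az":0,"fingers":0.2},{"tx":0,"ty":0,"tz":0,"ax":0,"ay":0,"az":0,"fingers":0.2}]' 60
python3 -c "
from h import *
st()"
```

```text
time: 30.1
position: [0.512, 0.1701, 0.0429]
tcp_rot: [0.56, 0.828, 0.0, 0.0]
contact_force: [-0.6, -0.8, 6.8]
finger_gap: 0.326
t 30.1 pos [0.512  0.1701 0.0429] xyaw 111.86 zax [ 0.0002  0.     -1.    ] F [-0.6 -0.8  6.8] M [-0.01  0.13  0.06] gap 0.326 q [-0.11  0.55 -0.41  2.    0.35  0.66 -0.36]
```

```bash
python3 -c "
from h import *
print(px('top0',590,280),px('top0',505,265),px('top0',535,250),px('top0',470,350))"
python3 -m jog '[{"tx":0,"ty":0,"tz":0.5,"ax":0,"ay":0,"az":0,"fingers":0.2},{"tx":0,"ty":0,"tz":2,"ax":0,"ay":0,"az":0,"fingers":0.2},{"tx":0,"ty":0,"tz":3,"ax":0,"ay":0,"az":0,"fingers":0.2},{"tx":0,"ty":0,"tz":3,"ax":0,"ay":0,"az":0,"fingers":0.2},{"tx":0,"ty":0,"tz":3,"ax":0,"ay":0,"az":0,"fingers":0.2},{"tx":0,"ty":0,"tz":3,"ax":0,"ay":0,"az":0,"fingers":0.2},{"tx":0,"ty":0,"tz":2,"ax":0,"ay":0,"az":0,"fingers":0.2},{"tx":0,"ty":0,"tz":0,"ax":0,"ay":0,"az":0,"fingers":0.2}]'
python3 -c "
from h import *
st(); snap('side','s19');snap('wrist','w19')"
```

```text
[ 0.4553 -0.6085  0.0888] [ 0.49   -0.4607  0.0352] [ 0.5209 -0.5244  0.0405] [ 0.3129 -0.3797  0.027 ]
time: 30.9
position: [0.5119, 0.1702, 0.2091]
tcp_rot: [0.56, 0.828, 0.001, 0.001]
contact_force: [0.2, 0.1, -3.2]
finger_gap: 0.325
t 30.9 pos [0.5119 0.1702 0.2091] xyaw 111.85 zax [ 0.0024  0.0006 -1.    ] F [ 0.2  0.1 -3.2] M [ 0.01 -0.08 -0.02] gap 0.325 q [-0.02  0.32 -0.5   1.88  0.18  0.99 -0.22]
```

View pics/s19.png

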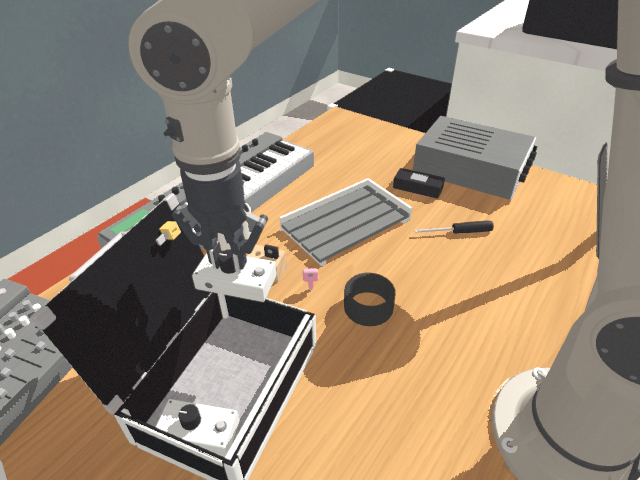

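View pics/w19.png

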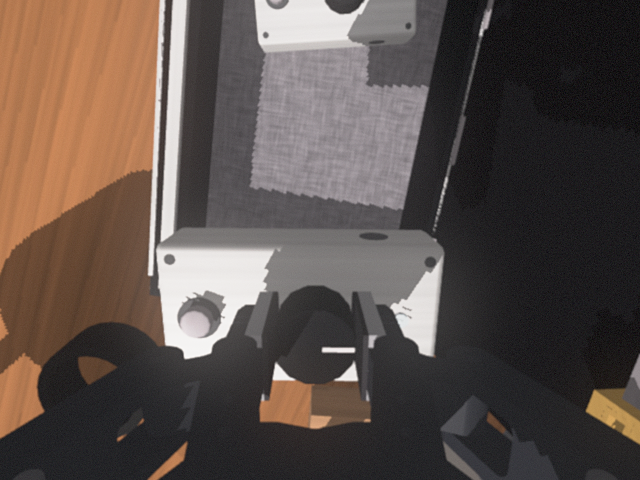

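```bash
python3 -m jog '[{"tx":0.1,"ty":-1.5,"tz":0,"ax":0,"ay":0.002,"az":-0.02,"fingers":0.2},{"tx":0.3,"ty":-3,"tz":0,"ax":0,"ay":0,"az":-0.04,"fingers":0.2},{"tx":0.4,"ty":-4.2,"tz":0,"ax":0,"ay":0,"az":-0.05,"fingers":0.2},{"tx":0.4,"ty":-4.2,"tz":0,"ax":0,"ay":0,"az":-0.05,"fingers":0.2},{"tx":0.4,"ty":-4.2,"tz":0,"ax":0,"ay":0,"az":-0.05,"fingers":0.2},{"tx":0.4,"ty":-4.2,"tz":0,"ax":0,"ay":0,"az":-0.05,"fingers":0.2},{"tx":0.4,"ty":-4.2,"tz":0,"ax":0,"ay":0,"az":-0.05,"fingers":0.2},{"tx":0.4,"ty":-4.2,"tz":0,"ax":0,"ay":0,"az":-0.05,"fingers":0.2},{"tx":0.4,"ty":-4.2,"tz":0,"ax":0,"ay":0,"az":-0.05,"fingers":0.2},{"tx":0.4,"ty":-4.2,"tz":0,"ax":0,"ay":0,"az":-0.05,"fingers":0.2},{"tx":0.4,"ty":-4.2,"tz":0,"ax":0,"ay":0,"az":-0.05,"fingers":0.2},{"tx":0.4,"ty":-4.2,"tz":0,"ax":0,"ay":0,"az":-0.05,"fingers":0.2},{"tx":0.4,"ty":-4.2,"tz":0,"ax":0,"ay":0,"az":-0.05,"fingers":0.2},{"tx":0.4,"ty":-4.2,"tz":0,"ax":0,"ay":0,"az":-0.05,"fingers":0.2},{"tx":0.1,"ty":-4.2,"tz":0,"ax":0,"ay":0,"az":-0.03,"fingers":0.2},{"tx":0,"ty":-2.9,"tz":0,"ax":0,"ay":0,"az":0,"fingers":0.2},{"tx":0,"ty":0,"tz":0,"ax":0,"ay":0,"az":0,"fingers":0.2},{"tx":0,"ty":0,"tz":0,"ax":0,"ay":0,"az":0,"fingers":0.2},{"tx":0,"ty":0,"tz":0,"ax":0,"ay":0,"az":0,"fingers":0.2}]'
python3 -c "
from h import *
st(); snap('wrist','w20'); st()"
```

```text
time: 32.9
position: [0.563, -0.4492, 0.2044]
tcp_rot: [0.807, 0.59, -0.001, -0.004]
contact_force: [0.6, 0.5, -3.3]
finger_gap: 0.326
t 32.9 pos [ 0.563  -0.4492  0.2044] xyaw 72.38 zax [-0.0065  0.0047 -1.    ] F [ 0.6  0.5 -3.3] M [ 0.06  0.01 -0.01] gap 0.326 q [ 0.67  0.58 -0.12  1.44  0.07  1.13  0.23]
t 32.95 pos [ 0.5634 -0.4489  0.2049] xyaw 72.43 zax [-0.0059  0.0043 -1.    ] F [ 0.6 -0.8 -2.8] M [ 0.01 -0.07  0.04] gap 0.325 q [ 0.66  0.58 -0.12  1.44  0.07  1.13  0.23]
```

View pics/w20.png

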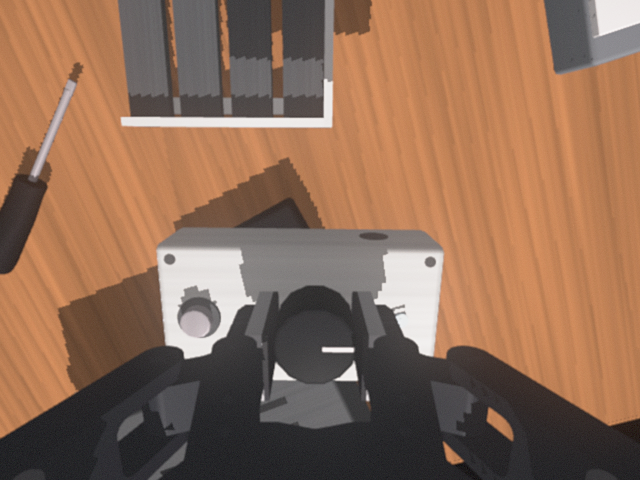

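```bash
python3 -m jog '[{"tx":0,"ty":0,"tz":0,"ax":-0.002,"ay":-0.003,"az":0,"fingers":0.2},{"tx":0,"ty":0,"tz":0,"ax":0,"ay":0,"az":0,"fingers":0.2},{"tx":0,"ty":0,"tz":0,"ax":0,"ay":0,"az":0,"fingers":0.2}]';python3 -c "
from h import *
st(); snap('wrist','w21'); st(); crop('w21',100,0,360,150,3,'c24')"
```

```text
time: 33.25
position: [0.5636, -0.4501, 0.2061]
tcp_rot: [0.807, 0.59, -0.001, -0.001]
contact_force: [-0.3, -0.5, -3.7]
finger_gap: 0.325
t 33.25 pos [ 0.5636 -0.4501  0.2061] xyaw 72.37 zax [-0.0016  0.0004 -1.    ] F [-0.3 -0.5 -3.7] M [-0.01 -0.01  0.03] gap 0.325 q [ 0.67  0.58 -0.12  1.45  0.07  1.12  0.23]
t 33.3 pos [ 0.5636 -0.4502  0.2061] xyaw 72.37 zax [-0.0016  0.0003 -1.    ] F [ 0.6 -0.1 -3.7] M [ 0.   -0.05  0.01] gap 0.324 q [ 0.67  0.58 -0.12  1.44  0.07  1.12  0.23]
```

View pics/c24.png

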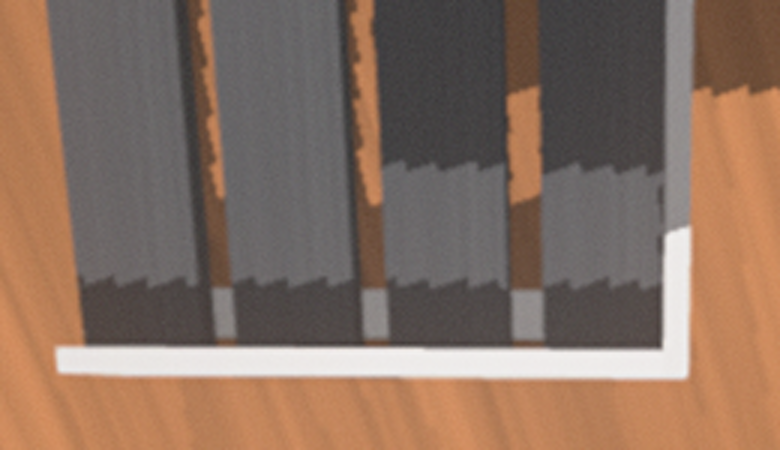

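```bash
python3 - <<'E'
from h import *
P=lambda u,v,z=.038: px('w21',100+(u+.5)/3-.5,(v+.5)/3-.5,z=z)[:2]
oc=P(688,379);ic=P(664,349);rl=P(57,374);il=P(57,347);ft=P(693,0);fi=P(667,0)
A=lambda a,b: np.degrees(np.arctan2(*(b-a)[::-1]))
print('outer',oc,'inner',ic,np.linalg.norm(oc-ic)/1.414)
print('right rim dir',A(rl,oc),A(il,ic),np.linalg.norm(rl-oc),'far rim dir -90',A(oc,ft)-90,A(ic,fi)-90)
a=np.radians(-17.7);e=np.array([np.cos(a),np.sin(a)]);n=np.array([-e[1],e[0]])
print('inner from outer',oc-.006*e+.006*n)
E
```

```text
outer [ 0.5944 -0.3841] inner [ 0.5909 -0.3755] 0.006538729935426678
right rim dir -18.102809844844405 -17.848830423471767 0.15586932193295974 far rim dir -90 -17.912007053741874 -17.945682747765588
inner from outer [ 0.5905 -0.3766]
```

```bash
python3 -m jog '[{"tx":-0.2,"ty":1.8,"tz":0,"ax":0,"ay":-0.001,"az":-0.005,"fingers":0.2},{"tx":-0.4,"ty":3.5,"tz":0,"ax":0,"ay":0,"az":0,"fingers":0.2},{"tx":-0.4,"ty":3.5,"tz":-0.4,"ax":0,"ay":0,"az":0,"fingers":0.2},{"tx":-0.4,"ty":3.0,"tz":-2,"ax":0,"ay":0,"az":0,"fingers":0.2},{"tx":0,"ty":0.5,"tz":-3,"ax":0,"ay":0,"az":0,"fingers":0.2},{"tx":0,"ty":0,"tz":-3,"ax":0,"ay":0,"az":0,"fingers":0.2},{"tx":0,"ty":0,"tz":-1,"ax":0,"ay":0,"az":0,"fingers":0.2},{"tx":0,"ty":0,"tz":0,"ax":0,"ay":0,"az":0,"fingers":0.2},{"tx":0,"ty":0,"tz":0,"ax":0,"ay":0,"az":0,"fingers":0.2},{"tx":0,"ty":0,"tz":0,"ax":0,"ay":0,"az":0,"fingers":0.2}]';python3 -c "
from h import *
st(); snap('side','s22'); snap('wrist','w22');crop('s22',260,160,440,290,4.4,'c25')"
```

```text
time: 34.3
position: [0.5506, -0.3285, 0.1137]
tcp_rot: [0.809, 0.588, 0.001, 0.001]
contact_force: [0.3, -0.3, -2.5]
finger_gap: 0.327
t 34.3 pos [ 0.5506 -0.3285  0.1137] xyaw 72.01 zax [ 0.002 -0.001 -1.   ] F [ 0.3 -0.3 -2.5] M [ 0.02  0.02 -0.02] gap 0.327 q [ 0.55  0.55 -0.14  1.73  0.1   0.86  0.04]
```

View pics/c25.png

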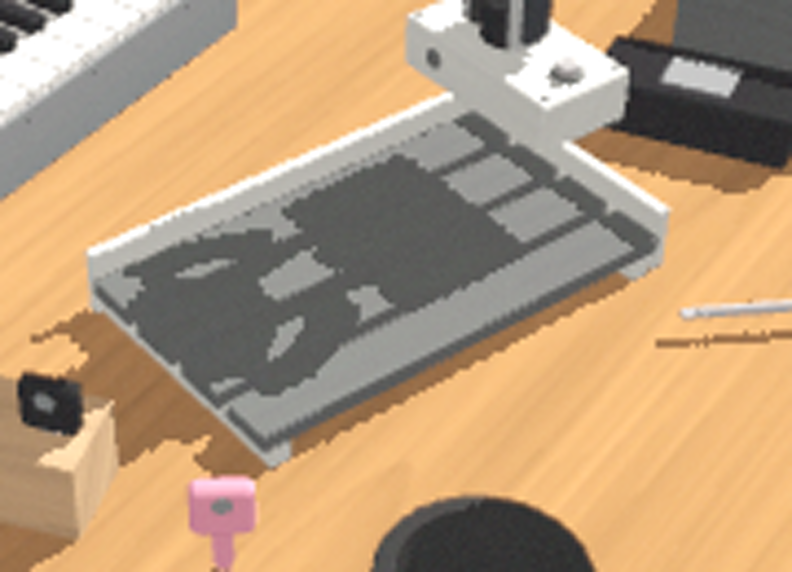

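View pics/w22.png

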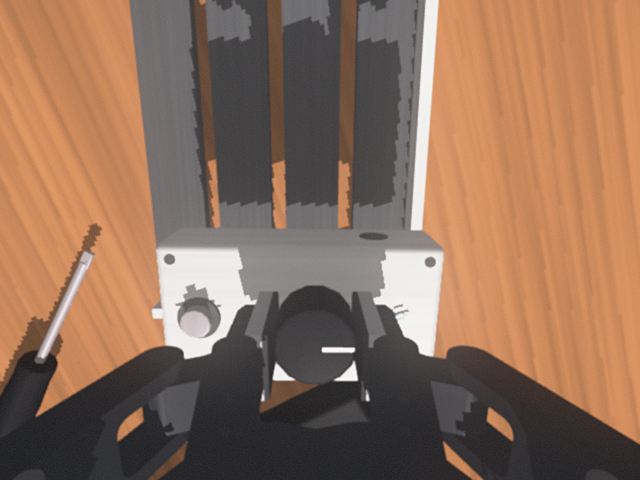

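```bash
python3 -m jog '[{"tx":-0.12,"ty":0.15,"tz":-1,"ax":0.001,"ay":0.002,"az":0,"fingers":0.2},{"tx":0,"ty":0,"tz":-2,"ax":0,"ay":0,"az":0,"fingers":0.2},{"tx":0,"ty":0,"tz":-1.5,"ax":0,"ay":0,"az":0,"fingers":0.2},{"tx":0,"ty":0,"tz":-0.7,"ax":0,"ay":0,"az":0,"fingers":0.2},{"tx":0,"ty":0,"tz":0,"ax":0,"ay":0,"az":0,"fingers":0.2},{"tx":0,"ty":0,"tz":0,"ax":0,"ay":0,"az":0,"fingers":0.2},{"tx":0,"ty":0,"tz":0,"ax":0,"ay":0,"az":0,"fingers":0.2}]';python3 -c "
from h import *
st(); snap('wrist','w23')"
```

```text
time: 35.1
position: [0.5487, -0.3261, 0.0605]
tcp_rot: [0.809, 0.588, -0.0, -0.001]
contact_force: [0.6, 0.7, -3.2]
finger_gap: 0.322
t 35.1 pos [ 0.5487 -0.3261  0.0605] xyaw 72.05 zax [-0.0019  0.0012 -1.    ] F [ 0.6  0.7 -3.2] M [ 0.2  -0.01 -0.02] gap 0.322 q [ 0.54  0.62 -0.14  1.76  0.11  0.77  0.03]
```

View pics/w23.png

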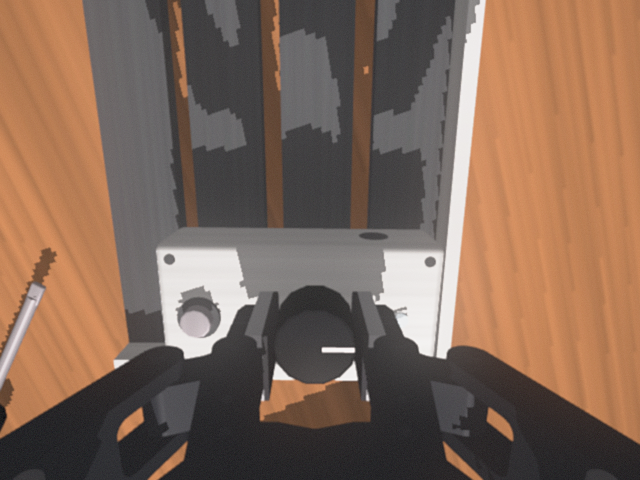

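```bash
python3 -m jog '[{"tx":0,"ty":0,"tz":-0.2,"ax":-0.001,"ay":-0.002,"az":0.001,"fingers":0.2},{"tx":0,"ty":0,"tz":-0.12,"ax":0,"ay":0,"az":0,"fingers":0.2},{"tx":0.19,"ty":-0.06,"tz":0,"ax":0,"ay":0,"az":0,"fingers":0.2},{"tx":0.19,"ty":-0.06,"tz":0,"ax":0,"ay":0,"az":0,"fingers":0.2},{"tx":0.19,"ty":-0.06,"tz":0,"ax":0,"ay":0,"az":0,"fingers":0.2},{"tx":0,"ty":0,"tz":0,"ax":0,"ay":0,"az":0,"fingers":0.2},{"tx":0,"ty":0,"tz":0,"ax":0,"ay":0,"az":0,"fingers":0.2}]';python3 -c "
from h import *
st()"
```

```text
time: 35.85
position: [0.553, -0.3274, 0.0571]
tcp_rot: [0.809, 0.588, -0.001, -0.001]
contact_force: [-4.0, 2.8, 4.4]
finger_gap: 0.329
t 35.85 pos [ 0.553  -0.3274  0.0571] xyaw 72.1 zax [-0.0028  0.0013 -1.    ] F [-4.   2.8  4.4] M [ 0.64  0.84 -0.  ] gap 0.329 q [ 0.54  0.63 -0.14  1.75  0.11  0.77  0.03]
```

```bash
python3 -m jog '[{"tx":-0.06,"ty":-0.19,"tz":0,"ax":0,"ay":0,"az":0,"fingers":0.2},{"tx":-0.06,"ty":-0.19,"tz":0,"ax":0,"ay":0,"az":0,"fingers":0.2},{"tx":-0.03,"ty":-0.1,"tz":0,"ax":0,"ay":0,"az":0,"fingers":0.2},{"tx":0,"ty":0,"tz":0,"ax":0,"ay":0,"az":0,"fingers":0.2},{"tx":0,"ty":0,"tz":0,"ax":0,"ay":0,"az":0,"fingers":0.2}]';python3 -c "
from h import *
st()"
```

```text
time: 36.35
position: [0.5527, -0.328, 0.0572]
tcp_rot: [0.808, 0.59, 0.001, -0.003]
contact_force: [-4.8, 13.3, 7.9]
finger_gap: 0.326
t 36.35 pos [ 0.5527 -0.328   0.0572] xyaw 72.27 zax [-0.0025  0.0058 -1.    ] F [-4.8 13.3  7.9] M [2.58 0.82 0.09] gap 0.326 q [ 0.54  0.63 -0.14  1.75  0.11  0.78  0.04]
```

```bash
python3 -c "
from h import *
snap('side','s24'); snap('wrist','w24');snap('top','t24');crop('s24',330,150,440,240,7,'c26');crop('t24',400,180,500,290,6,'c27')"
```

```text
(no output)
```

View pics/c26.png

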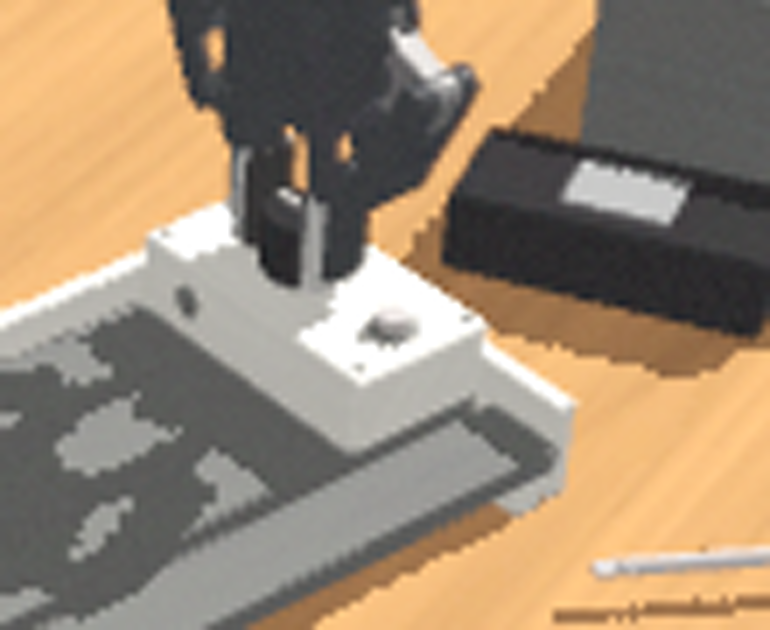

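View pics/c27.png

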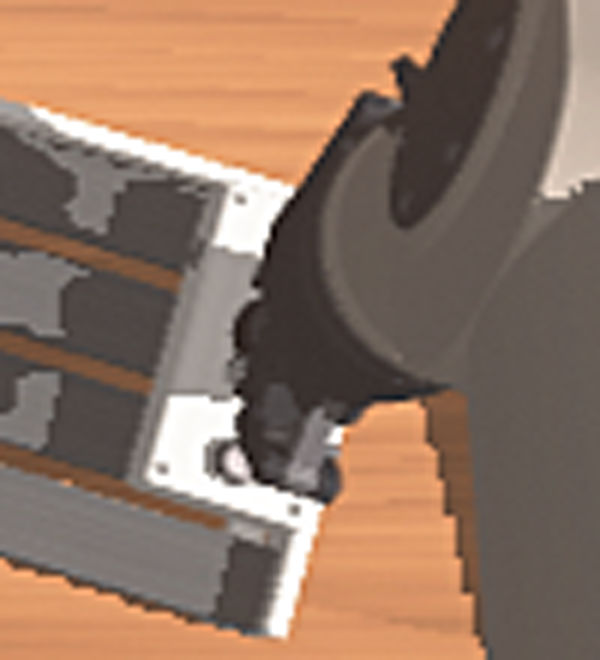

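```bash
python3 -m jog '[{"tx":0.02,"ty":0.08,"tz":0,"ax":0,"ay":0,"az":0,"fingers":0.2},{"tx":0,"ty":0.08,"tz":0,"ax":0,"ay":0,"az":0,"fingers":0.2},{"tx":-0.02,"ty":0.0,"tz":0,"ax":0,"ay":0,"az":0,"fingers":0.2},{"tx":0,"ty":0,"tz":0,"ax":0,"ay":0,"az":0,"fingers":0.2}]';python3 -c "
from h import *
st()"
```

```text
time: 36.9
position: [0.5527, -0.3278, 0.0572]
tcp_rot: [0.808, 0.589, 0.0, -0.002]
contact_force: [-3.1, 8.2, 5.3]
finger_gap: 0.329
t 36.9 pos [ 0.5527 -0.3278  0.0572] xyaw 72.23 zax [-0.0018  0.004  -1.    ] F [-3.1  8.2  5.3] M [1.86 0.55 0.14] gap 0.329 q [ 0.54  0.63 -0.14  1.75  0.11  0.77  0.04]
```

```bash
python3 -m jog '[{"tx":0,"ty":0.09,"tz":0,"ax":0,"ay":0,"az":0,"fingers":0.2},{"tx":0,"ty":0.09,"tz":0,"ax":0,"ay":0,"az":0,"fingers":0.2},{"tx":0,"ty":0,"tz":0,"ax":0,"ay":0,"az":0,"fingers":0.2},{"tx":0,"ty":0,"tz":0,"ax":0,"ay":0,"az":0,"fingers":0.6},{"tx":0,"ty":0,"tz":0,"ax":0,"ay":0,"az":0,"fingers":0.6},{"tx":0,"ty":0,"tz":0.5,"ax":0,"ay":0,"az":0,"fingers":0.6},{"tx":0,"ty":0,"tz":2.5,"ax":0,"ay":0,"az":0,"fingers":0.6},{"tx":0,"ty":0,"tz":4,"ax":0,"ay":0,"az":0,"fingers":0.6},{"tx":0,"ty":-1,"tz":4,"ax":0,"ay":0,"az":0,"fingers":0.6},{"tx":0,"ty":-2,"tz":3,"ax":0,"ay":0,"az":0,"fingers":0.6},{"tx":0,"ty":-2,"tz":0,"ax":0,"ay":0,"az":0,"fingers":0.6},{"tx":0,"ty":-1,"tz":0,"ax":0,"ay":0,"az":0,"fingers":0.6},{"tx":0,"ty":0,"tz":0,"ax":0,"ay":0,"az":0,"fingers":0.6},{"tx":0,"ty":0,"tz":0,"ax":0,"ay":0,"az":0,"fingers":0.6}]';python3 -c "
from h import *
st(); snap('wrist','w25')"
```

```text
time: 38.3
position: [0.5518, -0.3882, 0.1949]
tcp_rot: [0.808, 0.589, -0.0, -0.002]
contact_force: [0.5, 0.2, -0.3]
finger_gap: 0.599
t 38.3 pos [ 0.5518 -0.3882  0.1949] xyaw 72.11 zax [-0.0031  0.0026 -1.    ] F [ 0.5  0.2 -0.3] M [ 0.03 -0.    0.01] gap 0.599 q [ 0.62  0.52 -0.14  1.58  0.08  1.06  0.15]
```

View pics/w25.png

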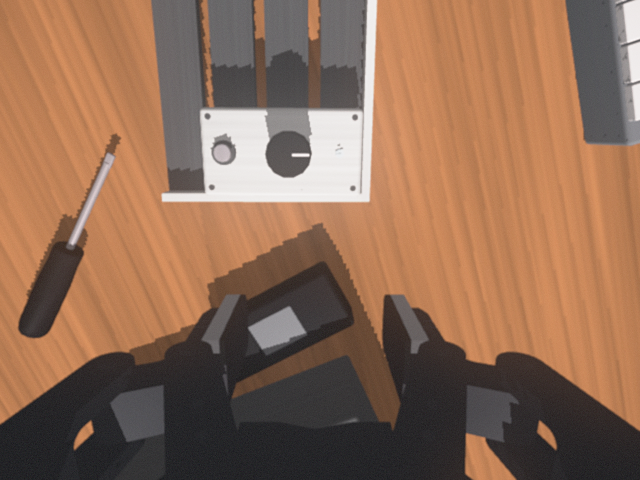

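```bash
python3 -c "
from h import *
crop('w25',150,90,390,215,3.3,'c28')"
```

```text
(no output)
```

View pics/c28.png

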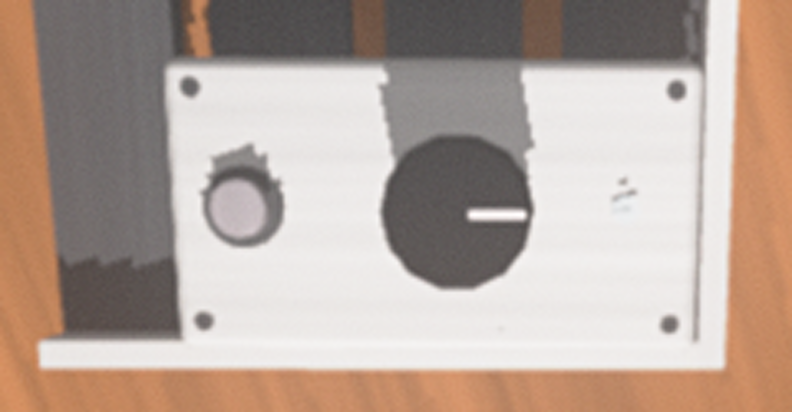

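```bash
python3 - <<'E'
from h import *
c,a=boxpose('w25',3.3,150,90,[(167,65),(702,68),(694,342),(183,340)],(458,211),(236,207),zt=.053)
P=lambda u,v,z=.038: px('w25',150+(u+.5)/3.3-.5,90+(v+.5)/3.3-.5,z=z)[:2]
oc=P(724,369); l=P(40,369); f=P(740,0)
A=lambda a,b: np.degrees(np.arctan2(*(b-a)[::-1]))
print(oc,A(l,oc),A(oc,f)-90)
a=np.radians(-17.9);e=np.array([np.cos(a),np.sin(a)]);n=np.array([-e[1],e[0]])
ic=oc-.006*e+.006*n; d=c-ic; print('inner',ic,'box in corner frame',d@e,d@n)
E
```

```text
centre [ 0.5458 -0.3283] ang -18.12 sides [0.1091 0.056  0.1099 0.0562]
knob seen [ 0.5518 -0.3298] from corners [ 0.5515 -0.3301]
sw seen [ 0.5075 -0.3155] from corners [ 0.5078 -0.3158]
[ 0.595  -0.3825] -17.834381204467746 -18.275053613492048
inner [ 0.5911 -0.3749] box in corner frame -0.057443642287171304 0.030495384742534187
```

```bash
python3 -m jog '[{"tx":-0.3,"ty":2,"tz":1,"ax":0.0,"ay":-0.003,"az":0.02,"fingers":0.6},{"tx":-0.5,"ty":4,"tz":1,"ax":0,"ay":0,"az":0.045,"fingers":0.6},{"tx":-0.5,"ty":4,"tz":1,"ax":0,"ay":0,"az":0.045,"fingers":0.6},{"tx":-0.5,"ty":4,"tz":1,"ax":0,"ay":0,"az":0.045,"fingers":0.6},{"tx":-0.5,"ty":4,"tz":0,"ax":0,"ay":0,"az":0.045,"fingers":0.6},{"tx":-0.5,"ty":4.2,"tz":0,"ax":0,"ay":0,"az":0.045,"fingers":0.6},{"tx":-0.5,"ty":4.2,"tz":0,"ax":0,"ay":0,"az":0.045,"fingers":0.6},{"tx":-0.5,"ty":4.2,"tz":0,"ax":0,"ay":0,"az":0.045,"fingers":0.6},{"tx":-0.5,"ty":4.2,"tz":0,"ax":0,"ay":0,"az":0.045,"fingers":0.6},{"tx":-0.5,"ty":4.2,"tz":0,"ax":0,"ay":0,"az":0.045,"fingers":0.6},{"tx":-0.5,"ty":4.2,"tz":0,"ax":0,"ay":0,"az":0.045,"fingers":0.6},{"tx":-0.5,"ty":4.2,"tz":0,"ax":0,"ay":0,"az":0.045,"fingers":0.6},{"tx":-0.5,"ty":4.2,"tz":0,"ax":0,"ay":0,"az":0.045,"fingers":0.6},{"tx":-0.5,"ty":4.2,"tz":0,"ax":0,"ay":0,"az":0.045,"fingers":0.6},{"tx":-0.5,"ty":4.2,"tz":0,"ax":0,"ay":0,"az":0.045,"fingers":0.6},{"tx":-0.5,"ty":4.2,"tz":0,"ax":0,"ay":0,"az":0.045,"fingers":0.6},{"tx":-0.5,"ty":4.2,"tz":-1,"ax":0,"ay":0,"az":0.045,"fingers":0.6},{"tx":0,"ty":3.0,"tz":-2,"ax":0,"ay":0,"az":0.0,"fingers":0.6},{"tx":0,"ty":0,"tz":0,"ax":0,"ay":0,"az":0,"fingers":0.6},{"tx":0,"ty":0,"tz":0,"ax":0,"ay":0,"az":0,"fingers":0.6}]';python3 -c "
from h import *
st(); snap('wrist','w26'); snap('side','s26')"
```

```text
time: 40.35
position: [0.4679, 0.3253, 0.2056]
tcp_rot: [0.54, 0.842, -0.0, -0.001]
contact_force: [-0.2, 0.4, 0.5]
finger_gap: 0.6
t 40.35 pos [0.4679 0.3253 0.2056] xyaw 114.67 zax [-0.001   0.0006 -1.    ] F [-0.2  0.4  0.5] M [-0.09 -0.03  0.02] gap 0.6 q [-0.25  0.39 -0.59  1.81  0.25  1.02 -0.51]
```

View pics/w26.png

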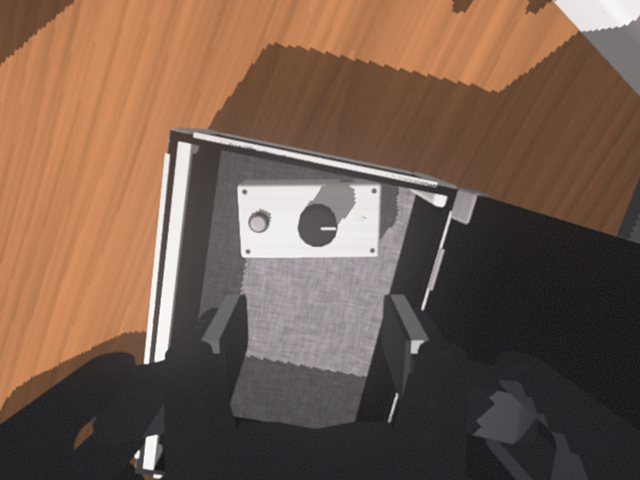

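View pics/s26.png

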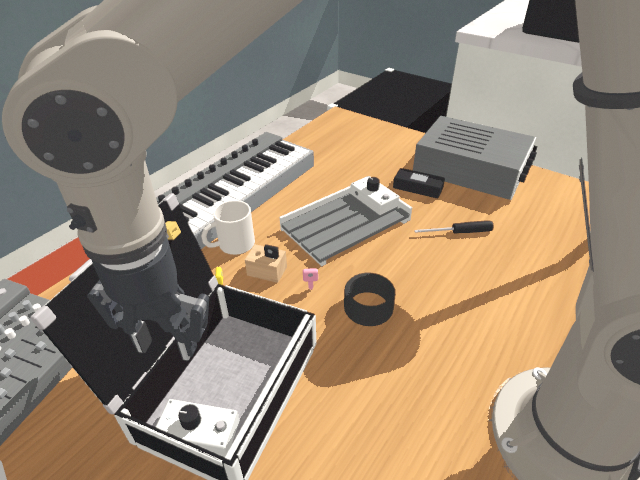

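```bash
python3 -c "
from h import *
print(px('w26',318.5,225,z=.063),px('w26',259.5,222,z=.046))
boxpose('w26',1,0,0,[(238,185),(381,185),(380,256),(243,257)])"
```

```text
[0.4692 0.3284 0.063 ] [0.4286 0.3083 0.046 ]
centre [0.4648 0.3234] ang 24.73 sides [0.1099 0.0571 0.1105 0.0579]
```

```bash
python3 -m jog '[{"tx":0.16,"ty":0.17,"tz":-2,"ax":0,"ay":0,"az":0.006,"fingers":0.6},{"tx":0,"ty":0,"tz":-4,"ax":0,"ay":0,"az":0,"fingers":0.6},{"tx":0,"ty":0,"tz":-4,"ax":0,"ay":0,"az":0,"fingers":0.6},{"tx":0,"ty":0,"tz":-3,"ax":0,"ay":0,"az":0,"fingers":0.6},{"tx":0,"ty":0,"tz":-2,"ax":0,"ay":0,"az":0,"fingers":0.6},{"tx":0,"ty":0,"tz":-1.2,"ax":0,"ay":0,"az":0,"fingers":0.6},{"tx":0,"ty":0,"tz":0,"ax":0,"ay":0,"az":0,"fingers":0.6},{"tx":0,"ty":0,"tz":0,"ax":0,"ay":0,"az":0,"fingers":0.6}]';python3 -c "
from h import *
st(); snap('wrist','w27')"
```

```text
time: 41.25
position: [0.4719, 0.3265, 0.0458]
tcp_rot: [0.539, 0.842, 0.002, 0.0]
contact_force: [-0.5, 0.2, -0.3]
finger_gap: 0.605
t 41.25 pos [0.4719 0.3265 0.0458] xyaw 114.8 zax [ 0.0027  0.0025 -1.    ] F [-0.5  0.2 -0.3] M [0.05 0.03 0.04] gap 0.605 q [-0.33  0.6  -0.5   1.91  0.42  0.72 -0.64]
```

View pics/w27.png

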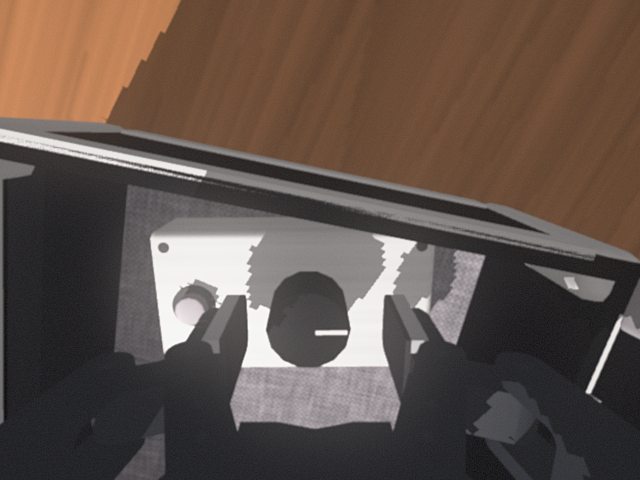

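```bash
python3 -c "
from h import *
print(px('w27',309,318,z=.063)); print(px('w19',314,335,z=.0429+.0))
o=load('w19'); 
print(px('w19',314,335,z=.2091+.0201)); print(px('w21',314,335,z=.2061+.0201))"
```

```text
[0.4664 0.3323 0.063 ]
[0.5437 0.0795 0.0429]
[0.5074 0.173  0.2292]
[ 0.563  -0.4479  0.2262]
```

```bash
python3 -m jog '[{"tx":-0.37,"ty":0.33,"tz":-0.2,"ax":0.001,"ay":0.002,"az":0.003,"fingers":0.6},{"tx":0,"ty":0,"tz":0,"ax":0,"ay":0,"az":0,"fingers":0.6},{"tx":0,"ty":0,"tz":0,"ax":0,"ay":0,"az":0,"fingers":0.6}]';python3 -c "
from h import *
st(); snap('wrist','w28');crop('w28',140,200,500,420,2.2,'c29')"
```

```text
time: 41.6
position: [0.4673, 0.3301, 0.0432]
tcp_rot: [0.537, 0.844, 0.001, -0.001]
contact_force: [0.2, 0.2, 0.7]
finger_gap: 0.597
t 41.6 pos [0.4673 0.3301 0.0432] xyaw 115.04 zax [-0.0001  0.0033 -1.    ] F [0.2 0.2 0.7] M [ 0.   -0.04 -0.04] gap 0.597 q [-0.34  0.6  -0.5   1.92  0.42  0.72 -0.65]
```

View pics/c29.png

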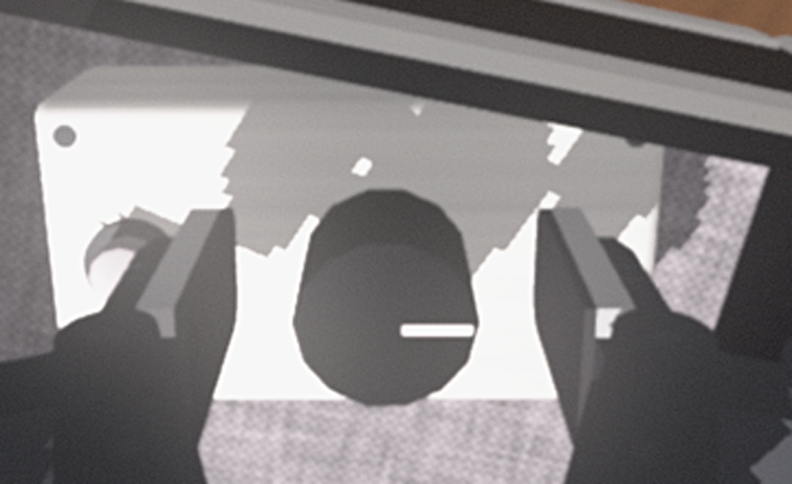

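```bash
python3 -m jog '[{"tx":0,"ty":0,"tz":0,"ax":0,"ay":0,"az":0,"fingers":0.2},{"tx":0,"ty":0,"tz":0,"ax":0,"ay":0,"az":0,"fingers":0.2},{"tx":0,"ty":0,"tz":0,"ax":0,"ay":0,"az":0,"fingers":0.2},{"tx":0,"ty":0,"tz":0,"ax":0,"ay":0,"az":0,"fingers":0.2},{"tx":0,"ty":0,"tz":0.5,"ax":0,"ay":0,"az":0,"fingers":0.2},{"tx":0,"ty":0,"tz":2,"ax":0,"ay":0,"az":0,"fingers":0.2},{"tx":0,"ty":0,"tz":3,"ax":0,"ay":0,"az":0,"fingers":0.2},{"tx":0,"ty":-0.5,"tz":3,"ax":0,"ay":0,"az":0,"fingers":0.2},{"tx":0,"ty":-0.5,"tz":4,"ax":0,"ay":0,"az":0,"fingers":0.2},{"tx":0,"ty":-1,"tz":4,"ax":0,"ay":0,"az":0,"fingers":0.2},{"tx":0,"ty":0,"tz":0,"ax":0,"ay":0,"az":0,"fingers":0.2},{"tx":0,"ty":0,"tz":0,"ax":0,"ay":0,"az":0,"fingers":0.2}]' 60;python3 -c "
from h import *
st(); snap('wrist','w29')"
```

```text
time: 42.85
position: [0.4674, 0.3093, 0.2078]
tcp_rot: [0.537, 0.843, 0.001, -0.001]
contact_force: [-0.7, -0.1, -5.1]
finger_gap: 0.326
t 42.85 pos [0.4674 0.3093 0.2078] xyaw 114.98 zax [ 0.0002  0.0029 -1.    ] F [-0.7 -0.1 -5.1] M [ 0.04  0.03 -0.  ] gap 0.326 q [-0.22  0.38 -0.6   1.83  0.24  1.01 -0.48]
```

View pics/w29.png

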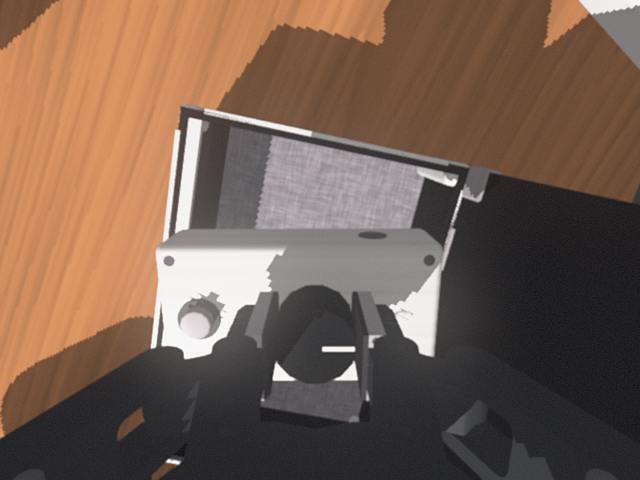

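```bash
python3 -m jog '[{"tx":0.3,"ty":-2,"tz":0,"ax":0,"ay":0,"az":-0.03,"fingers":0.2},{"tx":0.7,"ty":-4,"tz":0,"ax":-0.003,"ay":0,"az":-0.055,"fingers":0.2},{"tx":0.7,"ty":-4,"tz":0,"ax":0,"ay":0,"az":-0.055,"fingers":0.2},{"tx":0.7,"ty":-4,"tz":0,"ax":0,"ay":0,"az":-0.055,"fingers":0.2},{"tx":0.7,"ty":-4,"tz":0,"ax":0,"ay":0,"az":-0.055,"fingers":0.2},{"tx":0.7,"ty":-4,"tz":0,"ax":0,"ay":0,"az":-0.055,"fingers":0.2},{"tx":0.7,"ty":-4,"tz":0,"ax":0,"ay":0,"az":-0.055,"fingers":0.2},{"tx":0.7,"ty":-4,"tz":0,"ax":0,"ay":0,"az":-0.055,"fingers":0.2},{"tx":0.7,"ty":-4,"tz":0,"ax":0,"ay":0,"az":-0.055,"fingers":0.2},{"tx":0.7,"ty":-4,"tz":0,"ax":0,"ay":0,"az":-0.055,"fingers":0.2},{"tx":0.7,"ty":-4,"tz":0,"ax":0,"ay":0,"az":-0.055,"fingers":0.2},{"tx":0.7,"ty":-4,"tz":0,"ax":0,"ay":0,"az":-0.055,"fingers":0.2},{"tx":0.7,"ty":-4,"tz":0,"ax":0,"ay":0,"az":-0.055,"fingers":0.2},{"tx":0.7,"ty":-4,"tz":0,"ax":0,"ay":0,"az":-0.057,"fingers":0.2},{"tx":0.64,"ty":-3.4,"tz":0,"ax":0,"ay":0,"az":0,"fingers":0.2},{"tx":0,"ty":0,"tz":0,"ax":0,"ay":0,"az":0,"fingers":0.2},{"tx":0,"ty":0,"tz":0,"ax":0,"ay":0,"az":0,"fingers":0.2},{"tx":0,"ty":0,"tz":0,"ax":0,"ay":0,"az":0,"fingers":0.2}]' ;python3 -c "
from h import *
st(); snap('side','s30'); snap('wrist','w30');crop('s30',260,140,440,290,4.4,'c30')"
```

```text
time: 44.7
position: [0.5672, -0.2622, 0.2059]
tcp_rot: [0.807, 0.59, -0.001, -0.002]
contact_force: [0.8, 0.6, -3.1]
finger_gap: 0.33
t 44.7 pos [ 0.5672 -0.2622  0.2059] xyaw 72.34 zax [-0.0032  0.0023 -1.    ] F [ 0.8  0.6 -3.1] M [ 0.05 -0.07  0.02] gap 0.33 q [ 0.5   0.43 -0.22  1.69  0.11  1.03 -0.06]
```

View pics/c30.png

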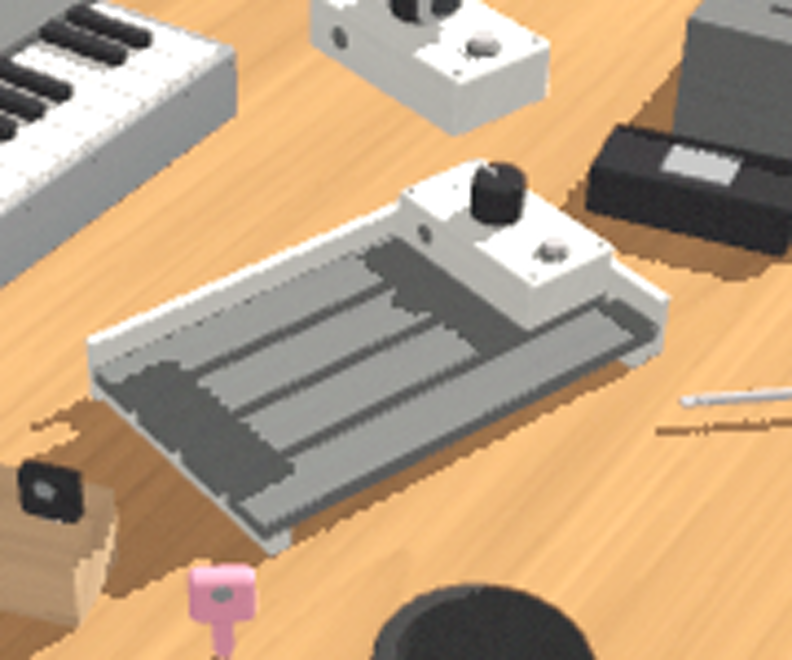

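```bash
python3 -m jog '[{"tx":0,"ty":0,"tz":-2,"ax":-0.001,"ay":-0.001,"az":-0.002,"fingers":0.2},{"tx":0,"ty":0,"tz":-3.5,"ax":0,"ay":0,"az":0,"fingers":0.2},{"tx":0,"ty":0,"tz":-3.5,"ax":0,"ay":0,"az":0,"fingers":0.2},{"tx":0,"ty":0,"tz":-3,"ax":0,"ay":0,"az":0,"fingers":0.2},{"tx":0,"ty":0,"tz":-1.5,"ax":0,"ay":0,"az":0,"fingers":0.2},{"tx":0,"ty":0,"tz":-0.9,"ax":0,"ay":0,"az":0,"fingers":0.2},{"tx":0,"ty":0,"tz":0,"ax":0,"ay":0,"az":0,"fingers":0.2},{"tx":0,"ty":0,"tz":0,"ax":0,"ay":0,"az":0,"fingers":0.2},{"tx":0,"ty":0,"tz":0,"ax":0,"ay":0,"az":0,"fingers":0.2}]' ;python3 -c "
from h import *
st()"
```

```text
time: 45.7
position: [0.5689, -0.2646, 0.0653]
tcp_rot: [0.808, 0.589, 0.001, 0.002]
contact_force: [-0.0, -0.7, -4.1]
finger_gap: 0.332
t 45.7 pos [ 0.5689 -0.2646  0.0653] xyaw 72.1 zax [ 0.0032 -0.0018 -1.    ] F [-0.  -0.7 -4.1] M [ 0.   -0.02 -0.02] gap 0.332 q [ 0.48  0.6  -0.2   1.79  0.16  0.77 -0.11]
```

```bash
python3 -m jog '[{"tx":0,"ty":0,"tz":-0.4,"ax":0.001,"ay":0.002,"az":0.001,"fingers":0.2},{"tx":0,"ty":0,"tz":-0.4,"ax":0,"ay":0,"az":0,"fingers":0.2},{"tx":0,"ty":0,"tz":0,"ax":0,"ay":0,"az":0,"fingers":0.2},{"tx":0.19,"ty":-0.06,"tz":0,"ax":0,"ay":0,"az":0,"fingers":0.2},{"tx":0.19,"ty":-0.06,"tz":0,"ax":0,"ay":0,"az":0,"fingers":0.2},{"tx":0.1,"ty":-0.03,"tz":0,"ax":0,"ay":0,"az":0,"fingers":0.2},{"tx":0,"ty":0,"tz":0,"ax":0,"ay":0,"az":0,"fingers":0.2},{"tx":0,"ty":0,"tz":0,"ax":0,"ay":0,"az":0,"fingers":0.2}]' ;python3 -c "
from h import *
st()"
```

```text
time: 46.5
position: [0.5686, -0.2648, 0.0572]
tcp_rot: [0.808, 0.589, -0.003, -0.004]
contact_force: [-16.6, 6.2, 22.8]
finger_gap: 0.326
t 46.5 pos [ 0.5686 -0.2648  0.0572] xyaw 72.12 zax [-0.0094  0.0018 -1.    ] F [-16.6   6.2  22.8] M [ 1.25  3.39 -0.05] gap 0.326 q [ 0.48  0.61 -0.19  1.78  0.16  0.77 -0.11]
```

```bash
python3 -c "
from h import *
snap('side','s31'); snap('wrist','w31');crop('s31',300,140,440,260,5.6,'c31')"
```

```text
(no output)
```

View pics/c31.png

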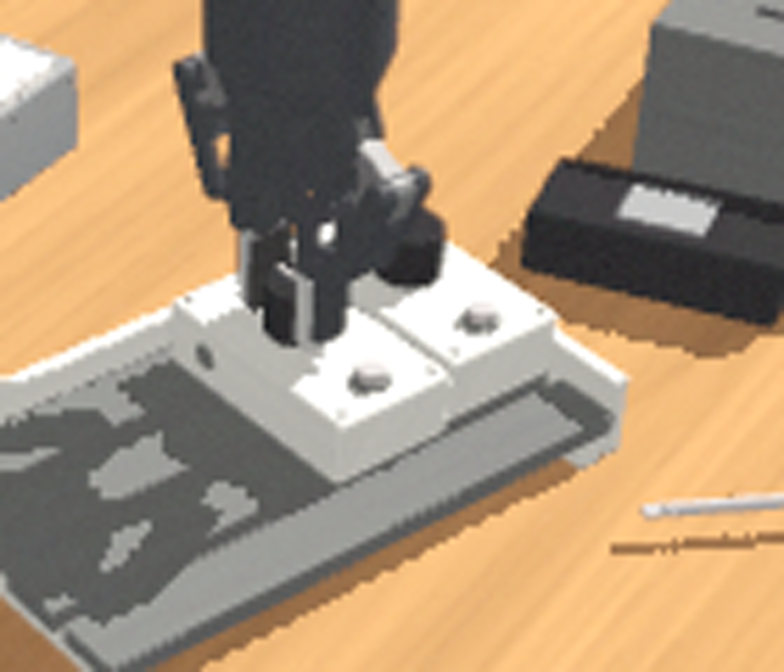

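View pics/w31.png

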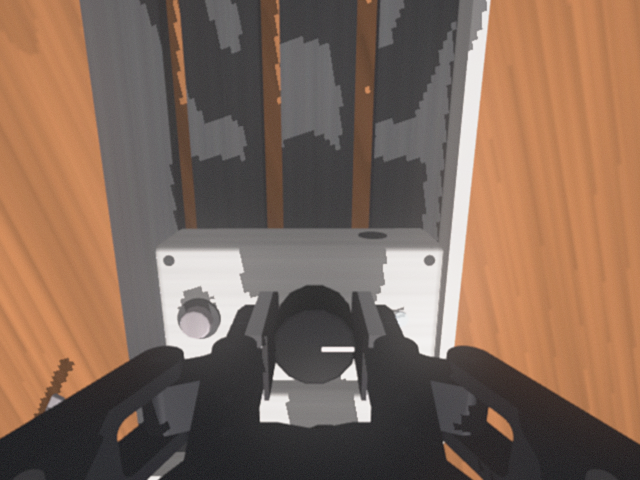

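```bash
python3 -m jog '[{"tx":-0.2,"ty":0.06,"tz":0.3,"ax":0,"ay":0,"az":0,"fingers":0.2},{"tx":0,"ty":0,"tz":0.2,"ax":0,"ay":0,"az":0,"fingers":0.2},{"tx":0,"ty":0,"tz":0,"ax":0,"ay":0,"az":0,"fingers":0.2}]' ;python3 -c "
from h import *
st()"
```

```text
time: 46.9
position: [0.571, -0.2654, 0.0609]
tcp_rot: [0.808, 0.589, -0.0, -0.0]
contact_force: [-0.3, 0.1, -3.8]
finger_gap: 0.329
t 46.9 pos [ 0.571  -0.2654  0.0609] xyaw 72.16 zax [-0.0004 -0.0001 -1.    ] F [-0.3  0.1 -3.8] M [ 0.01 -0.04 -0.01] gap 0.329 q [ 0.48  0.61 -0.2   1.78  0.16  0.77 -0.11]
```

```bash
python3 -m jog '[{"tx":0,"ty":0,"tz":-0.25,"ax":0,"ay":0,"az":0,"fingers":0.2},{"tx":0.1,"ty":-0.03,"tz":-0.05,"ax":0,"ay":0,"az":0,"fingers":0.2},{"tx":0.1,"ty":-0.03,"tz":0,"ax":0,"ay":0,"az":0,"fingers":0.2},{"tx":0.1,"ty":-0.03,"tz":0,"ax":0,"ay":0,"az":0,"fingers":0.2},{"tx":0,"ty":0,"tz":0,"ax":0,"ay":0,"az":0,"fingers":0.2},{"tx":0,"ty":0,"tz":0,"ax":0,"ay":0,"az":0,"fingers":0.2}]' ;python3 -c "
from h import *
st()"
```

```text
time: 47.5
position: [0.5737, -0.266, 0.0575]
tcp_rot: [0.808, 0.589, -0.0, -0.001]
contact_force: [-0.4, -0.3, -3.5]
finger_gap: 0.329
t 47.5 pos [ 0.5737 -0.266   0.0575] xyaw 72.17 zax [-0.0013  0.0003 -1.    ] F [-0.4 -0.3 -3.5] M [-0.02  0.01  0.  ] gap 0.329 q [ 0.48  0.62 -0.2   1.78  0.16  0.76 -0.11]
```

```bash
python3 -m jog '[{"tx":0.1,"ty":-0.03,"tz":0,"ax":0,"ay":0,"az":0,"fingers":0.2},{"tx":0.1,"ty":-0.03,"tz":0,"ax":0,"ay":0,"az":0,"fingers":0.2},{"tx":0,"ty":0,"tz":0,"ax":0,"ay":0,"az":0,"fingers":0.2},{"tx":0,"ty":0,"tz":0,"ax":0,"ay":0,"az":0,"fingers":0.2}]' ;python3 -c "
from h import *
st()"
```

```text
time: 47.9
position: [0.5748, -0.2663, 0.0575]
tcp_rot: [0.808, 0.589, -0.001, -0.001]
contact_force: [-3.6, 1.9, -0.7]
finger_gap: 0.323
t 47.9 pos [ 0.5748 -0.2663  0.0575] xyaw 72.16 zax [-0.0031  0.0008 -1.    ] F [-3.6  1.9 -0.7] M [ 0.38  0.77 -0.1 ] gap 0.323 q [ 0.48  0.62 -0.19  1.77  0.16  0.77 -0.11]
```

```bash
python3 -m jog '[{"tx":-0.06,"ty":-0.19,"tz":0,"ax":0,"ay":0,"az":0,"fingers":0.2},{"tx":-0.06,"ty":-0.19,"tz":0,"ax":0,"ay":0,"az":0,"fingers":0.2},{"tx":-0.03,"ty":-0.1,"tz":0,"ax":0,"ay":0,"az":0,"fingers":0.2},{"tx":0,"ty":0,"tz":0,"ax":0,"ay":0,"az":0,"fingers":0.2},{"tx":0,"ty":0,"tz":0,"ax":0,"ay":0,"az":0,"fingers":0.2}]' ;python3 -c "
from h import *
st()"
```

```text
time: 48.4
position: [0.5742, -0.2677, 0.0577]
tcp_rot: [0.807, 0.59, 0.0, -0.002]
contact_force: [-4.2, 9.1, 3.0]
finger_gap: 0.327
t 48.4 pos [ 0.5742 -0.2677  0.0577] xyaw 72.32 zax [-0.0025  0.0042 -1.    ] F [-4.2  9.1  3. ] M [1.99 0.87 0.11] gap 0.327 q [ 0.48  0.62 -0.2   1.77  0.16  0.77 -0.1 ]
```

```bash
python3 -c "
from h import *
snap('side','s32'); snap('top','t32');crop('s32',300,140,440,260,5.6,'c32');crop('t32',400,170,480,290,6,'c33')"
```

```text
(no output)
```

View pics/c32.png

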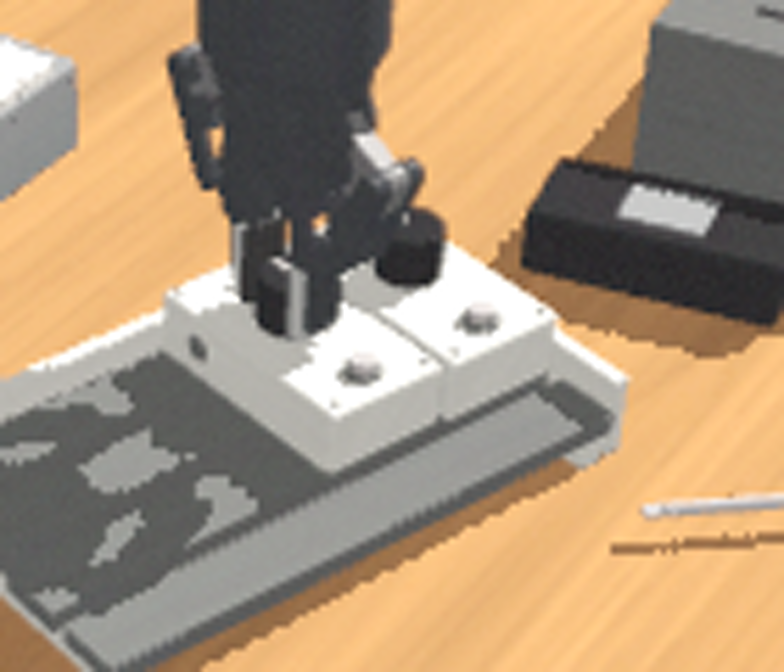

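View pics/c33.png

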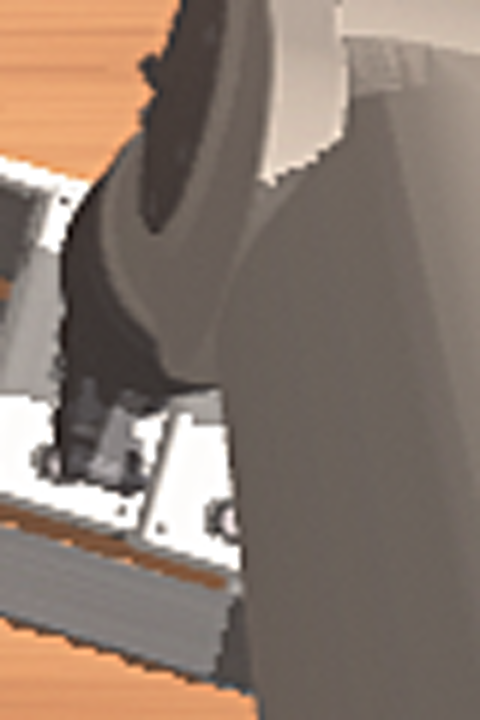

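```bash
python3 -m jog '[{"tx":-0.15,"ty":0.05,"tz":0.1,"ax":0,"ay":0,"az":0,"fingers":0.2},{"tx":-0.03,"ty":-0.1,"tz":0,"ax":0,"ay":0,"az":0,"fingers":0.2},{"tx":-0.03,"ty":-0.1,"tz":0,"ax":0,"ay":0,"az":0,"fingers":0.2},{"tx":0,"ty":0,"tz":0,"ax":0,"ay":0,"az":0,"fingers":0.2},{"tx":0,"ty":0,"tz":0,"ax":0,"ay":0,"az":0,"fingers":0.2}]' ;python3 -c "
from h import *
st()"
```

```text
time: 49.0
position: [0.5731, -0.2714, 0.059]
tcp_rot: [0.808, 0.589, 0.001, -0.001]
contact_force: [0.4, 6.5, -1.2]
finger_gap: 0.325
t 49.0 pos [ 0.5731 -0.2714  0.059 ] xyaw 72.19 zax [ 0.0002  0.0019 -1.    ] F [ 0.4  6.5 -1.2] M [ 1.22 -0.05 -0.16] gap 0.325 q [ 0.49  0.62 -0.2   1.77  0.16  0.77 -0.1 ]
```

```bash
python3 -m jog '[{"tx":0.0,"ty":0.0,"tz":-0.15,"ax":0,"ay":0,"az":0,"fingers":0.2},{"tx":0.08,"ty":-0.02,"tz":0,"ax":0,"ay":0,"az":0,"fingers":0.2},{"tx":0,"ty":0.05,"tz":0,"ax":0,"ay":0,"az":0,"fingers":0.2},{"tx":0,"ty":0,"tz":0,"ax":0,"ay":0,"az":0,"fingers":0.2},{"tx":0,"ty":0,"tz":0,"ax":0,"ay":0,"az":0,"fingers":0.2}]' ;python3 -c "
from h import *
st()"
```

```text
time: 49.5
position: [0.5732, -0.2714, 0.0575]
tcp_rot: [0.808, 0.589, 0.0, -0.001]
contact_force: [-1.0, 5.5, 1.6]
finger_gap: 0.33
t 49.5 pos [ 0.5732 -0.2714  0.0575] xyaw 72.18 zax [-0.0011  0.0017 -1.    ] F [-1.   5.5  1.6] M [ 1.24  0.41 -0.19] gap 0.33 q [ 0.49  0.62 -0.2   1.77  0.16  0.77 -0.1 ]
```

Release, rise and inspect.

```bash
python3 -m jog '[{"tx":0.02,"ty":0.1,"tz":0,"ax":0,"ay":0,"az":0,"fingers":0.2},{"tx":0,"ty":0,"tz":0,"ax":0,"ay":0,"az":0,"fingers":0.2},{"tx":0,"ty":0,"tz":0,"ax":0,"ay":0,"az":0,"fingers":0.6},{"tx":0,"ty":0,"tz":0,"ax":0,"ay":0,"az":0,"fingers":0.6},{"tx":0,"ty":0,"tz":0.5,"ax":0,"ay":0,"az":0,"fingers":0.6},{"tx":0,"ty":0,"tz":2.5,"ax":0,"ay":0,"az":0,"fingers":0.6},{"tx":0,"ty":0,"tz":4,"ax":0,"ay":0,"az":0,"fingers":0.6},{"tx":0,"ty":-1.5,"tz":4,"ax":0,"ay":0,"az":0,"fingers":0.3},{"tx":0,"ty":-3,"tz":4,"ax":0,"ay":0,"az":0,"fingers":0.0},{"tx":-0.5,"ty":-3,"tz":0,"ax":0,"ay":0,"az":0,"fingers":0},{"tx":-0.5,"ty":-2,"tz":0,"ax":0,"ay":0,"az":0,"fingers":0},{"tx":0,"ty":0,"tz":0,"ax":0,"ay":0,"az":0,"fingers":0},{"tx":0,"ty":0,"tz":0,"ax":0,"ay":0,"az":0,"fingers":0},{"tx":0,"ty":0,"tz":0,"ax":0,"ay":0,"az":0,"fingers":0}]';python3 -c "
from h import *
st(); snap('wrist','w33')
crop('w33',160,20,400,220,3.3,'c34')"
```

```text
time: 50.9
position: [0.5636, -0.365, 0.2072]
tcp_rot: [0.808, 0.59, -0.0, -0.001]
contact_force: [0.3, -0.6, 0.5]
finger_gap: 0.005
t 50.9 pos [ 0.5636 -0.365   0.2072] xyaw 72.27 zax [-0.0011  0.0011 -1.    ] F [ 0.3 -0.6  0.5] M [-0.03  0.02 -0.01] gap 0.005 q [ 0.62  0.5  -0.2   1.58  0.11  1.08  0.09]
```

View pics/c34.png

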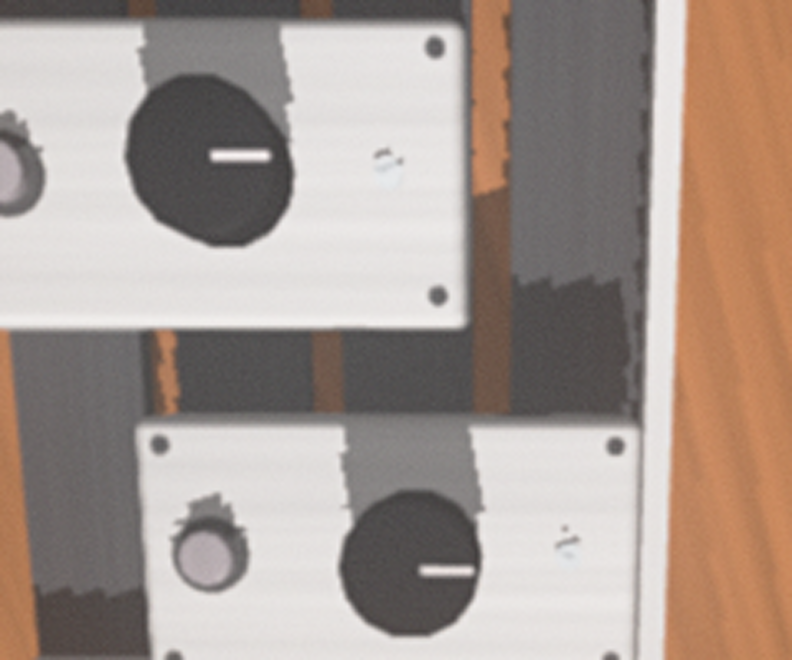

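```bash
python3 -c "
from h import *
snap('side','s34');crop('s34',260,140,440,290,4.4,'c35')"
```

View pics/w33.png

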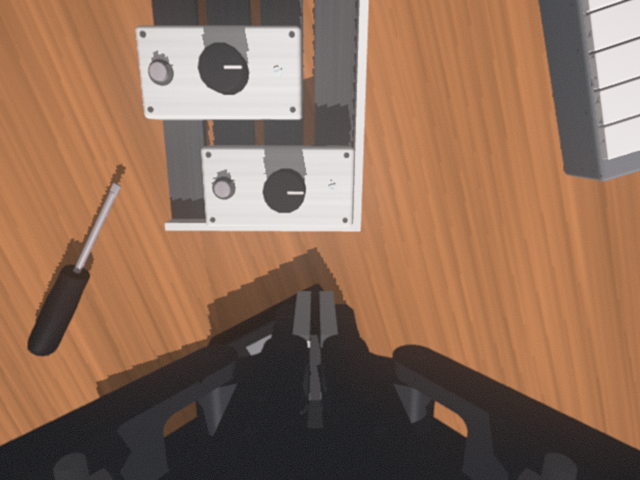

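View pics/c35.png

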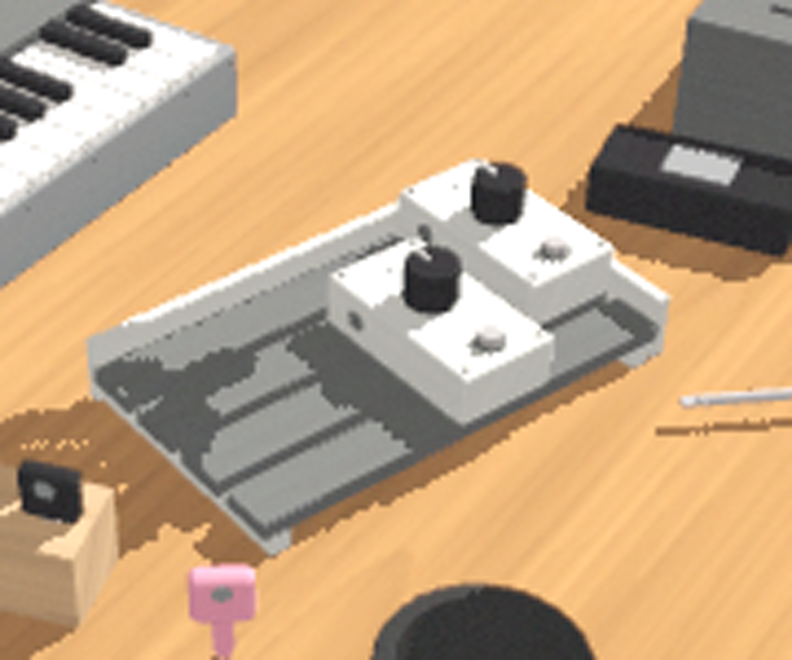

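```bash
python3 -c "
from h import *
c,a=boxpose('w33',1,0,0,[(204,148),(353.5,147.5),(352,223.5),(208,224)],(285,190.5),(223,187.5),zt=.053)
c,a=boxpose('w33',1,0,0,[(137,28),(301,26),(302,119),(147,118)],(223,69),(159,71),zt=.053)
"
python3 -m jog '[{"tx":-1.5,"ty":1,"tz":0,"ax":0,"ay":0,"az":-0.003,"fingers":0},{"tx":-3,"ty":2,"tz":0,"ax":0,"ay":0,"az":0,"fingers":0},{"tx":-3,"ty":2,"tz":-2,"ax":0,"ay":0,"az":0,"fingers":0},{"tx":-2.4,"ty":1.3,"tz":-3,"ax":0,"ay":0,"az":0,"fingers":0},{"tx":0,"ty":0,"tz":-4,"ax":0,"ay":0,"az":0,"fingers":0},{"tx":0,"ty":0,"tz":-4,"ax":0,"ay":0,"az":0,"fingers":0},{"tx":0,"ty":0,"tz":0,"ax":0,"ay":0,"az":0,"fingers":0},{"tx":0,"ty":0,"tz":0,"ax":0,"ay":0,"az":0,"fingers":0},{"tx":0,"ty":0,"tz":0,"ax":0,"ay":0,"az":0,"fingers":0}]';python3 -c "
from h import *
st(); snap('wrist','w35');snap('side','s35')"
```

```text
centre [ 0.5466 -0.3286] ang -17.53 sides [0.1074 0.0558 0.1088 0.0559]
knob seen [ 0.5524 -0.3299] from corners [ 0.5524 -0.3304]
sw seen [ 0.5087 -0.3161] from corners [ 0.5085 -0.3165]
centre [ 0.5342 -0.2437] ang -17.61 sides [0.1094 0.0591 0.1093 0.0573]
knob seen [ 0.54   -0.2458] from corners [ 0.54   -0.2455]
sw seen [ 0.4961 -0.2305] from corners [ 0.4961 -0.2316]
time: 51.9
position: [0.4657, -0.3041, 0.0793]
tcp_rot: [0.809, 0.588, 0.0, 0.001]
contact_force: [0.1, -0.7, 0.5]
finger_gap: 0.003
t 51.9 pos [ 0.4657 -0.3041  0.0793] xyaw 72.02 zax [ 0.0016 -0.0013 -1.    ] F [ 0.1 -0.7  0.5] M [ 0.01 -0.02  0.  ] gap 0.003 q [ 0.62  0.48 -0.2   1.96  0.14  0.71  0.03]
```

View pics/w35.png

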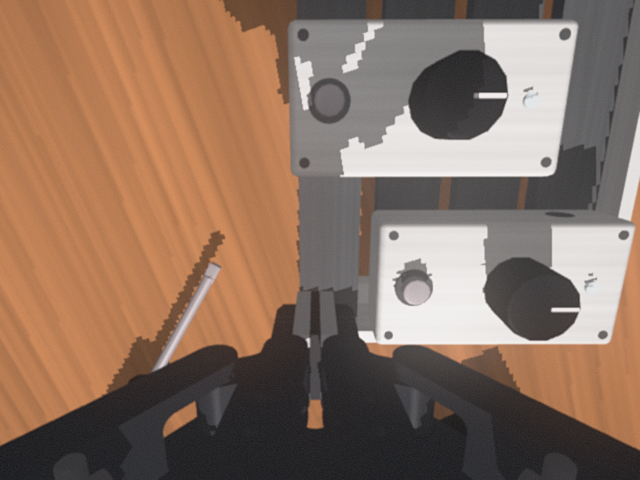

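View pics/s35.png

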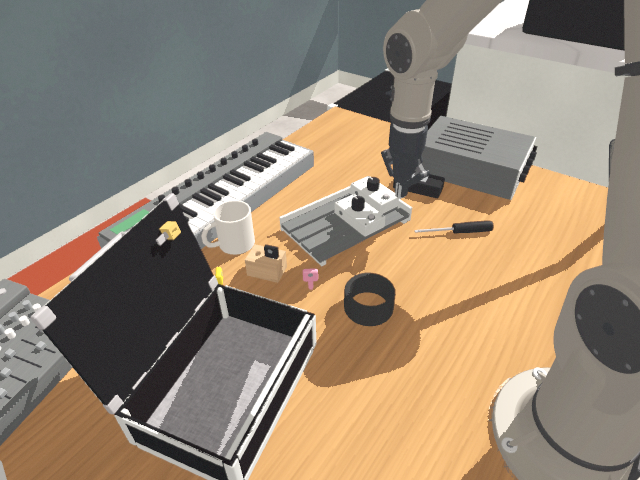

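```bash
python3 -m jog '[{"tx":0,"ty":0,"tz":-2,"ax":0,"ay":0,"az":0,"fingers":0},{"tx":0,"ty":0,"tz":-2,"ax":0,"ay":0,"az":0,"fingers":0},{"tx":0,"ty":0,"tz":-0.3,"ax":0,"ay":0,"az":0,"fingers":0},{"tx":0.38,"ty":-0.12,"tz":0,"ax":0,"ay":0,"az":0,"fingers":0},{"tx":0.38,"ty":-0.12,"tz":0,"ax":0,"ay":0,"az":0,"fingers":0},{"tx":0.19,"ty":-0.06,"tz":0,"ax":0,"ay":0,"az":0,"fingers":0},{"tx":0.19,"ty":-0.06,"tz":0,"ax":0,"ay":0,"az":0,"fingers":0},{"tx":0,"ty":0,"tz":0,"ax":0,"ay":0,"az":0,"fingers":0},{"tx":0,"ty":0,"tz":0,"ax":0,"ay":0,"az":0,"fingers":0}]';python3 -c "
from h import *
st()"
```

```text
time: 52.9
position: [0.4754, -0.3073, 0.0344]
tcp_rot: [0.809, 0.588, -0.001, -0.0]
contact_force: [-0.3, 0.2, 0.2]
finger_gap: 0.003
t 52.9 pos [ 0.4754 -0.3073  0.0344] xyaw 71.99 zax [-0.0014  0.0001 -1.    ] F [-0.3  0.2  0.2] M [ 0.04  0.02 -0.  ] gap 0.003 q [ 0.6   0.57 -0.18  1.95  0.16  0.64  0.  ]
```

```bash
python3 -m jog '[{"tx":0.19,"ty":-0.06,"tz":0,"ax":0,"ay":0,"az":0,"fingers":0},{"tx":0.19,"ty":-0.06,"tz":0,"ax":0,"ay":0,"az":0,"fingers":0},{"tx":0.19,"ty":-0.06,"tz":0,"ax":0,"ay":0,"az":0,"fingers":0},{"tx":0,"ty":0,"tz":0,"ax":0,"ay":0,"az":0,"fingers":0},{"tx":0,"ty":0,"tz":0,"ax":0,"ay":0,"az":0,"fingers":0}]';python3 -c "
from h import *
st()"
```

```text
time: 53.4
position: [0.48, -0.3087, 0.034]
tcp_rot: [0.809, 0.588, -0.001, -0.001]
contact_force: [-5.1, 2.1, 3.8]
finger_gap: 0.001
t 53.4 pos [ 0.48   -0.3087  0.034 ] xyaw 71.98 zax [-0.0035  0.0009 -1.    ] F [-5.1  2.1  3.8] M [ 0.36  0.9  -0.  ] gap 0.001 q [ 0.6   0.57 -0.18  1.94  0.16  0.65  0.  ]
```

```bash
python3 -m jog '[{"tx":0.19,"ty":-0.06,"tz":0,"ax":0,"ay":0,"az":0,"fingers":0},{"tx":0.19,"ty":-0.06,"tz":0,"ax":0,"ay":0,"az":0,"fingers":0},{"tx":0,"ty":0,"tz":0,"ax":0,"ay":0,"az":0,"fingers":0},{"tx":0,"ty":0,"tz":0,"ax":0,"ay":0,"az":0,"fingers":0}]';python3 -c "
from h import *
st(); snap('wrist','w36')"
```

```text
time: 53.8
position: [0.4813, -0.3092, 0.0337]
tcp_rot: [0.809, 0.587, -0.003, -0.003]
contact_force: [-11.7, 4.7, 10.1]
finger_gap: -0.001
t 53.8 pos [ 0.4813 -0.3092  0.0337] xyaw 71.95 zax [-0.0082  0.0025 -1.    ] F [-11.7   4.7  10.1] M [0.88 2.12 0.05] gap -0.001 q [ 0.6   0.58 -0.18  1.93  0.16  0.66  0.  ]
```

View pics/w36.png

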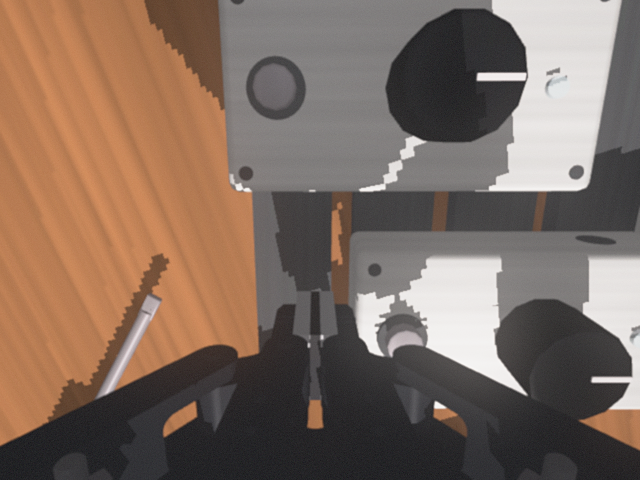

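```bash
python3 -m jog '[{"tx":-0.8,"ty":0.25,"tz":0,"ax":0,"ay":0,"az":0,"fingers":0},{"tx":-0.8,"ty":0.25,"tz":1,"ax":0,"ay":0,"az":0,"fingers":0},{"tx":0,"ty":0,"tz":4,"ax":0,"ay":0,"az":0,"fingers":0},{"tx":0,"ty":0,"tz":4,"ax":0,"ay":0,"az":0,"fingers":0.3},{"tx":1.5,"ty":1.5,"tz":2.5,"ax":0,"ay":0,"az":0,"fingers":0.6},{"tx":3,"ty":2.4,"tz":0,"ax":0,"ay":0,"az":0.005,"fingers":0.6},{"tx":2.9,"ty":2.2,"tz":0,"ax":0,"ay":0,"az":0,"fingers":0.6},{"tx":0,"ty":0,"tz":0,"ax":0,"ay":0,"az":0,"fingers":0.6},{"tx":0,"ty":0,"tz":0,"ax":0,"ay":0,"az":0,"fingers":0.6},{"tx":0,"ty":0,"tz":0,"ax":0,"ay":0,"az":0,"fingers":0.6}]';python3 -c "
from h import *
st(); snap('wrist','w37')"
```

```text
time: 54.85
position: [0.542, -0.2453, 0.1494]
tcp_rot: [0.808, 0.589, -0.001, -0.0]
contact_force: [-0.3, 0.2, 0.3]
finger_gap: 0.601
t 54.85 pos [ 0.542  -0.2453  0.1494] xyaw 72.2 zax [-0.0017 -0.0006 -1.    ] F [-0.3  0.2  0.3] M [-0.01  0.02  0.05] gap 0.601 q [ 0.5   0.45 -0.23  1.82  0.13  0.89 -0.1 ]
```

View pics/w37.png

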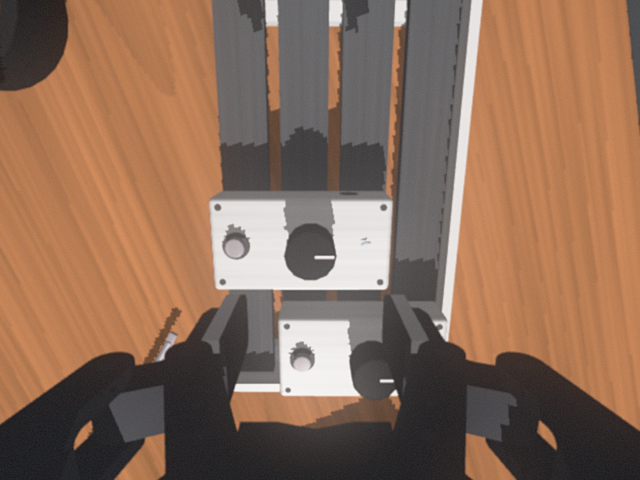

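```bash
python3 -c "
from h import *
print(px('w37',310.5,251,z=.077))"
python3 -m jog '[{"tx":-0.17,"ty":0.14,"tz":-2.5,"ax":0,"ay":0,"az":0.001,"fingers":0.6},{"tx":0,"ty":0,"tz":-3,"ax":0,"ay":0,"az":0,"fingers":0.6},{"tx":0,"ty":0,"tz":-2.2,"ax":0,"ay":0,"az":0,"fingers":0.6},{"tx":0,"ty":0,"tz":-1.4,"ax":0,"ay":0,"az":0,"fingers":0.6},{"tx":0,"ty":0,"tz":0,"ax":0,"ay":0,"az":0,"fingers":0.6},{"tx":0,"ty":0,"tz":0,"ax":0,"ay":0,"az":0,"fingers":0.6}]';python3 -c "
from h import *
st(); snap('wrist','w38')"
```

```text
[ 0.5397 -0.2407  0.077 ]
time: 55.5
position: [0.5413, -0.2435, 0.0588]
tcp_rot: [0.808, 0.59, -0.0, -0.0]
contact_force: [0.3, -1.2, 0.5]
finger_gap: 0.601
t 55.5 pos [ 0.5413 -0.2435  0.0588] xyaw 72.29 zax [-0.001  -0.0001 -1.    ] F [ 0.3 -1.2  0.5] M [ 0.03 -0.01 -0.01] gap 0.601 q [ 0.48  0.57 -0.21  1.87  0.17  0.72 -0.14]
```

View pics/w38.png

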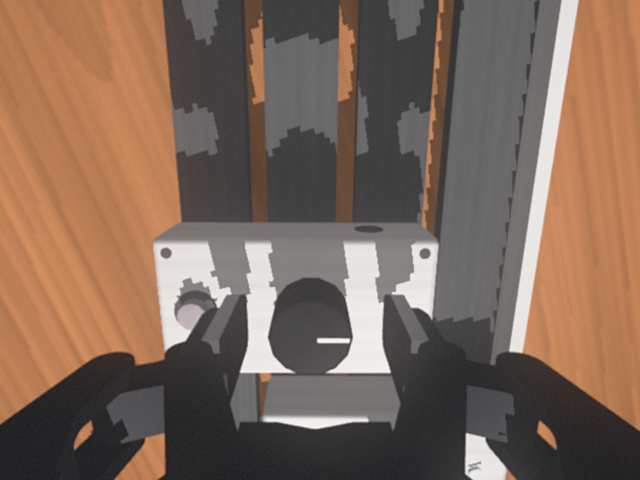

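```bash
python3 -m jog '[{"tx":-0.12,"ty":0.03,"tz":-0.15,"ax":0,"ay":0,"az":0,"fingers":0.6},{"tx":0,"ty":0,"tz":0,"ax":0,"ay":0,"az":0,"fingers":0.2},{"tx":0,"ty":0,"tz":0,"ax":0,"ay":0,"az":0,"fingers":0.2},{"tx":0,"ty":0,"tz":0,"ax":0,"ay":0,"az":0,"fingers":0.2},{"tx":0,"ty":0,"tz":0,"ax":0,"ay":0,"az":0,"fingers":0.2},{"tx":0,"ty":0,"tz":0.3,"ax":0,"ay":0,"az":0,"fingers":0.2},{"tx":0,"ty":0,"tz":0.3,"ax":0,"ay":0,"az":0,"fingers":0.2},{"tx":0.76,"ty":-0.55,"tz":0,"ax":0,"ay":0,"az":0,"fingers":0.2},{"tx":0.76,"ty":-0.55,"tz":0,"ax":0,"ay":0,"az":0,"fingers":0.2},{"tx":0.76,"ty":-0.55,"tz":0,"ax":0,"ay":0,"az":0,"fingers":0.2},{"tx":0.76,"ty":-0.55,"tz":0,"ax":0,"ay":0,"az":0,"fingers":0.2},{"tx":0,"ty":0,"tz":0,"ax":0,"ay":0,"az":0,"fingers":0.2},{"tx":0,"ty":0,"tz":0,"ax":0,"ay":0,"az":0,"fingers":0.2},{"tx":0,"ty":0,"tz":0,"ax":0,"ay":0,"az":0,"fingers":0.2}]' 60;python3 -c "
from h import *
st(); snap('wrist','w39');snap('side','s39');crop('s39',260,140,440,290,4.4,'c36')"
```

```text
time: 56.95
position: [0.5699, -0.2642, 0.0625]
tcp_rot: [0.807, 0.59, -0.001, -0.001]
contact_force: [0.5, 0.7, -3.5]
finger_gap: 0.324
t 56.95 pos [ 0.5699 -0.2642  0.0625] xyaw 72.34 zax [-0.0023  0.0006 -1.    ] F [ 0.5  0.7 -3.5] M [-0.01  0.07 -0.04] gap 0.324 q [ 0.49  0.6  -0.21  1.79  0.17  0.77 -0.11]
```

View pics/c36.png

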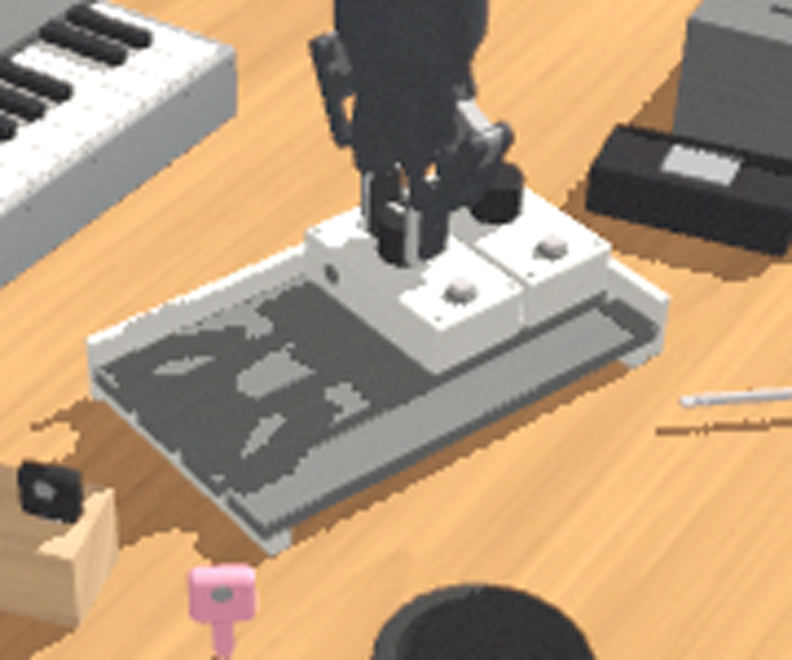

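```bash
python3 -m jog '[{"tx":0,"ty":0,"tz":-0.4,"ax":0,"ay":-0.001,"az":0,"fingers":0.2},{"tx":0.14,"ty":-0.05,"tz":0,"ax":0,"ay":0,"az":0,"fingers":0.2},{"tx":0.14,"ty":-0.04,"tz":0,"ax":0,"ay":0,"az":0,"fingers":0.2},{"tx":0.14,"ty":-0.04,"tz":0,"ax":0,"ay":0,"az":0,"fingers":0.2},{"tx":0,"ty":0,"tz":0,"ax":0,"ay":0,"az":0,"fingers":0.2},{"tx":-0.06,"ty":-0.19,"tz":0,"ax":0,"ay":0,"az":0,"fingers":0.2},{"tx":-0.06,"ty":-0.19,"tz":0,"ax":0,"ay":0,"az":0,"fingers":0.2},{"tx":-0.06,"ty":-0.19,"tz":0,"ax":0,"ay":0,"az":0,"fingers":0.2},{"tx":0,"ty":0,"tz":0,"ax":0,"ay":0,"az":0,"fingers":0.2},{"tx":0,"ty":0,"tz":0,"ax":0,"ay":0,"az":0,"fingers":0.2}]';python3 -c "
from h import *
st()"
```

```text
time: 58.05
position: [0.5728, -0.2717, 0.0587]
tcp_rot: [0.807, 0.59, -0.0, -0.0]
contact_force: [-0.4, -0.4, -3.4]
finger_gap: 0.32
t 58.05 pos [ 0.5728 -0.2717  0.0587] xyaw 72.32 zax [-0.0003  0.0001 -1.    ] F [-0.4 -0.4 -3.4] M [-0.03  0.05 -0.03] gap 0.32 q [ 0.49  0.62 -0.2   1.77  0.17  0.77 -0.1 ]
```

```bash
python3 -m jog '[{"tx":-0.04,"ty":-0.12,"tz":-0.06,"ax":0,"ay":0,"az":-0.002,"fingers":0.2},{"tx":-0.04,"ty":-0.12,"tz":0,"ax":0,"ay":0,"az":0,"fingers":0.2},{"tx":0,"ty":0,"tz":0,"ax":0,"ay":0,"az":0,"fingers":0.2},{"tx":0,"ty":0,"tz":0,"ax":0,"ay":0,"az":0,"fingers":0.2}]';python3 -c "
from h import *
st()"
python3 -m jog '[{"tx":0.1,"ty":-0.03,"tz":0,"ax":0,"ay":0,"az":0,"fingers":0.2},{"tx":0.1,"ty":-0.03,"tz":0,"ax":0,"ay":0,"az":0,"fingers":0.2},{"tx":0,"ty":0,"tz":0,"ax":0,"ay":0,"az":0,"fingers":0.2},{"tx":0,"ty":0,"tz":0,"ax":0,"ay":0,"az":0,"fingers":0.2}]';python3 -c "
from h import *
st()"
```

```text
time: 58.45
position: [0.5722, -0.2733, 0.0581]
tcp_rot: [0.808, 0.59, 0.0, -0.0]
contact_force: [1.0, 2.6, -2.2]
finger_gap: 0.327
t 58.45 pos [ 0.5722 -0.2733  0.0581] xyaw 72.25 zax [-0.0002  0.0009 -1.    ] F [ 1.   2.6 -2.2] M [ 0.61 -0.17 -0.06] gap 0.327 q [ 0.5   0.62 -0.2   1.77  0.17  0.77 -0.1 ]
time: 58.85
position: [0.5725, -0.2733, 0.0579]
tcp_rot: [0.808, 0.589, -0.001, -0.002]
contact_force: [-4.3, 4.5, 2.3]
finger_gap: 0.323
t 58.85 pos [ 0.5725 -0.2733  0.0579] xyaw 72.24 zax [-0.004   0.0019 -1.    ] F [-4.3  4.5  2.3] M [ 1.19  0.97 -0.05] gap 0.323 q [ 0.5   0.62 -0.2   1.77  0.17  0.77 -0.1 ]
```

```bash
python3 -m jog '[{"tx":-0.05,"ty":0.06,"tz":0,"ax":0,"ay":0,"az":0,"fingers":0.2},{"tx":0,"ty":0,"tz":0,"ax":0,"ay":0,"az":0,"fingers":0.2},{"tx":0,"ty":0,"tz":0,"ax":0,"ay":0,"az":0,"fingers":0.6},{"tx":0,"ty":0,"tz":0,"ax":0,"ay":0,"az":0,"fingers":0.6},{"tx":0,"ty":0,"tz":0.5,"ax":0,"ay":0,"az":0,"fingers":0.6},{"tx":0,"ty":0,"tz":2.5,"ax":0,"ay":0,"az":0,"fingers":0.6},{"tx":0,"ty":0,"tz":4,"ax":0,"ay":0,"az":0,"fingers":0.6},{"tx":0,"ty":-1.5,"tz":4,"ax":0,"ay":0,"az":0,"fingers":0.3},{"tx":0,"ty":-3,"tz":4,"ax":0,"ay":0,"az":0,"fingers":0.0},{"tx":-0.5,"ty":-3,"tz":0,"ax":0,"ay":0,"az":0,"fingers":0},{"tx":-0.5,"ty":-2,"tz":0,"ax":0,"ay":0,"az":0,"fingers":0},{"tx":0,"ty":0,"tz":0,"ax":0,"ay":0,"az":0,"fingers":0},{"tx":0,"ty":0,"tz":0,"ax":0,"ay":0,"az":0,"fingers":0},{"tx":0,"ty":0,"tz":0,"ax":0,"ay":0,"az":0,"fingers":0}]';python3 -c "
from h import *
st(); snap('wrist','w40')
crop('w40',160,40,400,240,3.3,'c37')"
```

```text
time: 60.25
position: [0.5642, -0.3673, 0.2082]
tcp_rot: [0.807, 0.59, 0.0, -0.0]
contact_force: [0.8, -0.6, -0.3]
finger_gap: 0.001
t 60.25 pos [ 0.5642 -0.3673  0.2082] xyaw 72.33 zax [ 0.      0.0011 -1.    ] F [ 0.8 -0.6 -0.3] M [ 0.03 -0.03 -0.02] gap 0.001 q [ 0.63  0.5  -0.2   1.57  0.11  1.08  0.09]
```

View pics/c37.png

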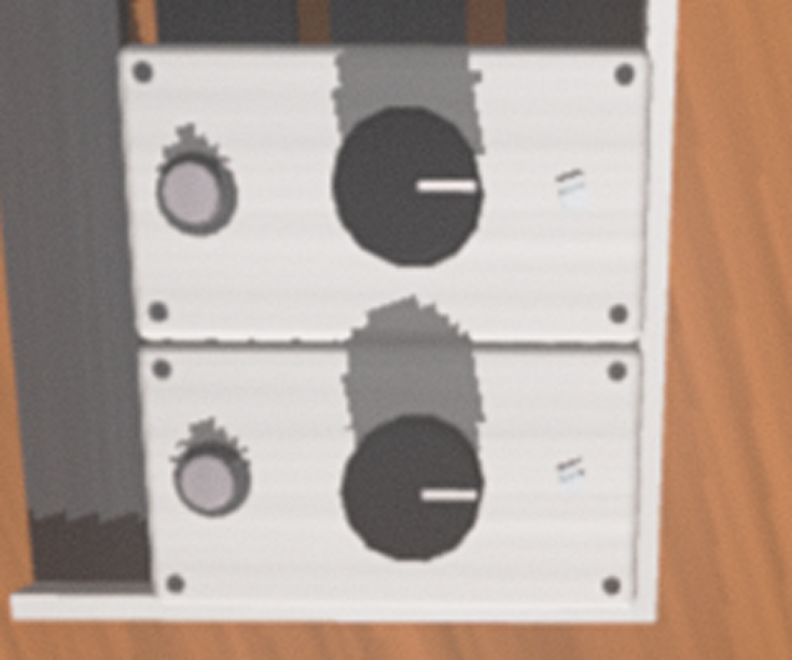

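```bash
python3 -m jog '[{"tx":0.2,"ty":2,"tz":0,"ax":0,"ay":0,"az":-0.002,"fingers":0},{"tx":0.5,"ty":4,"tz":0,"ax":0,"ay":0,"az":0,"fingers":0},{"tx":0.6,"ty":4.5,"tz":0,"ax":0,"ay":0,"az":0,"fingers":0},{"tx":0.5,"ty":3.5,"tz":-2,"ax":0,"ay":0,"az":0,"fingers":0},{"tx":0.1,"ty":0.8,"tz":-4,"ax":0,"ay":0,"az":0,"fingers":0},{"tx":0,"ty":0,"tz":-4,"ax":0,"ay":0,"az":0,"fingers":0},{"tx":0,"ty":0,"tz":-4,"ax":0,"ay":0,"az":0,"fingers":0},{"tx":0,"ty":0,"tz":-2,"ax":0,"ay":0,"az":0,"fingers":0},{"tx":0,"ty":0,"tz":0,"ax":0,"ay":0,"az":0,"fingers":0},{"tx":0,"ty":0,"tz":0,"ax":0,"ay":0,"az":0,"fingers":0},{"tx":0,"ty":0,"tz":0,"ax":0,"ay":0,"az":0,"fingers":0}]';python3 -c "
from h import *
st(); snap('wrist','w41')"
```

```text
time: 61.4
position: [0.584, -0.2208, 0.05]
tcp_rot: [0.808, 0.589, 0.001, 0.001]
contact_force: [0.7, -0.3, 0.4]
finger_gap: 0.004
t 61.4 pos [ 0.584  -0.2208  0.05  ] xyaw 72.14 zax [ 0.0025 -0.0005 -1.    ] F [ 0.7 -0.3  0.4] M [-0.05 -0.02  0.07] gap 0.004 q [ 0.42  0.62 -0.22  1.8   0.18  0.74 -0.2 ]
```

View pics/w41.png

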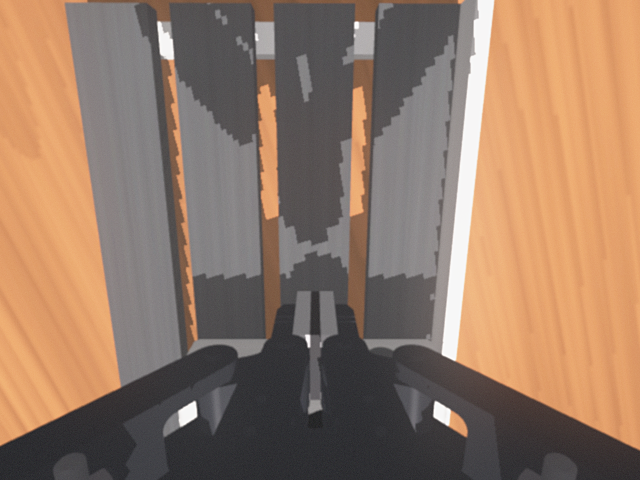

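```bash
python3 -m jog '[{"tx":0,"ty":0,"tz":-1,"ax":0,"ay":0,"az":0,"fingers":0},{"tx":0,"ty":0,"tz":-0.4,"ax":0,"ay":0,"az":0,"fingers":0},{"tx":-0.12,"ty":-0.38,"tz":0,"ax":0,"ay":0,"az":0,"fingers":0},{"tx":-0.12,"ty":-0.38,"tz":0,"ax":0,"ay":0,"az":0,"fingers":0},{"tx":-0.06,"ty":-0.19,"tz":0,"ax":0,"ay":0,"az":0,"fingers":0},{"tx":-0.06,"ty":-0.19,"tz":0,"ax":0,"ay":0,"az":0,"fingers":0},{"tx":0,"ty":0,"tz":0,"ax":0,"ay":0,"az":0,"fingers":0},{"tx":0,"ty":0,"tz":0,"ax":0,"ay":0,"az":0,"fingers":0}]';python3 -c "
from h import *
st()"
python3 -m jog '[{"tx":-0.06,"ty":-0.19,"tz":0,"ax":0,"ay":0,"az":0,"fingers":0},{"tx":-0.06,"ty":-0.19,"tz":0,"ax":0,"ay":0,"az":0,"fingers":0},{"tx":0,"ty":0,"tz":0,"ax":0,"ay":0,"az":0,"fingers":0},{"tx":0,"ty":0,"tz":0,"ax":0,"ay":0,"az":0,"fingers":0}]';python3 -c "
from h import *
st()"
```

```text
time: 62.25
position: [0.579, -0.2323, 0.0342]
tcp_rot: [0.808, 0.589, -0.0, -0.0]
contact_force: [0.9, 0.3, 0.3]
finger_gap: -0.002
t 62.25 pos [ 0.579  -0.2323  0.0342] xyaw 72.1 zax [-0.0001  0.0002 -1.    ] F [0.9 0.3 0.3] M [0.04 0.04 0.02] gap -0.002 q [ 0.44  0.64 -0.21  1.81  0.19  0.72 -0.19]
time: 62.65
position: [0.5785, -0.2338, 0.0342]
tcp_rot: [0.808, 0.589, 0.001, -0.001]
contact_force: [0.8, 4.7, 0.2]
finger_gap: -0.001
t 62.65 pos [ 0.5785 -0.2338  0.0342] xyaw 72.21 zax [ 0.0004  0.0025 -1.    ] F [0.8 4.7 0.2] M [ 1.06 -0.2   0.01] gap -0.001 q [ 0.44  0.64 -0.21  1.81  0.19  0.72 -0.18]
```

Contact; push to ~12 N.

```bash
python3 -m jog '[{"tx":-0.05,"ty":-0.16,"tz":0,"ax":0,"ay":0,"az":0,"fingers":0},{"tx":-0.05,"ty":-0.16,"tz":0,"ax":0,"ay":0,"az":0,"fingers":0},{"tx":0,"ty":0,"tz":0,"ax":0,"ay":0,"az":0,"fingers":0},{"tx":0,"ty":0,"tz":0,"ax":0,"ay":0,"az":0,"fingers":0}]';python3 -c "
from h import *
st()"
```

```text
time: 63.05
position: [0.5785, -0.2339, 0.0342]
tcp_rot: [0.807, 0.59, 0.002, -0.002]
contact_force: [2.0, 10.8, 1.4]
finger_gap: 0.0
t 63.05 pos [ 0.5785 -0.2339  0.0342] xyaw 72.33 zax [ 0.0014  0.0056 -1.    ] F [ 2.  10.8  1.4] M [ 2.27 -0.5  -0.02] gap 0.0 q [ 0.45  0.64 -0.22  1.81  0.19  0.72 -0.18]
```

```bash
python3 -m jog '[{"tx":0.25,"ty":0.8,"tz":0,"ax":0,"ay":0,"az":0,"fingers":0},{"tx":0.12,"ty":0.4,"tz":2,"ax":0,"ay":0,"az":0,"fingers":0},{"tx":0,"ty":0,"tz":4,"ax":0,"ay":0,"az":0,"fingers":0},{"tx":-1.5,"ty":-0.5,"tz":3.5,"ax":0,"ay":0,"az":0,"fingers":0},{"tx":-4,"ty":-1.5,"tz":0,"ax":0,"ay":0,"az":0,"fingers":0},{"tx":-4,"ty":-1.8,"tz":0,"ax":0,"ay":0,"az":0,"fingers":0},{"tx":-1.57,"ty":-1.1,"tz":-1,"ax":0,"ay":0,"az":0,"fingers":0},{"tx":0,"ty":0,"tz":-3,"ax":0,"ay":0,"az":0,"fingers":0},{"tx":0,"ty":0,"tz":0,"ax":0,"ay":0,"az":0,"fingers":0},{"tx":0,"ty":0,"tz":0,"ax":0,"ay":0,"az":0,"fingers":0}]';python3 -c "
from h import *
st()"
```

```text
time: 64.05
position: [0.4699, -0.2759, 0.0889]
tcp_rot: [0.808, 0.589, -0.0, -0.001]
contact_force: [0.8, -0.3, 0.1]
finger_gap: -0.003
t 64.05 pos [ 0.4699 -0.2759  0.0889] xyaw 72.14 zax [-0.0014  0.001  -1.    ] F [ 0.8 -0.3  0.1] M [ 0.01 -0.03  0.02] gap -0.003 q [ 0.6   0.46 -0.23  1.97  0.15  0.73 -0.03]
```

```bash
python3 -m jog '[{"tx":0,"ty":0.1,"tz":-2,"ax":0,"ay":0,"az":0,"fingers":0},{"tx":0,"ty":0,"tz":-2.5,"ax":0,"ay":0,"az":0,"fingers":0},{"tx":0,"ty":0,"tz":-0.9,"ax":0,"ay":0,"az":0,"fingers":0},{"tx":0.38,"ty":-0.12,"tz":0,"ax":0,"ay":0,"az":0,"fingers":0},{"tx":0.38,"ty":-0.12,"tz":0,"ax":0,"ay":0,"az":0,"fingers":0},{"tx":0.38,"ty":-0.12,"tz":0,"ax":0,"ay":0,"az":0,"fingers":0},{"tx":0.38,"ty":-0.12,"tz":0,"ax":0,"ay":0,"az":0,"fingers":0},{"tx":0.19,"ty":-0.06,"tz":0,"ax":0,"ay":0,"az":0,"fingers":0},{"tx":0,"ty":0,"tz":0,"ax":0,"ay":0,"az":0,"fingers":0},{"tx":0,"ty":0,"tz":0,"ax":0,"ay":0,"az":0,"fingers":0}]';python3 -c "
from h import *
st()"
```

```text
time: 65.05
position: [0.4867, -0.2808, 0.0352]
tcp_rot: [0.808, 0.589, -0.0, -0.0]
contact_force: [0.3, -0.3, -0.4]
finger_gap: -0.003
t 65.05 pos [ 0.4867 -0.2808  0.0352] xyaw 72.1 zax [-0.0005  0.0002 -1.    ] F [ 0.3 -0.3 -0.4] M [-0.04  0.   -0.02] gap -0.003 q [ 0.57  0.56 -0.2   1.96  0.18  0.64 -0.06]
```

```bash
python3 -m jog '[{"tx":0.19,"ty":-0.06,"tz":0,"ax":0,"ay":0,"az":0,"fingers":0},{"tx":0.19,"ty":-0.06,"tz":0,"ax":0,"ay":0,"az":0,"fingers":0},{"tx":0.19,"ty":-0.06,"tz":0,"ax":0,"ay":0,"az":0,"fingers":0},{"tx":0.1,"ty":-0.03,"tz":0,"ax":0,"ay":0,"az":0,"fingers":0},{"tx":0,"ty":0,"tz":0,"ax":0,"ay":0,"az":0,"fingers":0},{"tx":0,"ty":0,"tz":0,"ax":0,"ay":0,"az":0,"fingers":0}]';python3 -c "
from h import *
st()"
```

```text
time: 65.65
position: [0.4901, -0.2819, 0.0346]
tcp_rot: [0.809, 0.588, -0.002, -0.003]
contact_force: [-9.0, 3.5, 7.5]
finger_gap: -0.002
t 65.65 pos [ 0.4901 -0.2819  0.0346] xyaw 72.09 zax [-0.0071  0.0021 -1.    ] F [-9.   3.5  7.5] M [0.69 1.69 0.01] gap -0.002 q [ 0.57  0.57 -0.2   1.95  0.18  0.65 -0.06]
```

```bash
python3 -m jog '[{"tx":-0.8,"ty":0.25,"tz":0,"ax":0,"ay":0,"az":0,"fingers":0},{"tx":-0.8,"ty":0.25,"tz":1,"ax":0,"ay":0,"az":0,"fingers":0},{"tx":0,"ty":0,"tz":4,"ax":0,"ay":0,"az":0,"fingers":0},{"tx":1,"ty":-1,"tz":4,"ax":0,"ay":0,"az":0,"fingers":0.3},{"tx":2,"ty":-2,"tz":4,"ax":0,"ay":0,"az":0,"fingers":0.4},{"tx":3,"ty":-3,"tz":4,"ax":0,"ay":0,"az":0,"fingers":0.4},{"tx":3,"ty":-3,"tz":0,"ax":0,"ay":0,"az":0,"fingers":0.4},{"tx":0,"ty":0,"tz":0,"ax":0,"ay":0,"az":0,"fingers":0.4},{"tx":0,"ty":0,"tz":0,"ax":0,"ay":0,"az":0,"fingers":0.4},{"tx":0,"ty":0,"tz":0,"ax":0,"ay":0,"az":0,"fingers":0.4}]';python3 -c "
from h import *
st(); snap('wrist','w42'); snap('side','s42'); crop('w42',160,40,400,240,3.3,'c38')"
```

```text
time: 66.65
position: [0.5624, -0.3626, 0.1992]
tcp_rot: [0.808, 0.589, -0.0, -0.001]
contact_force: [0.2, 1.2, -0.6]
finger_gap: 0.401
t 66.65 pos [ 0.5624 -0.3626  0.1992] xyaw 72.14 zax [-0.0013  0.001  -1.    ] F [ 0.2  1.2 -0.6] M [ 0.05 -0.01  0.03] gap 0.401 q [ 0.63  0.51 -0.22  1.59  0.12  1.06  0.07]
```

View pics/c38.png

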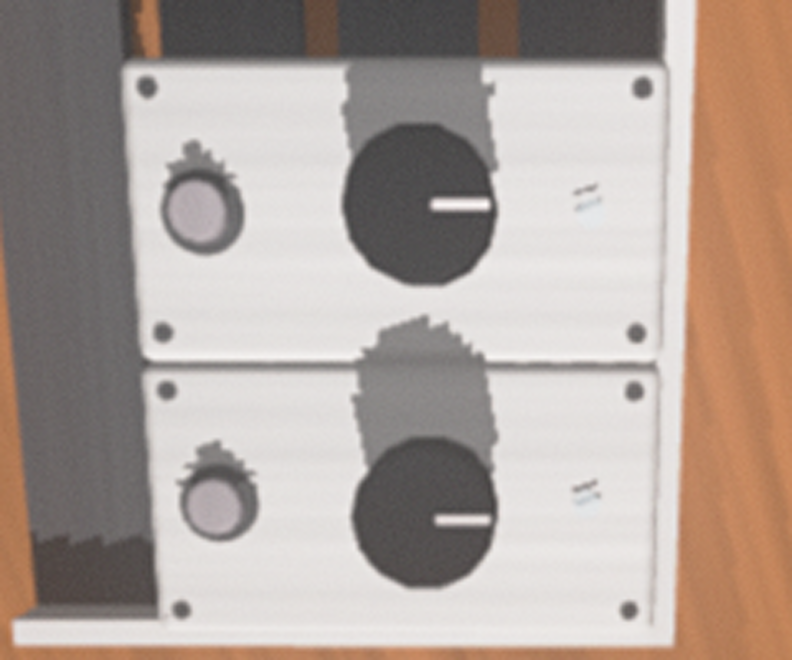

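View pics/s42.png

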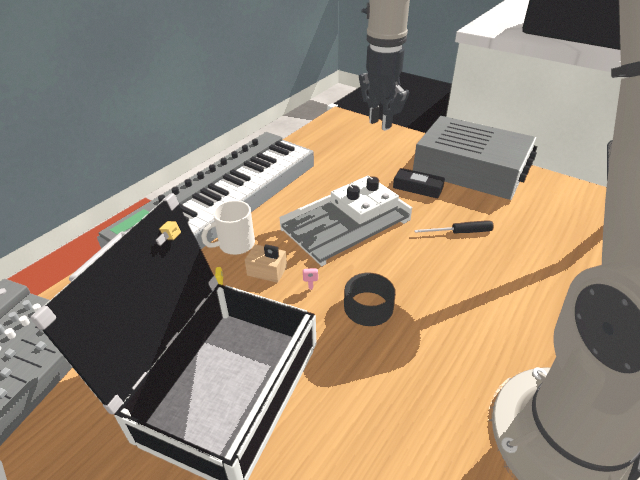

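```bash
python3 -m jog '[{"tx":0,"ty":2,"tz":2,"ax":0,"ay":0,"az":0.02,"fingers":0.4},{"tx":0,"ty":3,"tz":3,"ax":0,"ay":0,"az":0.03,"fingers":0.4},{"tx":0,"ty":4,"tz":3,"ax":0,"ay":0,"az":0.035,"fingers":0.4},{"tx":0.2,"ty":4.2,"tz":3,"ax":0,"ay":0,"az":0.035,"fingers":0.4},{"tx":0.4,"ty":4.2,"tz":3,"ax":0,"ay":0,"az":0.035,"fingers":0.4},{"tx":0.5,"ty":4.2,"tz":2,"ax":0,"ay":0,"az":0.035,"fingers":0.4},{"tx":0.6,"ty":4.2,"tz":0,"ax":0,"ay":0,"az":0.035,"fingers":0.4},{"tx":0.7,"ty":4.2,"tz":0,"ax":0,"ay":0,"az":0.035,"fingers":0.4},{"tx":0.7,"ty":4.2,"tz":0,"ax":0,"ay":0,"az":0.035,"fingers":0.4},{"tx":0.8,"ty":4.2,"tz":0,"ax":0,"ay":0,"az":0.035,"fingers":0.4},{"tx":0.9,"ty":4.2,"tz":0,"ax":0,"ay":0,"az":0.035,"fingers":0.4},{"tx":1,"ty":4.2,"tz":0,"ax":-0.01,"ay":0.04,"az":0.035,"fingers":0.4},{"tx":1,"ty":4.2,"tz":0,"ax":-0.01,"ay":0.04,"az":0.035,"fingers":0.4},{"tx":1,"ty":4.2,"tz":0,"ax":-0.01,"ay":0.04,"az":0.035,"fingers":0.4},{"tx":1,"ty":4.2,"tz":0,"ax":-0.01,"ay":0.04,"az":0.035,"fingers":0.4},{"tx":1,"ty":3.4,"tz":0,"ax":-0.01,"ay":0.05,"az":0.034,"fingers":0.4},{"tx":1.2,"ty":1.9,"tz":0,"ax":-0.01,"ay":0.05,"az":0,"fingers":0.4},{"tx":0,"ty":0,"tz":0,"ax":-0.01,"ay":0.05,"az":0,"fingers":0.4},{"tx":0,"ty":0,"tz":0,"ax":-0.01,"ay":0.03,"az":0,"fingers":0.4},{"tx":0,"ty":0,"tz":0,"ax":0,"ay":0,"az":0,"fingers":0.4}]';python3 -c "
from h import *
st(); snap('wrist','w43'); snap('side','s43')"
```

```text
time: 68.75
position: [0.6727, 0.2813, 0.3557]
tcp_rot: [0.612, 0.771, -0.143, -0.101]
contact_force: [-0.2, 0.0, 0.0]
finger_gap: 0.402
t 68.75 pos [0.6727 0.2813 0.3557] xyaw 103.35 zax [-0.3304 -0.097  -0.9388] F [-0.2  0.   0. ] M [ 0.07 -0.31  0.01] gap 0.402 q [-0.27  0.78 -0.46  0.85  0.2   1.9  -0.39]
```

View pics/w43.png

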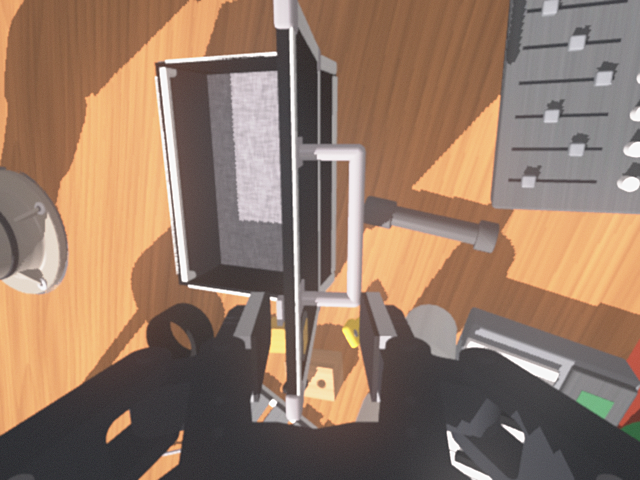

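View pics/s43.png

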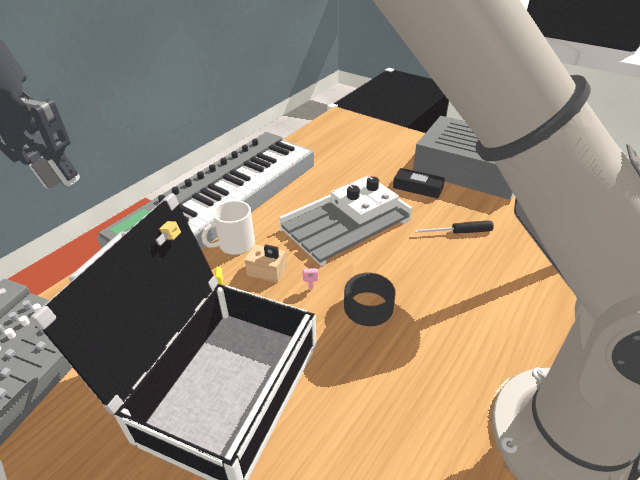

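```bash
python3 -m jog '[{"tx":0,"ty":0.1,"tz":-2,"ax":0.01,"ay":0,"az":0,"fingers":0.4},{"tx":0,"ty":0.1,"tz":-2.5,"ax":0.009,"ay":0,"az":0,"fingers":0.4},{"tx":0,"ty":0.1,"tz":-2.5,"ax":0,"ay":0,"az":0,"fingers":0.4},{"tx":0,"ty":0,"tz":0,"ax":0,"ay":0,"az":0,"fingers":0.4},{"tx":0,"ty":0,"tz":0,"ax":0,"ay":0,"az":0,"fingers":0.4}]';python3 -c "
from h import *
st(); snap('wrist','w44'); snap('side','s44')"
```

```text
time: 69.35
position: [0.6727, 0.2833, 0.2885]
tcp_rot: [0.611, 0.773, -0.134, -0.106]
contact_force: [0.9, 0.1, 0.9]
finger_gap: 0.403
t 69.35 pos [0.6727 0.2833 0.2885] xyaw 103.28 zax [-0.3279 -0.0776 -0.9415] F [0.9 0.1 0.9] M [ 0.1  -0.32 -0.02] gap 0.403 q [-0.24  0.79 -0.47  0.97  0.2   1.76 -0.39]
```

View pics/w44.png

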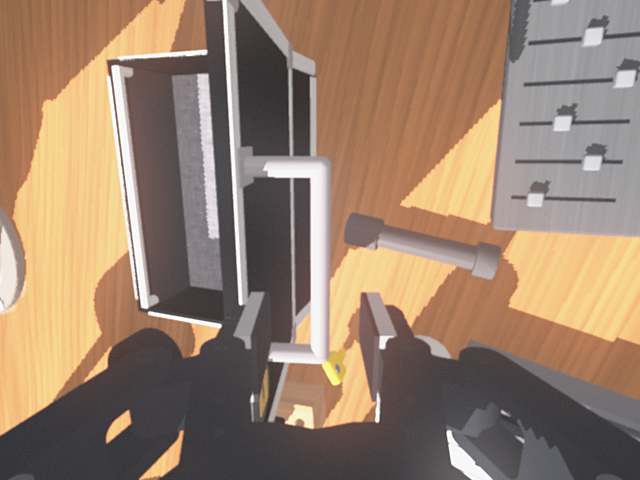

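```bash
python3 -m jog '[{"tx":-0.6,"ty":-0.1,"tz":-2,"ax":0,"ay":0,"az":0,"fingers":0.4},{"tx":-0.7,"ty":-0.15,"tz":-2.2,"ax":0,"ay":0,"az":0,"fingers":0.4},{"tx":-0.6,"ty":-0.12,"tz":-1.9,"ax":0,"ay":0,"az":0,"fingers":0.4},{"tx":0,"ty":0,"tz":0,"ax":0,"ay":0,"az":0,"fingers":0.4},{"tx":0,"ty":0,"tz":0,"ax":0,"ay":0,"az":0,"fingers":0.4}]';python3 -c "
from h import *
st(); snap('wrist','w45')"
```

```text
time: 69.95
position: [0.6546, 0.2802, 0.2281]
tcp_rot: [0.612, 0.773, -0.133, -0.106]
contact_force: [0.3, 0.1, -0.3]
finger_gap: 0.398
t 69.95 pos [0.6546 0.2802 0.2281] xyaw 103.28 zax [-0.3267 -0.0768 -0.942 ] F [ 0.3  0.1 -0.3] M [ 0.09 -0.38 -0.03] gap 0.398 q [-0.22  0.79 -0.47  1.11  0.2   1.62 -0.41]
```

View pics/w45.png

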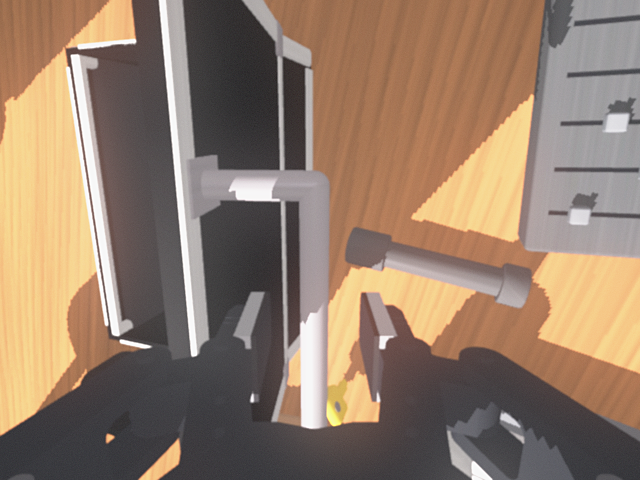

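Bar is centred between the fingers. Close and swing back.

```bash
python3 -m jog '[{"tx":-0.1,"ty":0,"tz":-0.25,"ax":0,"ay":0,"az":0,"fingers":0.2},{"tx":0,"ty":0,"tz":0,"ax":0,"ay":0,"az":0,"fingers":0},{"tx":0,"ty":0,"tz":0,"ax":0,"ay":0,"az":0,"fingers":0},{"tx":0,"ty":0,"tz":0,"ax":0,"ay":0,"az":0,"fingers":0},{"tx":0,"ty":0,"tz":0,"ax":0,"ay":0,"az":0,"fingers":0}]' 40;python3 -c "
from h import *
st()"
python3 -m jog '[{"tx":-0.76,"ty":-0.18,"tz":0.36,"ax":0,"ay":0,"az":0,"fingers":0},{"tx":-1.6,"ty":-0.37,"tz":0.68,"ax":0,"ay":0,"az":0,"fingers":0},{"tx":-1.66,"ty":-0.38,"tz":0.5,"ax":0,"ay":0,"az":0,"fingers":0},{"tx":-1.7,"ty":-0.39,"tz":0.33,"ax":0,"ay":0,"az":0,"fingers":0},{"tx":0,"ty":0,"tz":0,"ax":0,"ay":0,"az":0,"fingers":0}]' ;python3 -c "
from h import *
st()"
```

```text
time: 70.5
position: [0.6535, 0.2804, 0.2249]
tcp_rot: [0.612, 0.773, -0.133, -0.106]
contact_force: [1.5, 0.9, 5.2]
finger_gap: 0.102
t 70.5 pos [0.6535 0.2804 0.2249] xyaw 103.28 zax [-0.3269 -0.0766 -0.942 ] F [1.5 0.9 5.2] M [ 0.14 -0.19 -0.05] gap 0.102 q [-0.22  0.79 -0.47  1.12  0.2   1.62 -0.41]
time: 71.0
position: [0.5959, 0.2667, 0.2457]
tcp_rot: [0.612, 0.773, -0.133, -0.105]
contact_force: [-0.0, -1.1, 13.4]
finger_gap: 0.099
t 71.0 pos [0.5959 0.2667 0.2457] xyaw 103.28 zax [-0.3247 -0.0766 -0.9427] F [-0.  -1.1 13.4] M [-0.32  0.58  0.04] gap 0.099 q [-0.18  0.68 -0.5   1.29  0.17  1.56 -0.43]
```

```bash
python3 -m jog '[{"tx":-1.72,"ty":-0.4,"tz":0.5,"ax":0,"ay":0,"az":0,"fingers":0},{"tx":-1.73,"ty":-0.4,"tz":0.15,"ax":0,"ay":0,"az":0,"fingers":0},{"tx":-1.73,"ty":-0.4,"tz":-0.1,"ax":0,"ay":0,"az":0,"fingers":0},{"tx":-1.71,"ty":-0.4,"tz":-0.28,"ax":0,"ay":0,"az":0,"fingers":0},{"tx":0,"ty":0,"tz":0,"ax":0,"ay":0,"az":0,"fingers":0}]' ;python3 -c "
from h import *
st()"
```

```text
time: 71.5
position: [0.525, 0.25, 0.2449]
tcp_rot: [0.611, 0.773, -0.136, -0.106]
contact_force: [-4.5, -0.9, -1.0]
finger_gap: 0.102
t 71.5 pos [0.525  0.25   0.2449] xyaw 103.35 zax [-0.3304 -0.0797 -0.9405] F [-4.5 -0.9 -1. ] M [-0.12  0.42  0.04] gap 0.102 q [-0.15  0.56 -0.53  1.49  0.14  1.48 -0.45]
```

```bash
python3 -m jog '[{"tx":-1.25,"ty":-0.3,"tz":-0.38,"ax":0,"ay":0,"az":0,"fingers":0},{"tx":-1.57,"ty":-0.37,"tz":-0.65,"ax":0.008,"ay":-0.034,"az":0,"fingers":0},{"tx":-1.5,"ty":-0.35,"tz":-0.81,"ax":0.008,"ay":-0.034,"az":0,"fingers":0},{"tx":-1.41,"ty":-0.33,"tz":-0.96,"ax":0.008,"ay":-0.034,"az":0,"fingers":0},{"tx":-1.31,"ty":-0.3,"tz":-1.1,"ax":0.008,"ay":-0.034,"az":0,"fingers":0},{"tx":0,"ty":0,"tz":0,"ax":0,"ay":0,"az":0,"fingers":0}]' ;python3 -c "
from h import *
st()"
```

```text
time: 72.1
position: [0.4546, 0.2333, 0.205]
tcp_rot: [0.617, 0.78, -0.082, -0.063]
contact_force: [-1.3, 1.4, -9.6]
finger_gap: 0.097
t 72.1 pos [0.4546 0.2333 0.205 ] xyaw 103.36 zax [-0.1996 -0.049  -0.9786] F [-1.3  1.4 -9.6] M [ 0.33 -0.23 -0.  ] gap 0.097 q [-0.11  0.41 -0.57  1.8   0.14  1.19 -0.49]
```

```bash
python3 -m jog '[{"tx":-1.2,"ty":-0.28,"tz":-1.24,"ax":0.008,"ay":-0.034,"az":0,"fingers":0},{"tx":-1.07,"ty":-0.25,"tz":-1.36,"ax":0.008,"ay":-0.034,"az":0,"fingers":0},{"tx":-0.93,"ty":-0.22,"tz":-1.46,"ax":0.008,"ay":-0.034,"az":0,"fingers":0},{"tx":-0.79,"ty":-0.18,"tz":-1.55,"ax":0.008,"ay":-0.034,"az":0,"fingers":0},{"tx":0,"ty":0,"tz":0,"ax":0,"ay":0,"az":0,"fingers":0}]' ;python3 -c "
from h import *
st()"
```

```text
time: 72.6
position: [0.4151, 0.224, 0.1488]
tcp_rot: [0.62, 0.784, -0.028, -0.021]
contact_force: [-1.2, -0.8, -8.8]
finger_gap: 0.099
t 72.6 pos [0.4151 0.224  0.1488] xyaw 103.32 zax [-0.0666 -0.0177 -0.9976] F [-1.2 -0.8 -8.8] M [-0.11  0.18 -0.01] gap 0.099 q [-0.13  0.34 -0.57  2.03  0.2   0.89 -0.58]
```

```bash
python3 -m jog '[{"tx":-0.6,"ty":-0.12,"tz":-1.6,"ax":0.008,"ay":-0.034,"az":0,"fingers":0},{"tx":-0.45,"ty":-0.1,"tz":-1.6,"ax":0.008,"ay":-0.034,"az":0,"fingers":0},{"tx":0,"ty":0,"tz":-0.3,"ax":0,"ay":0,"az":0,"fingers":0},{"tx":0,"ty":0,"tz":0,"ax":0,"ay":0,"az":0,"fingers":0},{"tx":0,"ty":0,"tz":0,"ax":0,"ay":0,"az":0,"fingers":0}]' ;python3 -c "
from h import *
st()"
```

```text
time: 73.1
position: [0.4043, 0.2214, 0.1159]
tcp_rot: [0.621, 0.784, -0.003, 0.001]
contact_force: [-12.5, -7.1, 18.6]
finger_gap: 0.1
t 73.1 pos [0.4043 0.2214 0.1159] xyaw 103.24 zax [-0.0019 -0.0052 -1.    ] F [-12.5  -7.1  18.6] M [-1.5   2.62 -0.  ] gap 0.1 q [-0.16  0.34 -0.56  2.13  0.27  0.75 -0.66]
```

```bash
python3 -m jog '[{"tx":-0.2,"ty":-0.1,"tz":0.2,"ax":0,"ay":0,"az":0,"fingers":0},{"tx":0,"ty":0,"tz":0,"ax":0,"ay":0,"az":0,"fingers":0.3},{"tx":0,"ty":0,"tz":0,"ax":0,"ay":0,"az":0,"fingers":0.4},{"tx":0,"ty":0,"tz":0,"ax":0,"ay":0,"az":0,"fingers":0.4},{"tx":0,"ty":0,"tz":1,"ax":0,"ay":0,"az":0,"fingers":0.4},{"tx":0,"ty":0,"tz":3,"ax":0,"ay":0,"az":0,"fingers":0.4},{"tx":0,"ty":0,"tz":4,"ax":0,"ay":0,"az":0,"fingers":0.2},{"tx":0,"ty":-1,"tz":3,"ax":0,"ay":0,"az":0,"fingers":0.0},{"tx":0.5,"ty":-2,"tz":0,"ax":0,"ay":0,"az":0,"fingers":0.0},{"tx":0.5,"ty":-2,"tz":0,"ax":0,"ay":0,"az":0,"fingers":0.0},{"tx":0,"ty":0,"tz":0,"ax":0,"ay":0,"az":0,"fingers":0.0},{"tx":0,"ty":0,"tz":0,"ax":0,"ay":0,"az":0,"fingers":0.0}]' ;python3 -c "
from h import *
st(); snap('side','s46'); snap('wrist','w46')
print(px('w46',380,150,2),px('w46',330,60,2),px('w46',500,100,2))"
```

```text
time: 74.3
position: [0.4142, 0.1719, 0.2278]
tcp_rot: [0.621, 0.784, 0.002, 0.002]
contact_force: [0.2, -0.3, -0.3]
finger_gap: 0.002
t 74.3 pos [0.4142 0.1719 0.2278] xyaw 103.24 zax [ 0.0057  0.0012 -1.    ] F [ 0.2 -0.3 -0.3] M [ 0.06  0.03 -0.02] gap 0.002 q [-0.    0.15 -0.58  2.05  0.1   0.97 -0.4 ]
[0.4432 0.2382 0.093 ] [0.3972 0.2844 0.0932] [0.5112 0.2869 0.0921]
```

View pics/s46.png

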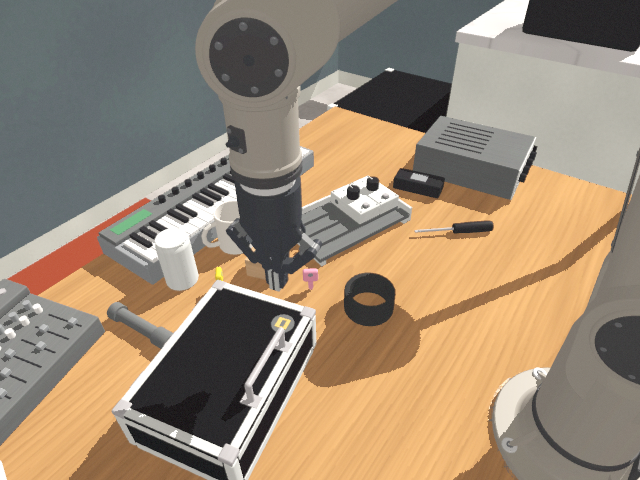

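View pics/w46.png

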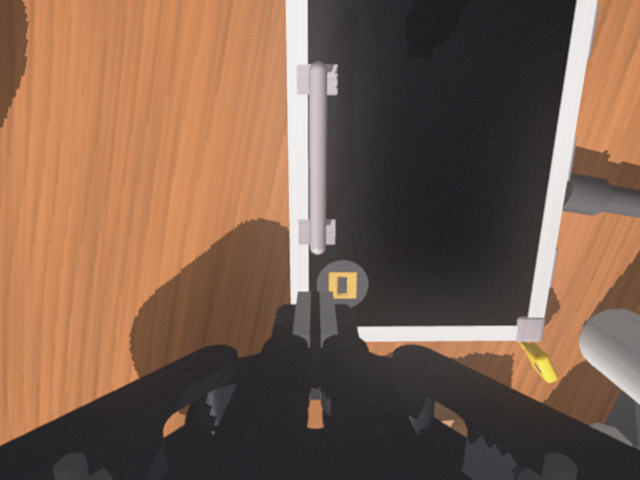

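```bash
python3 -m jog '[{"tx":1.7,"ty":1.7,"tz":0,"ax":0,"ay":0,"az":0,"fingers":0},{"tx":1.8,"ty":1.8,"tz":-1,"ax":0,"ay":0,"az":0,"fingers":0},{"tx":0,"ty":0,"tz":-4,"ax":0,"ay":0,"az":0,"fingers":0},{"tx":0,"ty":0,"tz":-4,"ax":0,"ay":0,"az":0,"fingers":0},{"tx":0,"ty":0,"tz":-3,"ax":0,"ay":0,"az":0,"fingers":0},{"tx":0,"ty":0,"tz":-0.8,"ax":0,"ay":0,"az":0,"fingers":0},{"tx":0,"ty":0,"tz":0,"ax":0,"ay":0,"az":0,"fingers":0},{"tx":0,"ty":0,"tz":0,"ax":0,"ay":0,"az":0,"fingers":0}]' ;python3 -c "
from h import *
st()"
```

```text
time: 75.2
position: [0.4498, 0.2078, 0.1005]
tcp_rot: [0.62, 0.784, 0.003, 0.002]
contact_force: [-0.4, 0.0, 0.4]
finger_gap: -0.0
t 75.2 pos [0.4498 0.2078 0.1005] xyaw 103.31 zax [ 0.0068  0.0019 -1.    ] F [-0.4  0.   0.4] M [-0.03 -0.01  0.02] gap -0.0 q [-0.13  0.41 -0.52  2.07  0.3   0.73 -0.61]
```

```bash
python3 -m jog '[{"tx":0,"ty":0,"tz":-0.4,"ax":0,"ay":0,"az":0,"fingers":0},{"tx":0,"ty":0,"tz":-0.4,"ax":0,"ay":0,"az":0,"fingers":0},{"tx":0,"ty":0,"tz":-0.3,"ax":0,"ay":0,"az":0,"fingers":0},{"tx":0,"ty":0,"tz":0,"ax":0,"ay":0,"az":0,"fingers":0},{"tx":0,"ty":0,"tz":0,"ax":0,"ay":0,"az":0,"fingers":0}]' ;python3 -c "
from h import *
st()"
```

```text
time: 75.7
position: [0.4503, 0.2074, 0.0928]
tcp_rot: [0.621, 0.784, 0.003, 0.004]
contact_force: [-12.2, -7.0, 46.1]
finger_gap: 0.001
t 75.7 pos [0.4503 0.2074 0.0928] xyaw 103.26 zax [ 0.0093 -0.0003 -1.    ] F [-12.2  -7.   46.1] M [-1.65  2.74  0.01] gap 0.001 q [-0.14  0.42 -0.51  2.08  0.32  0.71 -0.62]
```

```bash
python3 -m jog '[{"tx":0,"ty":0,"tz":1,"ax":0,"ay":0,"az":0,"fingers":0},{"tx":0,"ty":0,"tz":3,"ax":0,"ay":0,"az":0,"fingers":0},{"tx":0,"ty":0,"tz":4,"ax":0,"ay":0,"az":0,"fingers":0},{"tx":0,"ty":-1,"tz":4,"ax":0,"ay":0,"az":0,"fingers":0},{"tx":0,"ty":-3,"tz":4,"ax":0,"ay":0,"az":0,"fingers":0},{"tx":0,"ty":-4,"tz":2,"ax":0,"ay":0,"az":0,"fingers":0.5},{"tx":0,"ty":-4,"tz":0,"ax":0,"ay":0,"az":0,"fingers":0.5},{"tx":0,"ty":-4,"tz":0,"ax":0,"ay":0,"az":0,"fingers":0.5},{"tx":0,"ty":-3,"tz":0,"ax":0,"ay":0,"az":0,"fingers":0.5},{"tx":0,"ty":0,"tz":0,"ax":0,"ay":0,"az":0,"fingers":0.5},{"tx":0,"ty":0,"tz":0,"ax":0,"ay":0,"az":0,"fingers":0.5}]' ;python3 -c "
from h import *
st(); snap('side','s47'); snap('top','t47'); snap('wrist','w47'); crop('t47',320,160,500,295,4.4,'c40')"
```

```text
time: 76.8
position: [0.4491, 0.0164, 0.2686]
tcp_rot: [0.621, 0.784, 0.002, 0.002]
contact_force: [-0.1, 0.4, 0.5]
finger_gap: 0.502
t 76.8 pos [0.4491 0.0164 0.2686] xyaw 103.18 zax [ 0.006   0.0008 -1.    ] F [-0.1  0.4  0.5] M [0.03 0.02 0.02] gap 0.502 q [ 0.26  0.09 -0.46  2.    0.05  1.06  0.01]
```

View pics/t47.png

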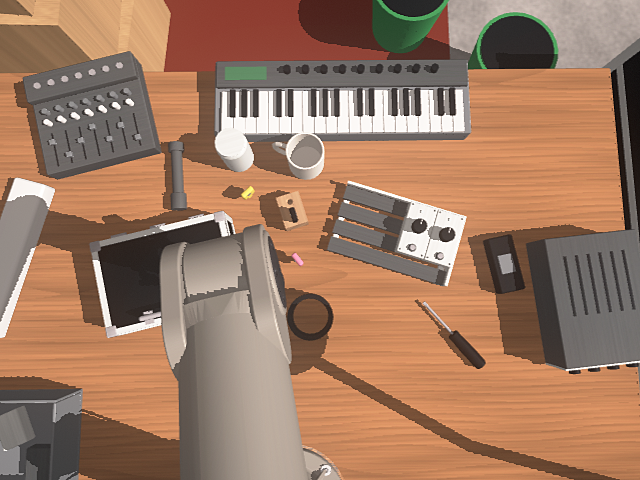

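View pics/s47.png

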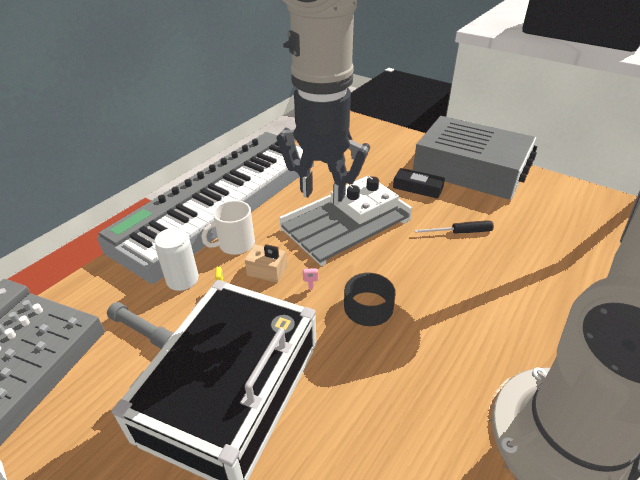

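View pics/c40.png

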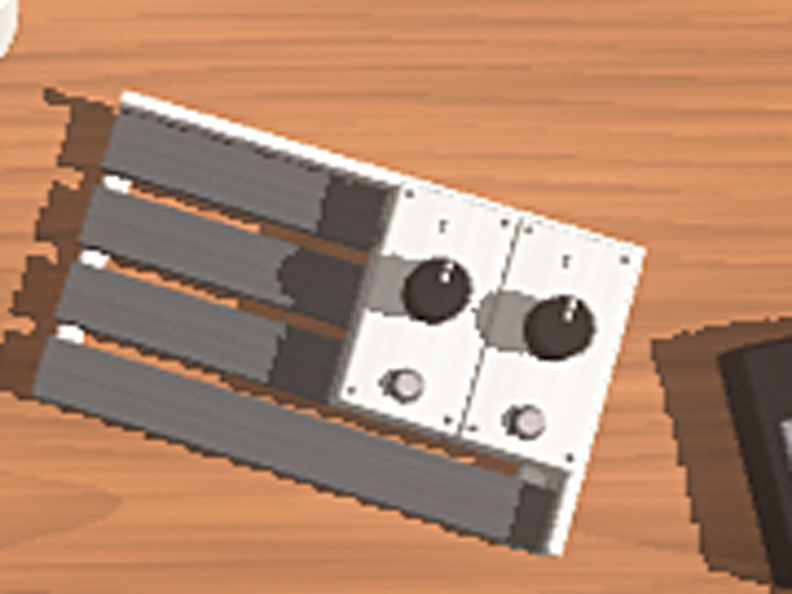

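```bash
python3 -c "
from workcell import *
print(close_job())"
```

```text
the job is handed in; nothing more can be done
None
```

The job is done and handed in at about 77 s of the 208 s allowed; no verdict was reported.

**Lock and key:** I seated the key in the lock and turned it clockwise to its stop. After the key came out, the plug measured 103.1° in the world frame, against the 103.2° expected for a full quarter turn. The key is back in its stand slot.

**Stompboxes:** Only two were in the case. The second was knocked about 4 cm aside just after I released it, so I picked it up and placed it again. I then pushed both boxes into the corner with closed fingers. They did not move under 10–12 N from the side or the front. The last pictures show one tight row, flush with both rims as far as the pictures resolve, with the foot switches towards the robot.

**Lid:** It was opened to about 1.85 rad by my reckoning along the arc, not measured directly. It is now shut: the top reads 93 mm above the table, as it should.

**Other objects:** Nothing else on the table looks moved when I compare the first and last pictures.

**Checks that fell short:**
- My last press to confirm the lid was shut reached 46 N at the fingertips. That is over the 40 N limit set for the arm and gripper body, but the contact was with the fingers only and the wrist stayed well under 120 N.
- The top and wrist cameras disagreed by 2–4 mm at first, so I relied on the wrist camera and on contact forces.

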